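# Clamp a brass block and stow the setting pieces

### The job

Get the brass block ready for filing: set it upright in the vice, flat on the two parallels and lengthwise along the middle of the jaws, push it up against the fixed jaw while the vice is still open, and only then swing the lever round until the sliding jaw grips it tight. Put every setting piece lying on the bench away in its own matching cutout in the foam insert, pressed fully down. Leave the tablet, the leather strap and the wooden handle where they are.

Things in the scene. Friction and masses are not known exactly. Their poses are not given: they have to be found in the camera images.
- block_center (a point): brass block, 26 (x) x 50 (y) x 40 tall, 0.42 kg. Point: its centre, 20 above its underside; axes along its edges. Loose on the bench, standing upright
- vice_seat (a point): where the centre of the block is once seated in the vice (fixed). z up, +x from the sliding to the fixed jaw, y along the jaws. Fixed jaw face 13 mm to +x of here, open sliding jaw face 35 to -x. Tops of the parallels 20 below this point (30 above the bench); they are 4 wide strips along y, centred 8 to +x and 7 to -x of here. The seated block has its 50 side along y and stands 22 above the jaws
- vice_pivot (a point): vertical axis of the vice's lever, 35 above the bench, 95 to -x of vice_seat; axes as vice_seat
- lever_knob (a point): upright black round handle (18 across, 52 tall, from 27 to 79 above the bench) at the free end of the vice's lever. Point: on the handle's axis, 63 above the bench, 80 from vice_pivot
- vice_lever (a joint): lever angle (rad): 0 = vice open (start), stop at 1.5; positive is anticlockwise from above and closes the jaw, 16 mm per rad. At 0 it points 165 degrees clockwise from the vice +x. Jaw meets the seated block at about 1.37. Stiff: 4 to 5 N at the knob moves it, it stays where left. Pushed with 12 N or more at the knob once the jaw meets the block, it stays clamped
- vice_jaw (a joint): how far the sliding jaw has moved in (m): 0 = opening 48 mm, 0.022 = 26 mm opening; moves only with the lever
- angle_grip (a point): dark steel L-shaped setting piece, 26 mm tall. Point: half-way up in the long leg, the place to grip it (across x). Long leg: x = -7..7, y = -18..38. Short leg: x = 7..33, y = 24..38. Loose on the bench, lying flat, may be absent. Sizes in mm
- tee_grip (a point): blue T-shaped setting piece, 26 mm tall. Point: half-way up in the stem, the place to grip it (across y). Stem: x = -20..14, y = -7..7. Crossbar: x = -34..-20, y = -27..27. Loose on the bench, lying flat, may be absent. Sizes in mm
- bar_grip (a point): plain aluminium setting bar, 16 (x) x 56 (y) x 26 tall. Point: its centre. Loose on the bench, lying flat, may be absent. Sizes in mm
- square_grip (a point): red square setting block, 26 x 26 x 26. Point: its centre. Loose on the bench, lying flat, may be absent. Sizes in mm
- angle_cutout (a point): cutout of the angle piece in the black foam insert (160 x 150 mm, 22 tall, fixed, yellow cutout floors, grey rim 1 higher). 14 deep, 1.5 wider than the piece on every side. This point is where point angle_grip is, with the same axes, when the piece is fully down; the piece then stands 12 above the foam
- tee_cutout (a point): cutout of the tee piece in the black foam insert (160 x 150 mm, 22 tall, fixed, yellow cutout floors, grey rim 1 higher). 14 deep, 1.5 wider than the piece on every side. This point is where point tee_grip is, with the same axes, when the piece is fully down; the piece then stands 12 above the foam
- bar_cutout (a point): cutout of the bar piece in the black foam insert (160 x 150 mm, 22 tall, fixed, yellow cutout floors, grey rim 1 higher). 14 deep, 1.5 wider than the piece on every side. This point is where point bar_grip is, with the same axes, when the piece is fully down; the piece then stands 12 above the foam
- square_cutout (a point): cutout of the square piece in the black foam insert (160 x 150 mm, 22 tall, fixed, yellow cutout floors, grey rim 1 higher). 14 deep, 1.5 wider than the piece on every side. This point is where point square_grip is, with the same axes, when the piece is fully down; the piece then stands 12 above the foam
- borax: bystander: white round tablet, 43 across, 15 tall; origin under its centre
- cuff: bystander: black rolled leather strap, 35 across, 29 tall; origin under its centre
- handle: bystander: turned wooden handle lying on its side, 114 x 25 x 22; origin under its centre
- block: the brass block itself; origin under its centre (see point block_center)
- vice: the green vice with steel jaw plates, bolted down; origin on the bench under the face of the fixed jaw, axes as vice_seat. Jaws 72 mm long (y), tops 48 above the bench; bed top 18 above the bench
- angle: the angle piece itself; origin on its underside, 13 below point angle_grip
- tee: the tee piece itself; origin on its underside, 13 below point tee_grip
- bar: the bar piece itself; origin on its underside, 13 below point bar_grip
- square: the square piece itself; origin on its underside, 13 below point square_grip

How it is judged:
By the outcome, as a careful person would: the job done as asked, in the order asked, and still so for the second after the job is handed in, with the robot touching nothing.
Of angle, tee, bar, square only 3 to 4 are there at a start; the rules pass over those that are not, and their reading is None.
At some moment in a run one of angle, tee, bar, square may be knocked a few centimetres aside while the robot is not near it.
It also fails if it takes over 208 s, if anything falls off the work surface, if the arm or the gripper's body presses on something with over 40 N, if the wrist force passes 120 N, or if a joint passes its speed limit or range.

### The arm

A 6-joint arm with a two-finger parallel gripper is mounted at the origin on a cart in front of the work surface, level with it; the furniture and walls round the work are solid. World frame = base frame: x ahead of the robot, y to its left, z up, the work surface at z = 0. Lengths are in m, angles in rad, forces in N, time in s.
With the tool pointing down it reaches from about 0.15 to 0.775 m from the base axis. Payload 6.1 kg.
Tool frame: the origin (TCP) lies at the very end of the fingers, on their centre line; the grasp point (between the pads) lies 19 mm behind it; z points along the fingers, y is the direction in which the jaws open and shut (so a half turn about z gives the same grasp; the last joint's range is limited). The gripper opens to 85 mm and grips with 20 to 120 N. Pads are 22 mm wide; open, the fingers measure 114 mm over their backs; the gripper's body (76 mm by 85 mm) begins 54 mm behind the grasp point. The pads swing forward as they close: fully open they stand 13 mm farther back than shut.
Start: joints at [1.13, 0.126, -0.04, 1.405, 0, 1.571], TCP at [0.224, 0.475, 0.231] pointing down, gripper open.
Joint ranges: [-2.72, 2.72], [-0.95, 1.95], [-1.27, 1.35], [-1.78, 2.02], [-1.46, 1.47], [-3.14, 3.14]. Speed limits (rad/s): [2.39, 2.39, 3.01, 3.14, 3.14, 3.14].

### API

Orientations are given as a rotation vector (axis times angle).
In Python, from rig import ctrl, imaging, job gives the robot as it stands.
- The arm moves only by the shell command python3 -m crank 'ROWS' [FORCE]. ROWS is JSON, a list that holds one entry, the list of rows, each a list of 7 numbers: the turn, a rotation vector about the tool's x, y, z in units of 90 degrees (1.0 is 90 degrees), then the shift along the tool's x, y, z in units of 0.5 m (1.0 is 0.5 m), then the closure, from 0 (fully open) to 1 (shut). A call has exactly 10 rows; each row shifts and turns the pose as measured when the row begins, along the tool's axes as they then stand; what a row does not reach is not made up. A row lasts 1/8 s, in which the tool goes at most 62.5 mm and 10.7 degrees, less where a joint would pass 70% of its speed; a pose out of reach is approached as far as the arm can. A call with a number of a shift or a turn outside -1 to 1 is refused whole. A call with a gripper value outside its range is refused whole. The fingers move at their own pace and stop on an object; FORCE is the grip in N (left out, the last holds). Time passes only in rows, so rows that do not move let the fingers close, or fill a call up. It gives the time, the measured TCP pose, the force and the opening at its end, in the units of the state.
- ctrl.observe(): the state, without advancing time (a new reading comes with each control period).
- imaging.snapshot(name): name is "side" or "top" or "wrist"; returns the picture (480x640x3 uint8, red, green, blue); there is no depth.
- imaging.camera_model(name): a dict with "intrinsics" (3x3 intrinsics, pixels), "R" (3x3) and "t" (3): a world point X has camera coordinates R X + t. Camera axes: x right, y down, z forward; pixel columns grow to the right and rows downward; lengths in m; the calibration is good to about 2 mm. The wrist camera is an equidistant fisheye: a pixel r from the principal point sees the ray r / f radians off the axis. A picture is of the moment at which its call begins: read the wrist's pose just before it. camera_model takes no time and is no camera call; for the wrist camera it gives the pose at the moment of the call.
- job.finish_job(): hands the job in, once; it reports no verdict.
The state is a dict: "clock": time; "joints": joint angles; "joint_velocities": joint speeds; "tau": joint torques, N m; "tool_pos": TCP position; "tcp_rot": TCP orientation; "wrist_force": force on the tool from outside, world axes, zero at the start; "ft_torque": the same for the moment, N m; "grip_width": opening from 0.0 (shut) to 1.0 (fully open).
Only numpy, scipy, OpenCV 4.12 (cv2) and the standard library are available. Lean on these libraries where they do the work, as an engineer would, in place of code of your own. Each camera call takes 0.05 s, during which the arm holds its last target.

## Working session

There is one attempt and no reset: what is moved stays moved. The work goes in short steps, Python scripts to look and compute and a shell command to move; the robot and the scene stay as the last step left them, time stands still between calls to the robot, and variables do not carry over. Pictures are saved under pics/ and viewed, and the job is handed in when it is done.

```bash
ls; mkdir -p pics
python3 - <<'E'
from rig import ctrl, imaging, job
import cv2
print(ctrl.observe())
for n in ("side","top","wrist"):
    m=imaging.camera_model(n); print(n,m)
    cv2.imwrite(f"pics/{n}0.png",imaging.snapshot(n)[:,:,::-1])
E
```

```text
pics
{'clock': 0.0, 'joints': array([ 1.12999089e+00,  1.26383557e-01, -4.06094785e-02,  1.40539353e+00,
       -4.02284095e-05,  1.57078402e+00]), 'joint_velocities': array([ 1.78381488e-04, -2.20090931e-03,  1.60289239e-03,  7.34658351e-04,
       -2.80736416e-04, -2.44373184e-05]), 'tau': array([-6.22836033e-04, -4.35919225e+01,  3.52921450e+01,  1.71591947e-02,
       -1.08394993e-04,  2.97189409e-06]), 'tool_pos': array([0.22383841, 0.47444243, 0.23052593]), 'tcp_rot': array([-6.86736664e-01, -3.06529826e+00,  2.45109179e-03]), 'wrist_force': array([-0.36854931, -0.80366153,  0.44252122]), 'ft_torque': array([ 0.08564122, -0.0033849 , -0.01048019]), 'grip_width': 0.9982304279750318}
side {'intrinsics': array([[470.59700867,   0.        , 321.90416768],
       [  0.        , 470.59700867, 234.42521717],
       [  0.        ,   0.        ,   1.        ]]), 'R': array([[-0.40967958, -0.91222707,  0.00210028],
       [-0.80034909,  0.3583287 , -0.48066816],
       [ 0.43772592, -0.19860089, -0.87690006]]), 't': array([0.17085161, 0.51823342, 0.73192631])}
top {'intrinsics': array([[449.61827303,   0.        , 314.83545986],
       [  0.        , 449.61827303, 241.98881282],
       [  0.        ,   0.        ,   1.        ]]), 'R': array([[ 1.14876298e-03, -9.99952857e-01, -9.64174497e-03],
       [-9.90134130e-01,  2.13607560e-04, -1.40122657e-01],
       [ 1.40118111e-01,  9.70758849e-03, -9.90087207e-01]]), 't': array([-0.07652454,  0.57154875,  0.94741905])}
wrist {'intrinsics': array([[371.64829954,   0.        , 318.86833985],
       [  0.        , 371.64829954, 233.97032709],
       [  0.        ,   0.        ,   1.        ]]), 'R': array([[ 0.42639869,  0.90453452, -0.00120852],
       [ 0.86028597, -0.40512638,  0.30948454],
       [ 0.27944985, -0.13300347, -0.95090371]]), 't': array([-0.52458221, -0.03936068,  0.38019524])}
```

View pics/side0.png

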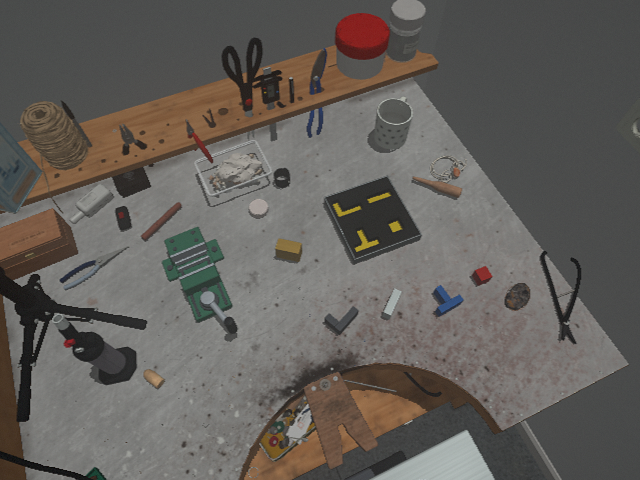

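View pics/top0.png

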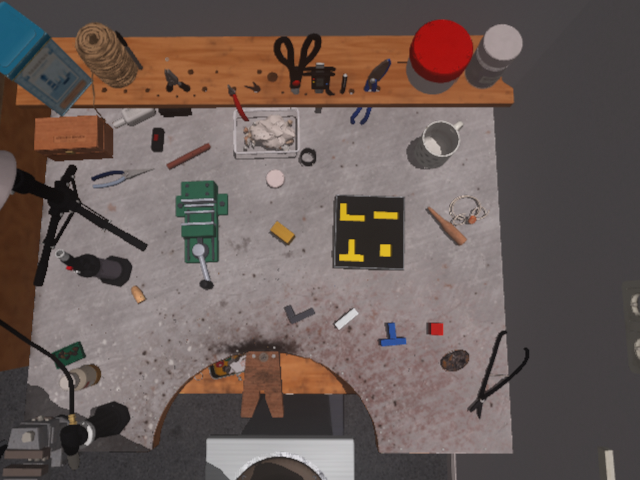

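View pics/wrist0.png

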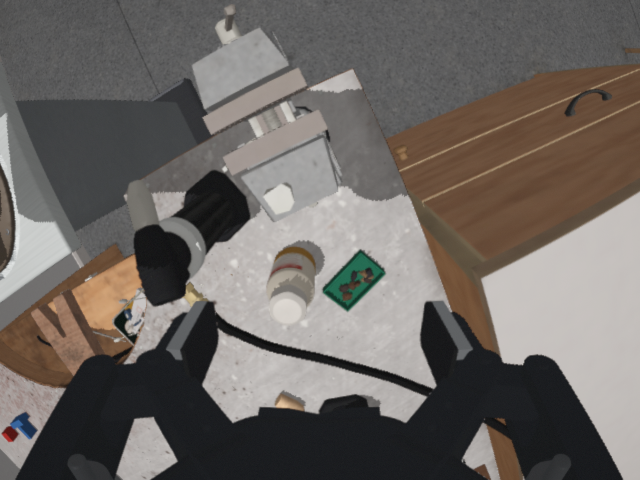

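```bash
cat > h.py <<'E'
import numpy as np, cv2
from scipy.spatial.transform import Rotation as Ro
from rig import ctrl, imaging, job
def ray(m,uv):
    K=m["intrinsics"]; uv=np.atleast_2d(uv).astype(float)
    d=np.c_[(uv[:,0]-K[0,2])/K[0,0],(uv[:,1]-K[1,2])/K[1,1],np.ones(len(uv))]
    if m.get("fish"):
        r=np.hypot(d[:,0],d[:,1])+1e-12
        d=np.c_[d[:,0]/r*np.sin(r),d[:,1]/r*np.sin(r),np.cos(r)]
    R=m["R"]; return -R.T@m["t"], d@R
def plane(m,uv,z):
    o,d=ray(m,uv); s=(z-o[2])/d[:,2]; return (o+s[:,None]*d)
def proj(m,X):
    X=np.atleast_2d(X)@m["R"].T+m["t"]; K=m["intrinsics"]
    if m.get("fish"):
        r=np.hypot(X[:,0],X[:,1])+1e-12; th=np.arctan2(r,X[:,2]); q=X[:,:2]/r[:,None]*th[:,None]
    else: q=X[:,:2]/X[:,2:]
    return q*K[0,0]+K[:2,2]
def cam(n):
    m=dict(imaging.camera_model(n)); m["fish"]=(n=="wrist"); return m,imaging.snapshot(n)
def save(im,name,s=1,box=None):
    if box: im=im[box[1]:box[3],box[0]:box[2]]
    cv2.imwrite("pics/"+name,cv2.resize(im,None,fx=s,fy=s,interpolation=cv2.INTER_CUBIC)[:,:,::-1])
def pose():
    s=ctrl.observe(); return np.array(s["tool_pos"]),Ro.from_rotvec(s["tcp_rot"]).as_matrix(),s
def go(x,y,z,jaw=None,quiet=False):
    """print what remains to TCP target with tool down, jaw line at angle jaw (deg, mod 180)"""
    p,R,s=pose(); d=R.T@(np.array([x,y,z])-p)/0.5
    a=np.degrees(np.arctan2(R[1,1],R[0,1]))
    print("t%.2f tcp"%s["clock"],p.round(4),"jaw %.1f"%a,"j",s["joints"].round(2),"F",s["wrist_force"].round(1),"w%.3f"%s["grip_width"])
    if jaw is None: jaw=a
    # desired rotation
    e=(jaw-a+90)%180-90
    for ee in (e, e-180*np.sign(e) if e else 180):
        jj=np.radians(a+ee); y_=np.array([np.cos(jj),np.sin(jj),0]); z_=np.array([0,0,-1.]); T=np.c_[np.cross(y_,z_),y_,z_]
        rv=Ro.from_matrix(R.T@T).as_rotvec()/(np.pi/2)
        print(" turn(units)",rv.round(4)," deg %.1f"%ee, " shift if turned first:",(T.T@(np.array([x,y,z])-p)/0.5).round(4))
    print(" shift now",d.round(4)," world remaining mm",((np.array([x,y,z])-p)*1000).round(1))
E
python3 - <<'E'
from h import *
m,im=cam("top"); save(im,"topA.png",3,(170,170,430,360))
hsv=cv2.cvtColor(im,cv2.COLOR_RGB2HSV)
for (u,v) in [(283,233),(299,315),(347,318),(392,335),(435,328),(351,212),(385,215),(385,251),(200,250),(207,285)]: print(u,v,im[v,u],hsv[v,u])
E
```

```text
283 233 [177 131  58] [ 18 171 177]
299 315 [75 71 76] [144  17  76]
347 318 [210 209 211] [135   2 211]
392 335 [ 48  79 144] [110 170 144]
435 328 [174  36  34] [  0 205 174]
351 212 [44 39 37] [ 9 41 44]
385 215 [216 179  37] [ 24 211 216]
385 251 [222 185  42] [ 24 207 222]
200 250 [168 166 175] [127  13 175]
207 285 [40 37 38] [170  19  40]
```

View pics/topA.png

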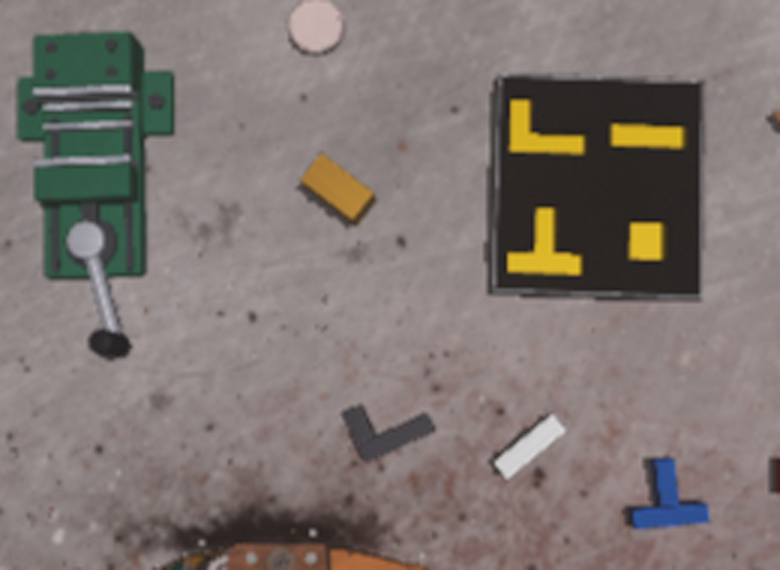

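```bash
cat > det.py <<'E'
from h import *
def mask(im,name):
    h=cv2.cvtColor(im,cv2.COLOR_RGB2HSV); H,S,V=[h[:,:,i].astype(int) for i in range(3)]
    return {"yellow":(abs(H-24)<5)&(S>170)&(V>120),"block":(abs(H-18)<4)&(S>130)&(V>70)&(V<215),
     "blue":(abs(H-110)<10)&(S>120),"red":((H<6)|(H>174))&(S>150)&(V>70),"bar":(S<25)&(V>175),
     "angle":(S<60)&(V<95),"knob":(V<60)&(S<60)}[name].astype(np.uint8)
def blobs(im,name,box=None,amin=20):
    M=mask(im,name)
    if box: B=np.zeros_like(M);B[box[1]:box[3],box[0]:box[2]]=1;M&=B
    n,l,st,c=cv2.connectedComponentsWithStats(M)
    return [(st[i,4],c[i],(l==i).astype(np.uint8)) for i in range(1,n) if st[i,4]>=amin]
E
python3 - <<'E'
from det import *
for n in ("top",):
    m,im=cam(n)
    for k,b,z in [("yellow",(330,190,410,275),.008),("block",(260,210,310,260),.04),("blue",(370,310,420,355),.026),("red",(420,310,450,345),.026),("bar",(325,300,370,335),.026),("angle",(280,300,320,330),.026),("knob",(195,278,220,295),.079)]:
        for a,c,M in blobs(im,k,b):
            ct=max(cv2.findContours(M,0,2)[0],key=len)[:,0]
            P=plane(m,ct,z)[:,:2].astype(np.float32)*1000
            r=cv2.minAreaRect(P); print(k,a,c.round(1),"ctr",plane(m,c,z)[0,:2].round(4),"rect",np.round(r[0],1),np.round(r[1],1),round(r[2],1))
p,R,s=pose();w,_=cam("wrist"); cw=-w["R"].T@w["t"]; print("cam in tool",(R.T@(cw-p)).round(4)); print((w["R"]@R).round(3))
E
```

```text
yellow 237 [348.9 214.4] ctr [ 0.6398 -0.1537] rect [ 645.5 -160.8] [56.3 40.2] 87.2
yellow 173 [385.4 215. ] ctr [ 0.6383 -0.237 ] rect [ 638.3 -237.2] [52.9 16.5] 87.0
yellow 284 [351.1 253.3] ctr [ 0.5502 -0.1578] rect [ 557.9 -157.7] [54.1 50.1] 89.6
yellow 140 [385. 250.] ctr [ 0.5579 -0.2343] rect [ 557.8 -234.4] [22.6 27.7] 88.9
block 262 [282.1 232.3] ctr [ 0.5932 -0.004 ] rect [593.2  -4. ] [50.5 25.6] 52.1
blue 257 [392.4 337.1] ctr [ 0.3662 -0.2438] rect [ 372.8 -244.9] [46.7 51.9] 0.1
red 141 [436.5 328.5] ctr [ 0.3845 -0.3394] rect [ 384.5 -339.5] [23.7 24. ] 88.0
bar 174 [346.4 318.4] ctr [ 0.4057 -0.1449] rect [ 405.8 -144.9] [14.8 54.3] 38.7
angle 269 [296.9 314.1] ctr [ 0.4149 -0.0373] rect [422.8 -41.2] [39.5 58.7] 23.0
knob 88 [206.1 284.2] ctr [0.4772 0.1499] rect [477.1 150.1] [26. 16.] 80.7
cam in tool [ 0.0804  0.0002 -0.1425]
[[ 0.     1.    -0.   ]
 [-0.951  0.    -0.309]
 [-0.309  0.     0.951]]
```

```bash
python3 -c "
from h import *
go(.57,.17,.25,90)"
```

```text
t0.30 tcp [0.2239 0.4747 0.231 ] jaw 64.7 j [ 1.13  0.13 -0.04  1.41 -0.    1.57] F [-0.  -1.2  1. ] w0.999
 turn(units) [-4.000e-04 -1.000e-04 -2.806e-01]  deg 25.3  shift if turned first: [-0.6921 -0.6093 -0.0379]
 turn(units) [-1.0000e-04  5.0000e-04  1.7194e+00]  deg -154.7  shift if turned first: [ 0.6921  0.6093 -0.0379]
 shift now [-0.886  -0.2558 -0.0377]  world remaining mm [ 346.1 -304.7   19. ]
```

```bash
python3 -m crank '[[[0,0,-0.094,0,0,-0.01,0],[0,0,-0.094,0,0,-0.01,0],[0,0,-0.094,0,0,-0.01,0],[0,0,0,-0.092,-0.081,0,0],[0,0,0,-0.092,-0.081,0,0],[0,0,0,-0.092,-0.081,0,0],[0,0,0,-0.092,-0.081,0,0],[0,0,0,-0.092,-0.081,0,0],[0,0,0,-0.092,-0.081,0,0],[0,0,0,-0.092,-0.081,0,0]]]' 40; python3 -c "
from det import *
go(.57,.17,.25,90)
m,im=cam('wrist');save(im,'w1.png')
go(.57,.17,.25,90)"
```

```text
clock: 1.55
tool_pos: [0.5567, 0.1947, 0.246]
tcp_rot: [-0.043, 3.141, 0.001]
wrist_force: [1.2, 0.8, 0.1]
grip_width: 0.999
t1.55 tcp [0.5567 0.1947 0.246 ] jaw 91.6 j [0.34 0.25 0.15 1.46 0.   0.31] F [1.2 0.8 0.1] w0.999
 turn(units) [0.0004 0.0005 0.0176]  deg -1.6  shift if turned first: [-0.0267 -0.0494 -0.008 ]
 turn(units) [-8.0000e-04  7.0000e-04 -1.9824e+00]  deg 178.4  shift if turned first: [ 0.0267  0.0494 -0.008 ]
 shift now [-0.0253 -0.0501 -0.008 ]  world remaining mm [ 13.3 -24.7   4. ]
t1.60 tcp [0.5614 0.1899 0.2447] jaw 91.3 j [ 0.33  0.26  0.15  1.46 -0.    0.31] F [ 0.9 -2.4 -1.2] w1.000
 turn(units) [-0.002   0.0017  0.0144]  deg -1.3  shift if turned first: [-0.0171 -0.0398 -0.0105]
 turn(units) [-0.0027 -0.0031 -1.9856]  deg 178.7  shift if turned first: [ 0.0171  0.0398 -0.0105]
 shift now [-0.0163 -0.0402 -0.0103]  world remaining mm [  8.6 -19.9   5.3]
```

View pics/w1.png

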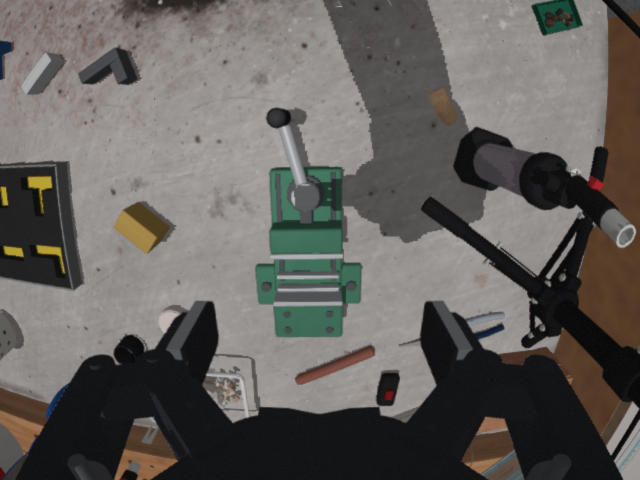

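```bash
python3 -m crank '[[[0,0,0.014,-0.04,-0.02,0.05,0],[0,0,0,-0.04,-0.01,0.05,0],[0,0,0,-0.005,0,0.02,0],[0,0,0,0,0,0,0],[0,0,0,0,0,0,0],[0,0,0,0,0,0,0],[0,0,0,0,0,0,0],[0,0,0,0,0,0,0],[0,0,0,0,0,0,0],[0,0,0,0,0,0,0]]]'; python3 -c "
from det import *
go(.60,.178,.19,90)
m,im=cam('wrist');save(im,'w2.png'); save(im,'w2z.png',3,(200,60,460,250))
np.savez('w2.npz',im=im,**{k:m[k] for k in ('intrinsics','R','t')})
go(.60,.178,.19,90)"
```

```text
clock: 2.85
tool_pos: [0.6061, 0.1741, 0.1872]
tcp_rot: [0.004, 3.135, -0.002]
wrist_force: [0.0, -0.0, 0.7]
grip_width: 0.997
t2.85 tcp [0.6061 0.1741 0.1872] jaw 89.9 j [ 0.28  0.33  0.12  1.35 -0.    0.28] F [ 0.  -0.   0.7] w0.997
 turn(units) [-0.0008  0.0043 -0.0015]  deg 0.1  shift if turned first: [ 0.0122  0.0078 -0.0057]
 turn(units) [6.8000e-03 1.3000e-03 1.9985e+00]  deg -179.9  shift if turned first: [-0.0122 -0.0078 -0.0057]
 shift now [ 0.0122  0.0078 -0.0058]  world remaining mm [-6.1  3.9  2.8]
t2.90 tcp [0.6061 0.1741 0.1872] jaw 89.9 j [ 0.28  0.33  0.12  1.35 -0.    0.28] F [-1.5  0.3 -0.6] w1.002
 turn(units) [-0.0008  0.0043 -0.0015]  deg 0.1  shift if turned first: [ 0.0122  0.0078 -0.0057]
 turn(units) [6.8000e-03 1.2000e-03 1.9985e+00]  deg -179.9  shift if turned first: [-0.0122 -0.0078 -0.0057]
 shift now [ 0.0122  0.0078 -0.0058]  world remaining mm [-6.1  3.9  2.8]
```

View pics/w2.png

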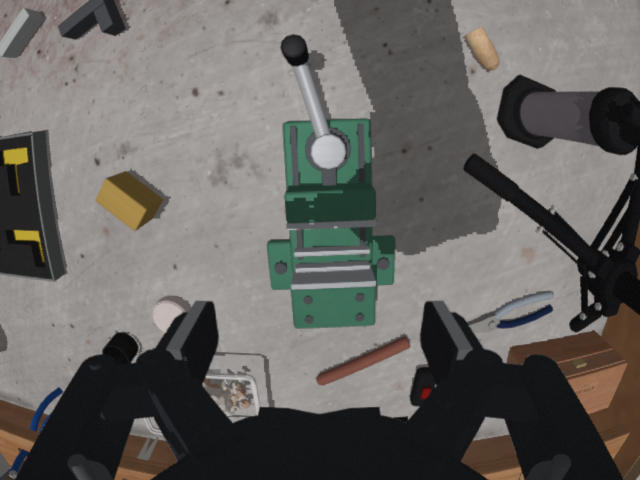

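```bash
python3 -c "
from h import *
d=np.load('w2.npz'); save(d['im'],'w2z.png',5,(265,180,400,295))"
```

```text
(no output)
```

View pics/w2z.png

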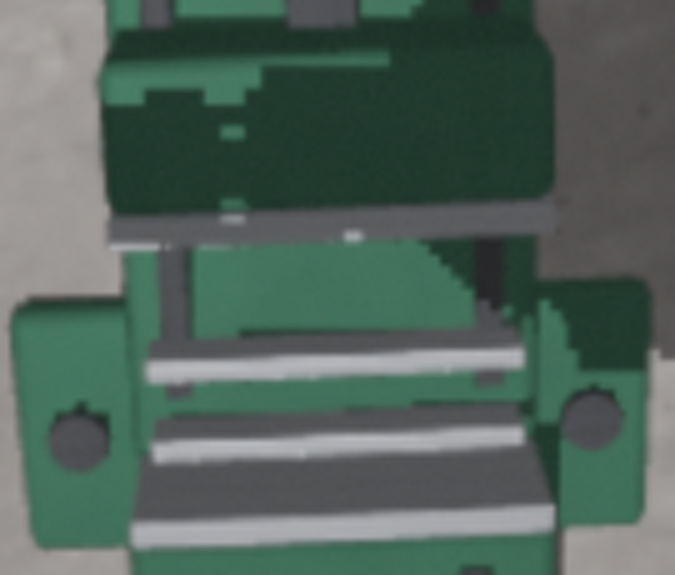

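```bash
python3 -c "
from h import *
d=np.load('w2.npz'); m=dict(d); m['fish']=True
q=lambda z:np.array([265,180])+(np.array(z)+.5)/5-.5
P=plane(m,q([(133,520),(555,505),(108,247),(555,229)]),.048); print(P.round(4))
f=P[:2]; s=P[2:]
v=f[0]-f[1]; print('len',np.linalg.norm(v)); a=np.degrees(np.arctan2(-v[0],v[1]))  ; print('y dir',v,'len s',s[0]-s[1])
n=np.array([abs(v[1]),-v[0]*np.sign(v[1])]);n/=np.linalg.norm(n);print('n',n,np.degrees(np.arctan2(n[1],n[0])),'opening',(f.mean(0)-s.mean(0))[:2]@n)
mid=f.mean(0)[:2]; print('face mid',mid,'seat',mid-.013*n,'pivot',mid-.108*n)
print(plane(m,[(327.5,151)],.05), plane(m,[(294,48)],.079))
Q=plane(m,q([(147,372),(524,355),(155,455),(524,435)]),.030);print('parallels top front',Q.round(4))
"
```

```text
[[0.6625 0.1512 0.048 ]
 [0.6601 0.2223 0.048 ]
 [0.6143 0.1486 0.048 ]
 [0.6114 0.2198 0.048 ]]
len 0.07117343437043733
y dir [ 0.00242272 -0.07113219  0.        ] len s [ 0.00290167 -0.07124259  0.        ]
n [0.99942048 0.0340397 ] 1.9507079775222842 opening 0.04848357708453552
face mid [0.66128827 0.18677582] seat [0.6482958 0.1863333] pivot [0.55335086 0.18309953]
[[0.55241785 0.18117495 0.05      ]] [[0.47945835 0.1585519  0.079     ]]
parallels top front [[0.6428 0.153  0.03  ]
 [0.6398 0.2183 0.03  ]
 [0.6585 0.154  0.03  ]
 [0.6549 0.219  0.03  ]]
```

```bash
python3 -c "
from h import *
go(.593,-.004,.14,54)"
```

```text
t2.90 tcp [0.6061 0.1741 0.1872] jaw 89.9 j [ 0.28  0.33  0.12  1.35 -0.    0.28] F [-1.5  0.3 -0.6] w1.002
 turn(units) [0.0006 0.0044 0.3985]  deg -35.9  shift if turned first: [-0.1882 -0.3036  0.0943]
 turn(units) [-5.8000e-03  8.0000e-04 -1.6015e+00]  deg 144.1  shift if turned first: [0.1882 0.3036 0.0943]
 shift now [ 0.026  -0.3562  0.0946]  world remaining mm [ -13.1 -178.1  -47.2]
```

```bash
python3 -m crank '[[[0,0,0,0.007,-0.09,0.02,0],[0,0,0,0.007,-0.09,0.025,0],[0,0,0,0.007,-0.09,0.025,0],[0,0,0,0.007,-0.086,0.025,0],[0,0,0.1,0,0,0,0],[0,0,0.1,0,0,0,0],[0,0,0.1,0,0,0,0],[0,0,0.1,0,0,0,0],[0,0,0,0,0,0,0],[0,0,0,0,0,0,0]]]'; python3 -c "
from det import *
go(.593,-.004,.14,54)
m,im=cam('wrist');save(im,'w3.png')
np.savez('w3.npz',im=im,**{k:m[k] for k in ('intrinsics','R','t')})
"
```

```text
clock: 4.15
tool_pos: [0.5917, -0.0102, 0.1371]
tcp_rot: [0.997, 2.973, 0.002]
wrist_force: [-0.1, -1.1, 0.5]
grip_width: 0.996
t4.15 tcp [ 0.5917 -0.0102  0.1371] jaw 52.9 j [-0.02  0.26 -0.08  1.22 -0.    0.63] F [-0.1 -1.1  0.5] w0.996
 turn(units) [ 0.0018  0.0035 -0.0121]  deg 1.1  shift if turned first: [ 0.0052  0.0115 -0.0058]
 turn(units) [ 0.0055 -0.0029  1.9879]  deg -178.9  shift if turned first: [-0.0052 -0.0115 -0.0058]
 shift now [ 0.0054  0.0114 -0.0058]  world remaining mm [1.3 6.2 2.9]
```

View pics/w3.png

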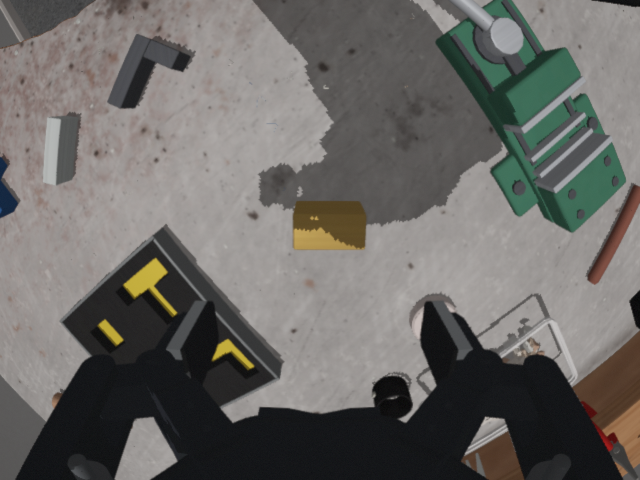

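```bash
python3 -c "
from h import *
d=np.load('w3.npz'); save(d['im'],'w3z.png',6,(280,190,380,260))"
```

```text
(no output)
```

View pics/w3z.png

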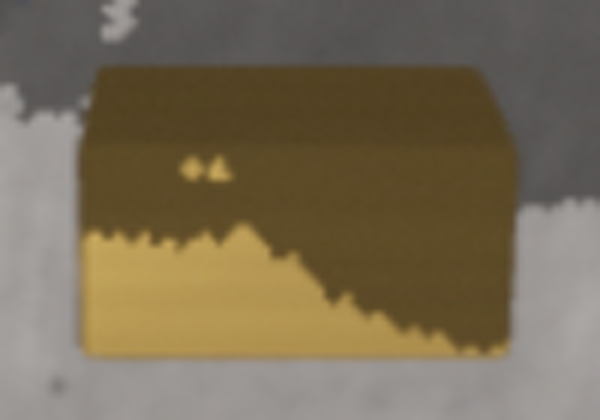

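```bash
python3 -c "
from h import *
d=np.load('w3.npz'); m=dict(d); m['fish']=True
q=np.array([280,190])+(np.array([(79,144),(517,146),(512,357),(81,357)])+.5)/6-.5
P=plane(m,q,.04)[:,:2]; print(P.round(4), 'c',P.mean(0).round(4))
e=np.diff(np.r_[P,P[:1]],axis=0); print(np.linalg.norm(e,axis=1).round(4),np.degrees(np.arctan2(e[:,1],e[:,0])).round(1))
c=P.mean(0); go(c[0],c[1],.016,52.9)"
```

```text
[[ 0.5684 -0.014 ]
 [ 0.598   0.0249]
 [ 0.6184  0.01  ]
 [ 0.5884 -0.0295]] c [ 0.5933 -0.0022]
[0.0489 0.0252 0.0496 0.0253] [  52.7  -36.1 -127.2  142.2]
t4.20 tcp [ 0.5917 -0.0101  0.1371] jaw 52.9 j [-0.02  0.26 -0.08  1.22 -0.    0.63] F [-0.3 -0.4 -0.1] w0.996
 turn(units) [ 0.0018  0.0035 -0.0001]  deg 0.0  shift if turned first: [0.007  0.0147 0.2421]
 turn(units) [ 0.0055 -0.0028  1.9999]  deg -180.0  shift if turned first: [-0.007  -0.0147  0.2421]
 shift now [0.0084 0.014  0.2421]  world remaining mm [   1.6    8.  -121.1]
```

```bash
python3 -m crank '[[[0,0.0035,0,0.008,0.014,0.05,0],[0,0,0,0,0,0.06,0],[0,0,0,0,0,0.05,0],[0,0,0,0,0,0.04,0],[0,0,0,0,0,0.03,0],[0,0,0,0,0,0,0],[0,0,0,0,0,0,0],[0,0,0,0,0,0,0],[0,0,0,0,0,0,0],[0,0,0,0,0,0,0]]]' 60; python3 -c "
from det import *
go(.5933,-.0022,.016,52.9)"
```

```text
clock: 5.45
tool_pos: [0.5961, -0.0014, 0.0225]
tcp_rot: [0.982, 2.976, 0.008]
wrist_force: [-0.1, -0.3, 0.5]
grip_width: 1.005
t5.45 tcp [ 0.5961 -0.0014  0.0225] jaw 53.5 j [-0.    0.33 -0.25  0.98  0.    0.63] F [-0.1 -0.3  0.5] w1.005
 turn(units) [0.0045 0.0035 0.0063]  deg -0.6  shift if turned first: [ 0.0035 -0.0046  0.0131]
 turn(units) [-0.0054  0.007  -1.9936]  deg 179.4  shift if turned first: [-0.0035  0.0046  0.0131]
 shift now [ 0.0036 -0.0046  0.013 ]  world remaining mm [-2.8 -0.8 -6.5]
```

```bash
python3 -m crank '[[[0.0045,0.0035,0.006,0.0036,-0.0046,0.013,0],[0,0,0,0,0,0,0],[0,0,0,0,0,0,0.3],[0,0,0,0,0,0,0.6],[0,0,0,0,0,0,0.6],[0,0,0,0,0,0,0.6],[0,0,0,0,0,0,0.6],[0,0,0,0,0,0,0.6],[0,0,0,0,0,0,0.6],[0,0,0,0,0,0,0.6]]]' 60; python3 -c "
from det import *
go(.5933,-.0022,.016,52.9)"
```

```text
clock: 6.7
tool_pos: [0.5933, -0.0022, 0.0159]
tcp_rot: [-1.0, -2.978, 0.0]
wrist_force: [-0.1, 0.6, 1.0]
grip_width: 0.572
t6.70 tcp [ 0.5933 -0.0022  0.0159] jaw 52.9 j [-0.    0.33 -0.26  0.98 -0.    0.64] F [-0.1  0.6  1. ] w0.572
 turn(units) [-0.0001  0.     -0.    ]  deg 0.0  shift if turned first: [ 0.0001  0.     -0.0002]
 turn(units) [0.e+00 1.e-04 2.e+00]  deg -180.0  shift if turned first: [-0.0001 -0.     -0.0002]
 shift now [ 0.0001  0.     -0.0002]  world remaining mm [-0.   0.   0.1]
```

```bash
python3 -m crank '[[[0,0,0,0,0,-0.02,0.8],[0,0,0,0,0,-0.06,0.8],[0,0,0,0,0,-0.06,0.8],[0,0,0,0,0,-0.06,0.8],[0,0,0,0,0,-0.03,0.8],[0,0,-0.1,0,0,0,0.8],[0,0,-0.1,0,0,0,0.8],[0,0,-0.1,0,0,0,0.8],[0,0,-0.1,0,0,0,0.8],[0,0,0,0,0,0,0.8]]]' 80; python3 -c "
from det import *
go(.640,.186,.125,92)"
```

```text
clock: 7.95
tool_pos: [0.5886, -0.0023, 0.1304]
tcp_rot: [-0.001, -3.128, 0.0]
wrist_force: [0.4, 0.2, -3.7]
grip_width: 0.567
t7.95 tcp [ 0.5886 -0.0023  0.1304] jaw 89.9 j [-0.    0.27 -0.08  1.23 -0.   -0.  ] F [ 0.4  0.2 -3.7] w0.567
 turn(units) [-0.     -0.0084 -0.0228]  deg 2.1  shift if turned first: [-0.1158  0.3728  0.0109]
 turn(units) [-0.0131  0.      1.9772]  deg -177.9  shift if turned first: [ 0.1158 -0.3728  0.0109]
 shift now [-0.1025  0.3767  0.0094]  world remaining mm [ 51.4 188.3  -5.4]
```

```bash
python3 -m crank '[[[0,-0.0084,-0.0228,-0.015,0.05,0,0.8],[0,0,0,-0.022,0.07,0,0.8],[0,0,0,-0.022,0.07,0,0.8],[0,0,0,-0.022,0.07,0,0.8],[0,0,0,-0.022,0.06,0,0.8],[0,0,0,-0.01,0.03,0,0.8],[0,0,0,0,0.01,0,0.8],[0,0,0,0,0,0,0.8],[0,0,0,0,0,0,0.8],[0,0,0,0,0,0,0.8]]]' 80; python3 -c "
from det import *
go(.640,.186,.125,92)
m,im=cam('wrist');save(im,'w4.png')
np.savez('w4.npz',im=im,**{k:m[k] for k in ('intrinsics','R','t')})
"
```

```text
clock: 9.2
tool_pos: [0.6401, 0.1799, 0.1265]
tcp_rot: [0.014, -3.134, 0.006]
wrist_force: [-0.3, 0.0, -3.4]
grip_width: 0.569
t9.20 tcp [0.6401 0.1799 0.1265] jaw 90.5 j [ 0.27  0.41  0.11  1.27 -0.    0.27] F [-0.3  0.  -3.4] w0.569
 turn(units) [-0.0022 -0.0046 -0.0166]  deg 1.5  shift if turned first: [-0.0003  0.0121  0.003 ]
 turn(units) [-0.0072  0.0034  1.9834]  deg -178.5  shift if turned first: [ 0.0003 -0.0121  0.003 ]
 shift now [-0.      0.0121  0.003 ]  world remaining mm [-0.1  6.1 -1.5]
```

View pics/w4.png

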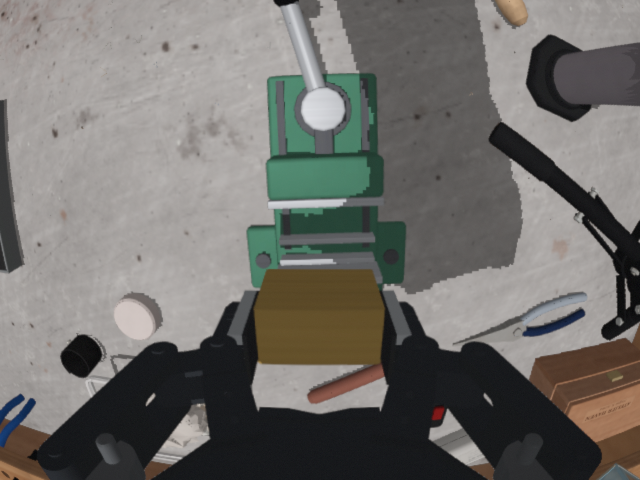

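```bash
python3 -c "
from h import *
d=np.load('w4.npz'); save(d['im'],'w4z.png',5,(245,190,400,310))"
```

```text
(no output)
```

View pics/w4z.png

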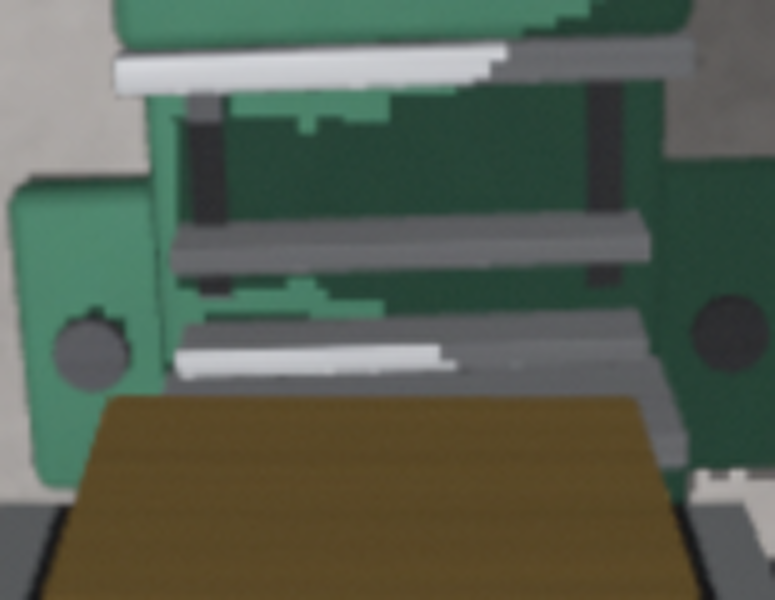

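```bash
python3 -c "
from h import *
d=np.load('w4.npz'); m=dict(d); m['fish']=True
q=lambda z:np.array([245,190])+(np.array(z)+.5)/5-.5
P=plane(m,q([(115,95),(694,76)]),.048); print('sliding',P.round(4),P.mean(0))
v=P[1]-P[0]; print(np.degrees(np.arctan2(v[1],v[0])))
Q=plane(m,q([(172,273),(650,260),(176,378),(650,360)]),.030);print('par front edges',Q.round(4),Q.mean(0))
B=plane(m,q([(108,396),(635,396)]),.1265-.016); print('block bottom back edge',B.round(4))
go(.640,.186,.06,92)
"
```

```text
sliding [[0.6151 0.1484 0.048 ]
 [0.6119 0.2199 0.048 ]] [0.61352193 0.18415379 0.048     ]
92.55051727196904
par front edges [[0.6446 0.153  0.03  ]
 [0.642  0.2185 0.03  ]
 [0.6601 0.1531 0.03  ]
 [0.6568 0.2194 0.03  ]] [0.65089689 0.18598445 0.03      ]
block bottom back edge [[0.6287 0.1557 0.1105]
 [0.6282 0.205  0.1105]]
t9.25 tcp [0.6401 0.1799 0.1266] jaw 90.5 j [ 0.27  0.41  0.11  1.27 -0.    0.27] F [ 0.2  0.7 -3.3] w0.565
 turn(units) [-0.0022 -0.0046 -0.0166]  deg 1.5  shift if turned first: [-0.0002  0.0121  0.1331]
 turn(units) [-0.0071  0.0034  1.9834]  deg -178.5  shift if turned first: [ 0.0002 -0.0121  0.1331]
 shift now [-0.0009  0.0126  0.1331]  world remaining mm [ -0.1   6.1 -66.6]
```

```bash
python3 -m crank '[[[-0.002,-0.0046,-0.019,-0.001,0.012,0.02,0.8],[0,0,0,0,0,0.03,0.8],[0,0,0,0,0,0.04,0.8],[0,0,0,0,0,0.03,0.8],[0,0,0,0,0,0.01,0.8],[0,0,0,0,0,0,0.8],[0,0,0,0,0,0,0.8],[0,0,0,0,0,0,0.8],[0,0,0,0,0,0,0.8],[0,0,0,0,0,0,0.8]]]' 80; python3 -c "
from det import *
go(.640,.1855,.0462,92.3)"
```

```text
clock: 10.5
tool_pos: [0.6407, 0.1858, 0.0582]
tcp_rot: [-0.063, 3.139, 0.0]
wrist_force: [-0.4, -1.0, -3.2]
grip_width: 0.561
t10.50 tcp [0.6407 0.1858 0.0582] jaw 92.3 j [ 0.28  0.44 -0.01  1.12 -0.    0.24] F [-0.4 -1.  -3.2] w0.561
 turn(units) [0.0001 0.0012 0.0001]  deg -0.0  shift if turned first: [ 0.0015 -0.0006  0.024 ]
 turn(units) [-1.9000e-03  2.0000e-04 -1.9999e+00]  deg 180.0  shift if turned first: [-0.0015  0.0006  0.024 ]
 shift now [ 0.0015 -0.0006  0.024 ]  world remaining mm [ -0.7  -0.3 -12. ]
```

```bash
python3 -m crank '[[[0,0.0012,0,0,0,0.01,0.8],[0,0,0,0,0,0.008,0.8],[0,0,0,0,0,0.003,0.8],[0,0,0,0,0,0.002,0.8],[0,0,0,0,0,0.001,0.8],[0,0,0,0,0,0,0.8],[0,0,0,0,0,0,0.8],[0,0,0,0,0,0,0.8],[0,0,0,0,0,0,0.8],[0,0,0,0,0,0,0.8]]]' 80; python3 -c "
from det import *
go(.640,.1855,.0460,92.3)"
```

```text
clock: 11.75
tool_pos: [0.6409, 0.1858, 0.0461]
tcp_rot: [-0.063, 3.14, 0.0]
wrist_force: [-0.0, -0.6, -1.9]
grip_width: 0.567
t11.75 tcp [0.6409 0.1858 0.0461] jaw 92.3 j [ 0.28  0.44 -0.03  1.1   0.    0.24] F [-0.  -0.6 -1.9] w0.567
 turn(units) [0.0002 0.0004 0.0001]  deg -0.0  shift if turned first: [ 0.0018 -0.0006  0.0001]
 turn(units) [-6.0000e-04  3.0000e-04 -1.9999e+00]  deg 180.0  shift if turned first: [-0.0018  0.0006  0.0001]
 shift now [ 0.0018 -0.0006  0.0001]  world remaining mm [-0.9 -0.3 -0.1]
```

```bash
python3 -m crank '[[[0,0,0,-0.004,0,0,0.8],[0,0,0,-0.003,0,0,0.8],[0,0,0,-0.002,0,0,0.8],[0,0,0,-0.001,0,0,0.8],[0,0,0,0,0,0,0.8],[0,0,0,0,0,0,0.8],[0,0,0,-0.001,0,0,0.8],[0,0,0,-0.001,0,0,0.8],[0,0,0,0,0,0,0.8],[0,0,0,0,0,0,0.8]]]' 80; python3 -c "
from det import *
go(.6471,.1858,.0460,92.3)"
```

```text
clock: 13.0
tool_pos: [0.6472, 0.1862, 0.0461]
tcp_rot: [-0.063, 3.141, 0.001]
wrist_force: [0.4, -0.3, -2.0]
grip_width: 0.568
t13.00 tcp [0.6472 0.1862 0.0461] jaw 92.3 j [ 0.28  0.46 -0.01  1.11  0.    0.24] F [ 0.4 -0.3 -2. ] w0.568
 turn(units) [0.0002 0.0003 0.0001]  deg -0.0  shift if turned first: [ 0.0002 -0.0007  0.0001]
 turn(units) [-4.0000e-04  3.0000e-04 -1.9999e+00]  deg 180.0  shift if turned first: [-0.0002  0.0007  0.0001]
 shift now [ 0.0002 -0.0007  0.0001]  world remaining mm [-0.1 -0.4 -0.1]
```

No contact yet; creep on.

```bash
python3 -m crank '[[[0,0,0,-0.001,0,0,0.8],[0,0,0,-0.001,0,0,0.8],[0,0,0,-0.001,0,0,0.8],[0,0,0,0,0,0,0.8],[0,0,0,0,0,0,0.8],[0,0,0,0,0,0,0.8],[0,0,0,0,0,0,0.8],[0,0,0,0,0,0,0.8],[0,0,0,0,0,0,0.8],[0,0,0,0,0,0,0.8]]]' 80; python3 -c "
from det import *
go(.6471,.1858,.0460,92.3)"
```

```text
clock: 14.25
tool_pos: [0.648, 0.1862, 0.0461]
tcp_rot: [0.064, -3.14, -0.001]
wrist_force: [-1.6, 0.4, -1.2]
grip_width: 0.57
t14.25 tcp [0.648  0.1862 0.0461] jaw 92.3 j [ 0.28  0.46 -0.    1.11  0.    0.24] F [-1.6  0.4 -1.2] w0.570
 turn(units) [ 0.0002 -0.0007  0.0003]  deg -0.0  shift if turned first: [ 0.0018 -0.0007  0.0001]
 turn(units) [ 1.0000e-03  4.0000e-04 -1.9997e+00]  deg 180.0  shift if turned first: [-0.0018  0.0007  0.0001]
 shift now [ 0.0018 -0.0007  0.0001]  world remaining mm [-0.9 -0.4 -0.1]
```

```bash
python3 -m crank '[[[0,0,0,-0.002,0,0.001,0.8],[0,0,0,-0.002,0,0,0.8],[0,0,0,-0.003,0,0,0.8],[0,0,0,-0.003,0,0,0.8],[0,0,0,-0.003,0,0,0.8],[0,0,0,-0.004,0,0,0.8],[0,0,0,-0.004,0,0,0.8],[0,0,0,-0.004,0,0,0.8],[0,0,0,-0.004,0,0,0.8],[0,0,0,-0.004,0,0,0.8]]]' 80; python3 -c "
from det import *
go(.6471,.1858,.0460,92.3)"
```

```text
clock: 15.5
tool_pos: [0.6481, 0.1861, 0.0463]
tcp_rot: [0.069, -3.11, 0.0]
wrist_force: [-8.8, -0.8, 3.7]
grip_width: 0.564
t15.50 tcp [0.6481 0.1861 0.0463] jaw 92.5 j [0.28 0.48 0.03 1.15 0.01 0.23] F [-8.8 -0.8  3.7] w0.564
 turn(units) [ 0.0004 -0.0197  0.0028]  deg -0.2  shift if turned first: [ 0.002  -0.0005  0.0007]
 turn(units) [ 3.100e-02  6.000e-04 -1.997e+00]  deg 179.8  shift if turned first: [-0.002   0.0005  0.0007]
 shift now [ 0.002  -0.0005  0.0007]  world remaining mm [-1.  -0.3 -0.3]
```

```bash
python3 -m crank '[[[0,-0.01,0,0,0,0,0.8],[0,-0.01,0,0,0,0,0.8],[0,0,0,0,0,0.001,0.8],[0,0,0,-0.001,0,0.001,0.8],[0,0,0,0,0,0,0.8],[0,0,0,0,0,0,0.3],[0,0,0,0,0,0,0.2],[0,0,0,0,0,0,0.2],[0,0,0,0,0,0,0.2],[0,0,0,0,0,0,0.2]]]' 80; python3 -c "
from det import *
go(.6471,.1858,.0460,92.3)"
```

```text
clock: 16.75
tool_pos: [0.6509, 0.1865, 0.047]
tcp_rot: [-0.069, 3.134, 0.002]
wrist_force: [0.1, 0.6, -0.1]
grip_width: 0.802
t16.75 tcp [0.6509 0.1865 0.047 ] jaw 92.5 j [ 0.28  0.46 -0.    1.1  -0.    0.23] F [ 0.1  0.6 -0.1] w0.802
 turn(units) [0.0009 0.0041 0.0026]  deg -0.2  shift if turned first: [ 0.0077 -0.0011  0.0019]
 turn(units) [-6.5000e-03  1.4000e-03 -1.9974e+00]  deg 179.8  shift if turned first: [-0.0077  0.0011  0.0019]
 shift now [ 0.0077 -0.0011  0.0019]  world remaining mm [-3.8 -0.7 -1. ]
```

Released. Rise and look.

```bash
python3 -m crank '[[[0,0.004,0,0,0,-0.02,0.1],[0,0,0,0,0,-0.06,0],[0,0,0,0.02,0,-0.07,0],[0,0,0,0.02,0,-0.06,0],[0,0,0,0.02,0,-0.03,0],[0,0,0,0,0,0,0],[0,0,0,0,0,0,0],[0,0,0,0,0,0,0],[0,0,0,0,0,0,0],[0,0,0,0,0,0,0]]]' 80; python3 -c "
from det import *
go(.6471,.1858,.0460,92.3)
m,im=cam('wrist');save(im,'w5.png');save(im,'w5z.png',5,(245,160,405,280))
np.savez('w5.npz',im=im,**{k:m[k] for k in ('intrinsics','R','t')})"
```

```text
clock: 18.0
tool_pos: [0.6194, 0.1845, 0.1687]
tcp_rot: [0.069, -3.135, -0.0]
wrist_force: [-0.4, 0.4, -0.2]
grip_width: 1.004
t18.00 tcp [0.6194 0.1845 0.1687] jaw 92.5 j [0.29 0.37 0.13 1.34 0.   0.24] F [-0.4  0.4 -0.2] w1.004
 turn(units) [ 0.0001 -0.0037  0.0024]  deg -0.2  shift if turned first: [-0.0555  0.0004  0.2454]
 turn(units) [ 5.7000e-03  1.0000e-04 -1.9976e+00]  deg 179.8  shift if turned first: [ 0.0555 -0.0004  0.2454]
 shift now [-5.69e-02  1.00e-04  2.45e-01]  world remaining mm [  27.7    1.3 -122.7]
```

View pics/w5.png

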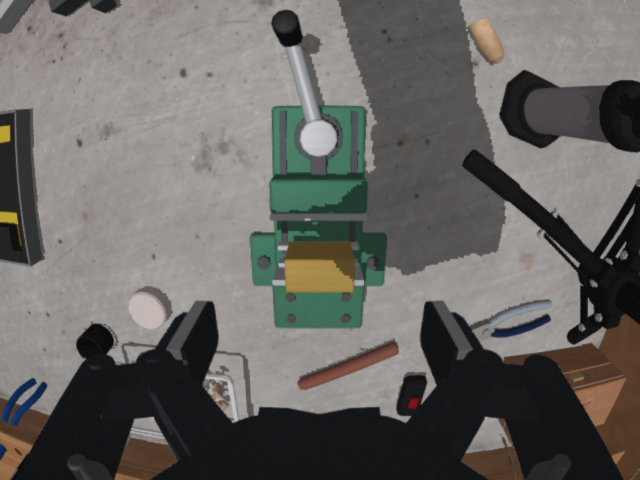

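View pics/w5z.png

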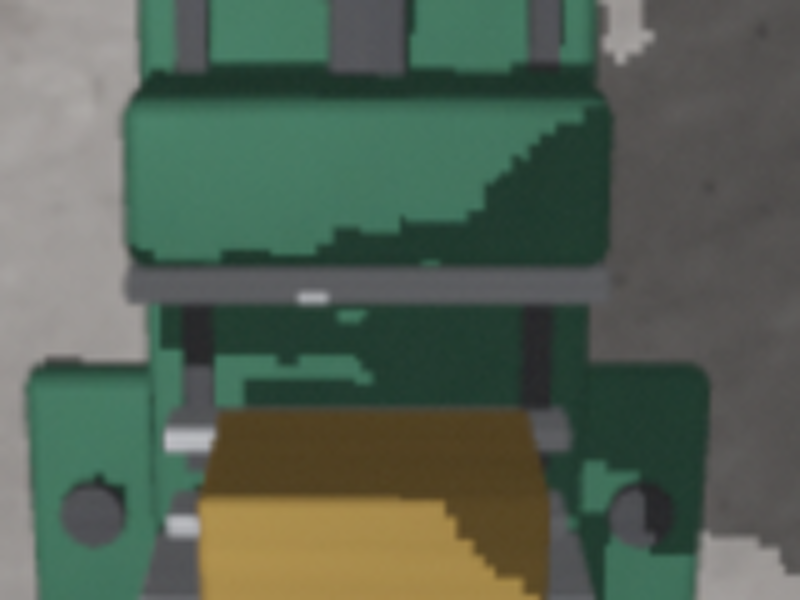

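```bash
python3 -c "
from h import *
d=np.load('w5.npz'); m=dict(d); m['fish']=True
save(d['im'],'w5y.png',8,(270,230,370,305))
q=lambda z:np.array([245,160])+(np.array(z)+.5)/5-.5
P=plane(m,q([(199,497),(549,497)]),.07); print('blk top rear',P.round(4),P.mean(0))
v=P[1]-P[0]; print(np.degrees(np.arctan2(v[1],v[0])))
B=plane(m,q([(218,412),(528,410)]),.03); print('bottom rear vis',B.round(4))
S=plane(m,q([(125,302),(609,302)]),.048); print('slide',S.round(4),S.mean(0)); v=S[1]-S[0]; print(np.degrees(np.arctan2(v[1],v[0])))
print('seat exp',S.mean(0)+.035*np.array([.9993,.038,0]))
"
```

```text
blk top rear [[0.6366 0.1618 0.07  ]
 [0.6344 0.2108 0.07  ]] [0.63550012 0.18630641 0.07      ]
92.50700462838752
bottom rear vis [[0.6377 0.1614 0.03  ]
 [0.6352 0.2111 0.03  ]]
slide [[0.6149 0.1485 0.048 ]
 [0.6118 0.2201 0.048 ]] [0.61332608 0.18432165 0.048     ]
92.51326827154287
seat exp [0.64830158 0.18565165 0.048     ]
```

View pics/w5y.png

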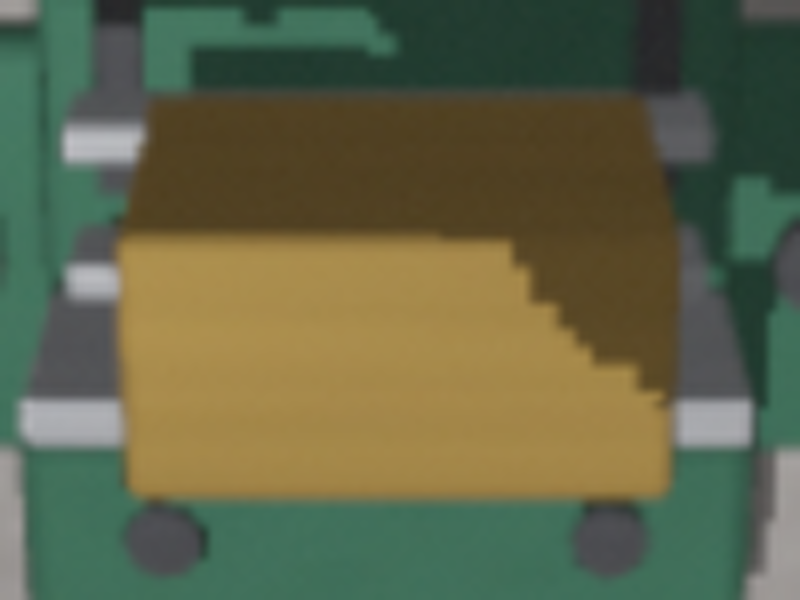

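```bash
python3 -c "
from h import *
d=np.load('w5.npz'); m=dict(d); m['fish']=True
print(plane(m,[(286,25)],.079)); go(.477,.1575,.15,107.5)"
```

```text
[[0.48047244 0.15885355 0.079     ]]
t18.05 tcp [0.6194 0.1845 0.1686] jaw 92.5 j [0.29 0.37 0.13 1.34 0.   0.24] F [-0.1  0.7 -0.6] w1.000
 turn(units) [ 0.0006 -0.0037 -0.1665]  deg 15.0  shift if turned first: [0.2878 0.0341 0.0373]
 turn(units) [-5.3000e-03 -8.0000e-04  1.8335e+00]  deg -165.0  shift if turned first: [-0.2878 -0.0341  0.0373]
 shift now [ 0.2866 -0.0415  0.0389]  world remaining mm [-142.4  -27.   -18.6]
```

```bash
python3 -m crank '[[[0,0,0,0.05,-0.008,0,0],[0,0,0,0.08,-0.012,0.005,0],[0,0,0,0.08,-0.012,0.01,0],[0,0,0,0.06,-0.009,0.01,0],[0,0,-0.083,0.01,0,0,0],[0,0,-0.083,0,0,0,0],[0,0,0,0,0,0,0],[0,0,0,0,0,0,0],[0,0,0,0,0,0,0],[0,0,0,0,0,0,0]]]' 60; python3 -c "
from det import *
go(.477,.1575,.15,107.5)
m,im=cam('wrist');save(im,'w6.png')
np.savez('w6.npz',im=im,**{k:m[k] for k in ('intrinsics','R','t')})"
```

```text
clock: 19.3
tool_pos: [0.4762, 0.1569, 0.155]
tcp_rot: [0.478, -3.098, -0.001]
wrist_force: [0.5, 0.1, 0.9]
grip_width: 1.003
t19.30 tcp [0.4762 0.1569 0.155 ] jaw 107.6 j [ 0.32  0.1  -0.24  1.24  0.    0.01] F [0.5 0.1 0.9] w1.003
 turn(units) [ 0.0011 -0.0041  0.0006]  deg -0.1  shift if turned first: [-0.002   0.0007  0.0099]
 turn(units) [ 6.4000e-03  1.7000e-03 -1.9993e+00]  deg 179.9  shift if turned first: [ 0.002  -0.0007  0.0099]
 shift now [-0.0021  0.0007  0.0099]  world remaining mm [ 0.8  0.6 -5. ]
```

View pics/w6.png

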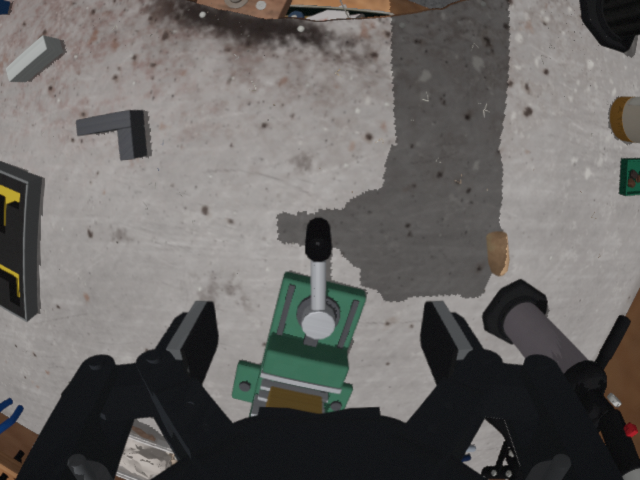

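```bash
python3 -c "
from h import *
d=np.load('w6.npz'); m=dict(d); m['fish']=True
print(plane(m,[(318.5,249)],.079),plane(m,[(317,229)],.030))
go(.478,.1577,.05,107.5)"
```

```text
[[0.4764429  0.15772668 0.079     ]] [[0.47847875 0.15726968 0.03      ]]
t19.35 tcp [0.4762 0.1569 0.155 ] jaw 107.6 j [ 0.32  0.1  -0.24  1.24  0.    0.01] F [ 0.5 -0.3  0.4] w1.000
 turn(units) [ 0.0011 -0.0041  0.0008]  deg -0.1  shift if turned first: [-0.004   0.0005  0.2099]
 turn(units) [ 6.4000e-03  1.7000e-03 -1.9992e+00]  deg 179.9  shift if turned first: [ 0.004  -0.0005  0.2099]
 shift now [-5.400e-03  1.000e-04  2.099e-01]  world remaining mm [   1.8    0.8 -105. ]
```

```bash
python3 -m crank '[[[0.001,-0.004,0,-0.002,0,0.05,0],[0,0,0,0,0,0.06,0],[0,0,0,0,0,0.055,0],[0,0,0,0,0,0.035,0],[0,0,0,0,0,0.01,0],[0,0,0,0,0,0,0.5],[0,0,0,0,0,0,1],[0,0,0,0,0,0,1],[0,0,0,0,0,0,1],[0,0,0,0,0,0,1]]]' 60; python3 -c "
from det import *
go(.477,.1575,.05,107.5)"
```

```text
clock: 20.6
tool_pos: [0.4797, 0.1575, 0.05]
tcp_rot: [-0.475, 3.1, -0.0]
wrist_force: [0.5, -0.3, -4.5]
grip_width: 0.188
t20.60 tcp [0.4797 0.1575 0.05  ] jaw 107.4 j [ 0.32  0.15 -0.42  1.   -0.    0.01] F [ 0.5 -0.3 -4.5] w0.188
 turn(units) [-0.0006  0.0034 -0.0009]  deg 0.1  shift if turned first: [0.0051 0.0016 0.    ]
 turn(units) [5.3000e-03 1.0000e-03 1.9991e+00]  deg -179.9  shift if turned first: [-0.0051 -0.0016  0.    ]
 shift now [0.0051 0.0016 0.    ]  world remaining mm [-2.7  0.  -0. ]
```

```bash
cat >> h.py <<'E'
def lev(piv=(.5534,.1816)):
    p,R,s=pose(); d=p[:2]-np.array(piv); a=np.degrees(np.arctan2(d[1],d[0])); j=np.degrees(np.arctan2(R[1,1],R[0,1]))
    t=np.radians(a+90); f=s["wrist_force"]
    print("lever rad %.3f r %.4f jaw-tangent err %.1f"%(np.radians(a+162.5),np.hypot(*d),(j-(a+90)+90)%180-90),"Ftan %.1f"%(f[0]*np.cos(t)+f[1]*np.sin(t)),"inward err mm tool x %.1f"%((np.hypot(*d)-.0775)*1000))
E
python3 -m crank '[[[0,0,-0.03,0,-0.008,0,1],[0,0,-0.08,-0.001,-0.0195,0,1],[0,0,-0.08,-0.001,-0.0195,0,1],[0,0,-0.08,-0.001,-0.0195,0,1],[0,0,-0.08,-0.001,-0.0195,0,1],[0,0,0,0,0,0,1],[0,0,0,0,0,0,1],[0,0,0,0,0,0,1],[0,0,0,0,0,0,1],[0,0,0,0,0,0,1]]]' 60; python3 -c "
from det import *
lev();go(.477,.1575,.05,107.5)"
```

```text
clock: 21.85
tool_pos: [0.5029, 0.1219, 0.05]
tcp_rot: [-1.31, 2.849, 0.0]
wrist_force: [3.0, -2.7, -2.0]
grip_width: 0.188
lever rad 0.563 r 0.0782 jaw-tangent err -0.4 Ftan 4.1 inward err mm tool x 0.7
t21.85 tcp [0.5029 0.1219 0.05  ] jaw 139.4 j [ 0.24  0.17 -0.39  1.    0.   -0.62] F [ 3.  -2.7 -2. ] w0.188
 turn(units) [-0.0006  0.004   0.3543]  deg -31.9  shift if turned first: [0.0281 0.0834 0.0001]
 turn(units) [-5.3000e-03 -7.0000e-04 -1.6457e+00]  deg 148.1  shift if turned first: [-0.0281 -0.0834  0.0001]
 shift now [-0.0203  0.0857 -0.    ]  world remaining mm [-25.9  35.6  -0. ]
```

```bash
python3 -m crank '[[[0,0,-0.05,-0.001,-0.012,0,1],[0,0,-0.08,-0.001,-0.0195,0,1],[0,0,-0.08,-0.001,-0.0195,0,1],[0,0,-0.08,-0.001,-0.0195,0,1],[0,0,-0.08,-0.001,-0.0195,0,1],[0,0,-0.05,-0.001,-0.012,0,1],[0,0,0,0,0,0,1],[0,0,0,0,0,0,1],[0,0,0,0,0,0,1],[0,0,0,0,0,0,1]]]' 80; python3 -c "
from det import *
lev();go(.477,.1575,.05,107.5)"
```

```text
clock: 23.1
tool_pos: [0.5496, 0.1026, 0.0501]
tcp_rot: [-2.176, 2.261, -0.003]
wrist_force: [4.3, -3.6, -2.7]
grip_width: 0.181
lever rad 1.218 r 0.0791 jaw-tangent err 0.5 Ftan 4.4 inward err mm tool x 1.6
t23.10 tcp [0.5496 0.1026 0.0501] jaw 177.8 j [ 0.18  0.25 -0.3   1.02  0.   -1.35] F [ 4.3 -3.6 -2.7] w0.181
 turn(units) [-0.0016  0.0025  0.7813]  deg -70.3  shift if turned first: [1.055e-01 1.484e-01 1.000e-04]
 turn(units) [-0.0027 -0.0018 -1.2187]  deg 109.7  shift if turned first: [-1.055e-01 -1.484e-01  1.000e-04]
 shift now [-0.1042  0.1494 -0.0003]  world remaining mm [-72.6  54.9  -0.1]
```

```bash
python3 -m crank '[[[0,0,-0.03,-0.001,-0.008,0,1],[0,0,-0.03,-0.001,-0.008,0,1],[0,0,-0.03,-0.001,-0.008,0,1],[0,0,0,-0.001,-0.006,0,1],[0,0,0,0,-0.006,0,1],[0,0,0,0,-0.006,0,1],[0,0,0,0,-0.008,0,1],[0,0,0,0,-0.008,0,1],[0,0,0,0,-0.008,0,1],[0,0,0,0,-0.008,0,1]]]' 80; python3 -c "
from det import *
lev();go(.477,.1575,.05,107.5)"
```

```text
clock: 24.35
tool_pos: [0.5637, 0.1028, 0.05]
tcp_rot: [2.32, -2.075, -0.03]
wrist_force: [-13.7, -5.6, 7.0]
grip_width: 0.181
lever rad 1.395 r 0.0795 jaw-tangent err -1.1 Ftan -14.3 inward err mm tool x 2.0
t24.35 tcp [0.5637 0.1028 0.05  ] jaw -173.6 j [ 0.18  0.3  -0.22  1.08 -0.   -1.5 ] F [-13.7  -5.6   7. ] w0.181
 turn(units) [ 0.016  -0.0177  0.8763]  deg -78.9  shift if turned first: [0.1324 0.1564 0.    ]
 turn(units) [ 0.0186  0.0168 -1.1234]  deg 101.1  shift if turned first: [-0.1324 -0.1564  0.    ]
 shift now [-0.128   0.16    0.0049]  world remaining mm [-86.7  54.7  -0. ]
```

```bash
python3 -m crank '[[[0,0,0,0,-0.009,0,1],[0,0,0,0,-0.01,0,1],[0,0,0,0,-0.011,0,1],[0,0,0,0,-0.012,0,1],[0,0,0,0,-0.012,0,1],[0,0,0,0,-0.012,0,1],[0,0,0,0,-0.012,0,1],[0,0,0,0,-0.012,0,1],[0,0,0,0,-0.012,0,1],[0,0,0,0,-0.012,0,1]]]' 80; python3 -c "
from det import *
lev();go(.477,.1575,.05,107.5)"
```

```text
clock: 25.6
tool_pos: [0.5637, 0.1023, 0.0493]
tcp_rot: [2.272, -2.014, -0.12]
wrist_force: [-21.8, -6.1, 12.8]
grip_width: 0.187
lever rad 1.395 r 0.0799 jaw-tangent err -0.5 Ftan -22.4 inward err mm tool x 2.4
t25.60 tcp [0.5637 0.1023 0.0493] jaw -173.1 j [ 0.18  0.38 -0.12  1.2  -0.   -1.51] F [-21.8  -6.1  12.8] w0.187
 turn(units) [ 0.0646 -0.062   0.881 ]  deg -79.4  shift if turned first: [ 0.1322  0.1574 -0.0015]
 turn(units) [ 0.0652  0.068  -1.1159]  deg 100.6  shift if turned first: [-0.1322 -0.1574 -0.0015]
 shift now [-0.1305  0.1578  0.0178]  world remaining mm [-86.7  55.2   0.7]
```

```bash
python3 -m crank '[[[0,0,0,0,0,0,1],[0,0,0,0,0,0,1],[0,0,0,0,0,0,0.6],[0,0,0,0,0,0,0.4],[0,0,0,0,0,0,0.4],[0,0,0,0,0,-0.03,0.4],[0,0,0,0,0,-0.05,0.3],[0,0,0,0,0,-0.06,0],[0,0,0,0,0,-0.04,0],[0,0,0,0,0,0,0]]]' 80; python3 -c "
from det import *
go(.56,.14,.19,182.5)
m,im=cam('top');save(im,'t7.png',3,(170,160,430,350))
m,im=cam('wrist');save(im,'w7.png')
np.savez('w7.npz',im=im,**{k:m[k] for k in ('intrinsics','R','t')})"
```

```text
clock: 26.85
tool_pos: [0.5738, 0.1069, 0.1459]
tcp_rot: [2.278, -2.011, -0.126]
wrist_force: [-0.4, 0.9, -0.2]
grip_width: 0.998
t26.85 tcp [0.5738 0.1069 0.1459] jaw -172.9 j [ 0.18  0.36  0.06  1.41  0.   -1.51] F [-0.4  0.9 -0.2] w0.998
 turn(units) [ 0.0826 -0.0063  0.0511]  deg -4.6  shift if turned first: [-0.0673  0.0247 -0.0882]
 turn(units) [ 0.0096  0.1264 -1.9448]  deg 175.4  shift if turned first: [ 0.0673 -0.0247 -0.0882]
 shift now [-0.0687  0.0305 -0.0853]  world remaining mm [-13.8  33.1  44.1]
```

View pics/t7.png

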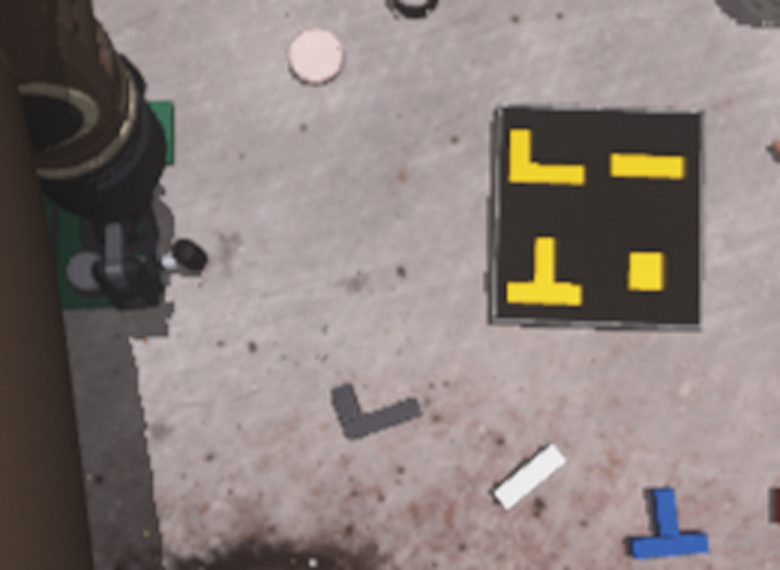

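View pics/w7.png

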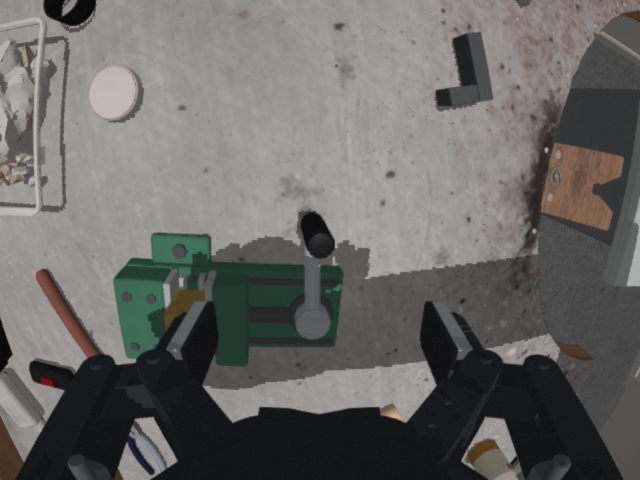

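```bash
python3 -c "
from h import *
m=imaging.camera_model('top'); m=dict(m)
print(plane(m,[(298.3,300)],.026)); p=plane(m,[(298.3,300)],.026)[0]; go(p[0],p[1],.14,25)"
```

```text
[[ 0.44537185 -0.04008857  0.026     ]]
t26.95 tcp [0.5728 0.1067 0.1437] jaw -172.9 j [ 0.18  0.36  0.06  1.4   0.   -1.51] F [-0.3 -1.  -0.2] w1.001
 turn(units) [ 0.0846  0.0101 -0.1986]  deg 17.9  shift if turned first: [0.1584 0.3549 0.0075]
 turn(units) [ 0.0145 -0.1205  1.7975]  deg -162.1  shift if turned first: [-0.1584 -0.3549  0.0075]
 shift now [0.2597 0.2855 0.0471]  world remaining mm [-127.4 -146.8   -3.7]
```

```bash
python3 -m crank '[[[0.042,0.005,-0.1,0,0,-0.02,0],[0.042,0.005,-0.1,0,0,-0.02,0],[0,0,0,0.03,0.065,0,0],[0,0,0,0.035,0.08,0,0],[0,0,0,0.035,0.08,0,0],[0,0,0,0.032,0.07,0.02,0],[0,0,0,0.02,0.045,0.02,0],[0,0,0,0,0,0,0],[0,0,0,0,0,0,0],[0,0,0,0,0,0,0]]]' 40; python3 -c "
from det import *
go(.445,-.040,.14,25)
m,im=cam('wrist');save(im,'w8.png')
np.savez('w8.npz',im=im,**{k:m[k] for k in ('intrinsics','R','t')})"
```

```text
clock: 28.2
tool_pos: [0.4458, -0.0378, 0.1341]
tcp_rot: [2.658, -1.665, -0.016]
wrist_force: [-0.1, 1.0, 0.3]
grip_width: 0.999
t28.20 tcp [ 0.4458 -0.0378  0.1341] jaw -154.1 j [-0.08  0.01 -0.38  1.19 -0.   -2.11] F [-0.1  1.   0.3] w0.999
 turn(units) [0.0065 0.0038 0.0096]  deg -0.9  shift if turned first: [ 0.0033  0.0033 -0.0117]
 turn(units) [-0.0059  0.0102 -1.9904]  deg 179.1  shift if turned first: [-0.0033 -0.0033 -0.0117]
 shift now [ 0.0032  0.0035 -0.0117]  world remaining mm [-0.8 -2.2  5.9]
```

View pics/w8.png

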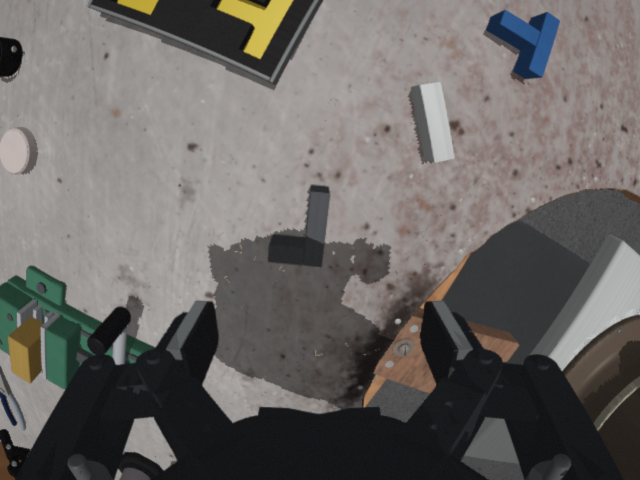

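```bash
python3 -c "
from h import *
d=np.load('w8.npz'); im=cv2.convertScaleAbs(d['im'],alpha=2.0); save(im,'w8z.png',7,(260,178,340,273))"
```

```text
(no output)
```

View pics/w8z.png

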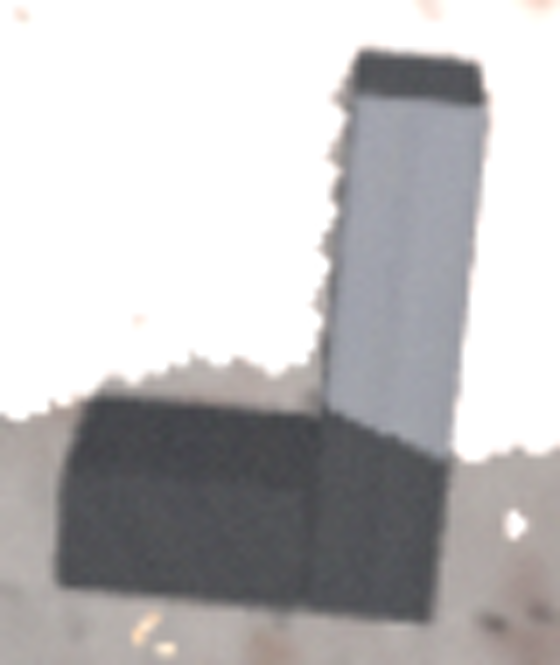

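```bash
cat >> h.py <<'E'
def load(f):
    d=np.load(f); m=dict(d); m["fish"]=True; return m
def fit(m,px,pts,z):
    """rigid 2D fit of piece corner points (mm) to pixel rays on plane z; prints origin, angle, residual"""
    P=plane(m,px,z)[:,:2]; Q=np.array(pts,float)/1000
    a=P-P.mean(0); b=Q-Q.mean(0)
    th=np.arctan2((b[:,0]*a[:,1]-b[:,1]*a[:,0]).sum(),(b*a).sum()); c,s=np.cos(th),np.sin(th); R=np.array([[c,-s],[s,c]])
    o=P.mean(0)-R@Q.mean(0); res=(P-(Q@R.T+o))*1000; sc=np.sqrt((a**2).sum()/(b**2).sum())
    print("origin",o.round(4),"ang %.2f"%np.degrees(th),"scale %.3f"%sc,"res mm",res.round(1).tolist()); return o,np.degrees(th)
def zoomq(z,off,s): return np.array(off)+(np.array(z,float)+.5)/s-.5
E
python3 -c "
from h import *
m=load('w8.npz')
o,a=fit(m,zoomq([(484,101),(356,93),(433,620),(57,585),(65,476)],(260,178),7),[(-7,-18),(7,-18),(-7,38),(33,38),(33,24)],.026)
go(o[0],o[1],.016,a)"
```

```text
origin [ 0.4496 -0.0463] ang 20.56 scale 0.988 res mm [[0.6, 0.3], [-0.8, 0.1], [0.6, -0.3], [0.3, -0.8], [-0.6, 0.7]]
t28.25 tcp [ 0.4459 -0.0378  0.1342] jaw -154.1 j [-0.08  0.01 -0.38  1.19 -0.   -2.11] F [ 0.6 -0.9  0.2] w0.998
 turn(units) [0.0065 0.0035 0.059 ]  deg -5.3  shift if turned first: [ 0.0186 -0.0008  0.2364]
 turn(units) [-0.0053  0.01   -1.9409]  deg 174.7  shift if turned first: [-0.0186  0.0008  0.2364]
 shift now [ 0.02   -0.0014  0.2363]  world remaining mm [   3.6   -8.6 -118.2]
```

```bash
python3 -m crank '[[[0.0065,0.0035,0.059,0,0,0,0],[0,0,0,0.0186,-0.001,0.05,0],[0,0,0,0,0,0.06,0],[0,0,0,0,0,0.06,0],[0,0,0,0,0,0.045,0],[0,0,0,0,0,0.015,0],[0,0,0,0,0,0,0],[0,0,0,0,0,0,0],[0,0,0,0,0,0,0],[0,0,0,0,0,0,0]]]' 40; python3 -c "
from h import *
go(.4496,-.0463,.016,20.56)"
```

```text
clock: 29.5
tool_pos: [0.4574, -0.0431, 0.0201]
tcp_rot: [-2.582, 1.781, -0.012]
wrist_force: [-0.0, -0.7, 0.1]
grip_width: 0.998
t29.50 tcp [ 0.4574 -0.0431  0.0201] jaw -159.2 j [-0.09  0.09 -0.56  0.91  0.   -2.03] F [-0.  -0.7  0.1] w0.998
 turn(units) [-0.0052 -0.0021  0.0027]  deg -0.2  shift if turned first: [0.0005 0.0169 0.0083]
 turn(units) [ 0.0033 -0.0081 -1.9973]  deg 179.8  shift if turned first: [-0.0005 -0.0169  0.0083]
 shift now [0.0004 0.017  0.0081]  world remaining mm [-7.8 -3.2 -4.1]
```

```bash
python3 -m crank '[[[-0.005,-0.002,0.003,0.0005,0.017,0.008,0],[0,0,0,0,0,0,0],[0,0,0,0,0,0,0],[0,0,0,0,0,0,0.5],[0,0,0,0,0,0,0.9],[0,0,0,0,0,0,1],[0,0,0,0,0,0,1],[0,0,0,0,0,0,1],[0,0,0,0,0,0,1],[0,0,0,0,0,0,1]]]' 40; python3 -c "
from h import *
go(.4496,-.0463,.016,20.56)"
```

```text
clock: 30.75
tool_pos: [0.4494, -0.0467, 0.0164]
tcp_rot: [-2.581, 1.791, -0.001]
wrist_force: [-0.4, -0.5, 0.2]
grip_width: 0.148
t30.75 tcp [ 0.4494 -0.0467  0.0164] jaw -159.5 j [-0.1   0.09 -0.57  0.91 -0.   -2.03] F [-0.4 -0.5  0.2] w0.148
 turn(units) [-0.0004 -0.0003 -0.0007]  deg 0.1  shift if turned first: [-0.0007 -0.0007  0.0008]
 turn(units) [-5.0000e-04  7.0000e-04  1.9993e+00]  deg -179.9  shift if turned first: [0.0007 0.0007 0.0008]
 shift now [-0.0007 -0.0007  0.0008]  world remaining mm [ 0.2  0.4 -0.4]
```

```bash
python3 -c "
from h import *
go(.6325,-.13,.16,0)"
```

```text
t30.75 tcp [ 0.4494 -0.0467  0.0164] jaw -159.5 j [-0.1   0.09 -0.57  0.91 -0.   -2.03] F [-0.4 -0.5  0.2] w0.148
 turn(units) [-0.0005 -0.0003  0.2278]  deg -20.5  shift if turned first: [ 0.1665 -0.3662 -0.2872]
 turn(units) [ 4.0000e-04 -7.0000e-04 -1.7722e+00]  deg 159.5  shift if turned first: [-0.1665  0.3662 -0.2872]
 shift now [ 0.2844 -0.2849 -0.2869]  world remaining mm [183.1 -83.3 143.6]
```

```bash
python3 -m crank '[[[0,0,0,0,0,-0.03,1],[0,0,0,0,0,-0.08,1],[0,0,0.076,0,0,-0.08,1],[0,0,0.076,0,0,-0.05,1],[0,0,0.076,0,0,-0.03,1],[0,0,0,0.035,-0.075,0,1],[0,0,0,0.035,-0.08,0,1],[0,0,0,0.035,-0.08,0,1],[0,0,0,0.035,-0.07,0,1],[0,0,0,0.02,-0.04,0,1]]]' 40;  python3 -c "
from h import *
go(.6325,-.13,.16,0)"
```

```text
clock: 32.0
tool_pos: [0.6242, -0.1303, 0.1664]
tcp_rot: [-2.206, 2.23, -0.008]
wrist_force: [0.4, 0.6, -0.6]
grip_width: 0.145
t32.00 tcp [ 0.6242 -0.1303  0.1664] jaw 179.4 j [-0.21  0.34  0.09  1.31  0.   -1.77] F [ 0.4  0.6 -0.6] w0.145
 turn(units) [-0.0043 -0.0004 -0.007 ]  deg 0.6  shift if turned first: [-0.0006 -0.0166  0.0129]
 turn(units) [-7.000e-04  6.800e-03  1.993e+00]  deg -179.4  shift if turned first: [0.0006 0.0166 0.0129]
 shift now [-0.0008 -0.0165  0.013 ]  world remaining mm [ 8.3  0.3 -6.4]
```

```bash
python3 -m crank '[[[-0.004,0,-0.007,0,-0.008,0.006,1],[0,0,0,0,0,0,1],[0,0,0,0,0,0,1],[0,0,0,0,0,0,1],[0,0,0,0,0,0,1],[0,0,0,0,0,0,1],[0,0,0,0,0,0,1],[0,0,0,0,0,0,1],[0,0,0,0,0,0,1],[0,0,0,0,0,0,1]]]' 40;  python3 -c "
from h import *
go(.6325,-.13,.16,0)
m,im=cam('wrist');save(im,'w9.png');save(im,'w9z.png',4,(245,90,440,240))
np.savez('w9.npz',im=im,**{k:m[k] for k in ('intrinsics','R','t')})"
```

```text
clock: 33.25
tool_pos: [0.6266, -0.1293, 0.1652]
tcp_rot: [2.223, -2.22, 0.0]
wrist_force: [0.2, -0.2, -0.1]
grip_width: 0.146
t33.25 tcp [ 0.6266 -0.1293  0.1652] jaw -179.9 j [-0.2   0.35  0.1   1.32 -0.   -1.78] F [ 0.2 -0.2 -0.1] w0.146
 turn(units) [ 0.     -0.0002  0.0007]  deg -0.1  shift if turned first: [ 0.0014 -0.0119  0.0105]
 turn(units) [ 4.0000e-04  1.0000e-04 -1.9993e+00]  deg 179.9  shift if turned first: [-0.0014  0.0119  0.0105]
 shift now [ 0.0014 -0.0119  0.0105]  world remaining mm [ 5.9 -0.7 -5.2]
```

View pics/w9.png

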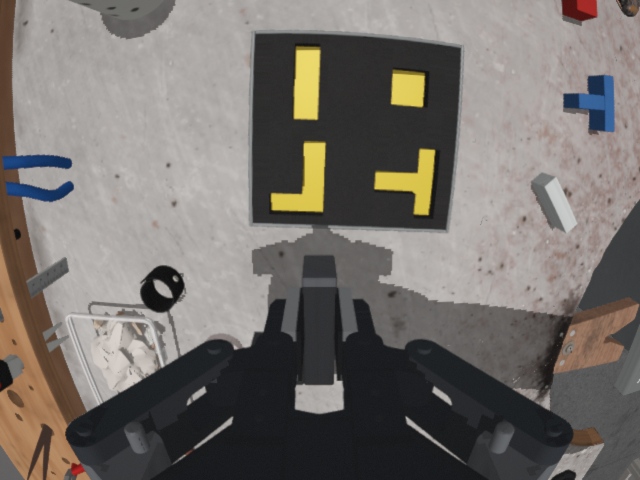

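View pics/w9z.png

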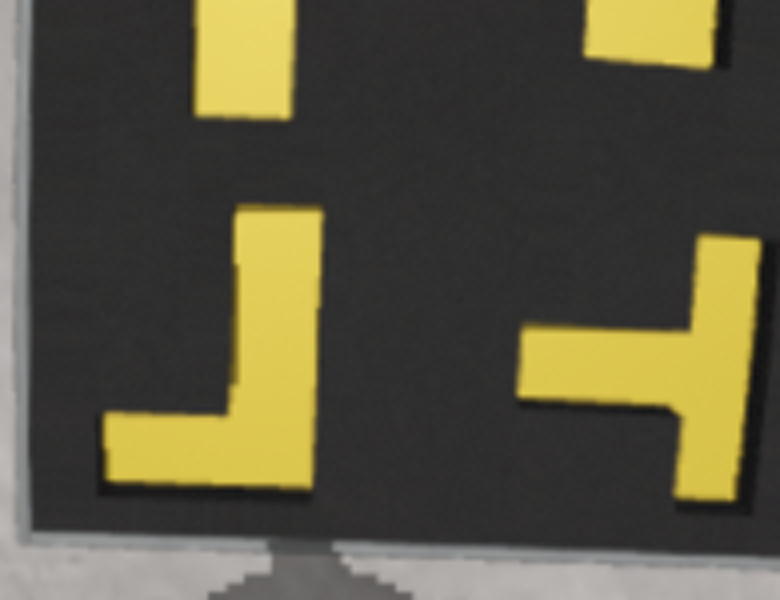

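```bash
python3 -c "
from h import *
m=load('w9.npz'); q=lambda z:zoomq(z,(245,90),4)
print('cam',(-m['R'].T@m['t']).round(4))
P=lambda l,z:plane(m,q(l),z)[:,:2].round(4)
print('top edge rim',P([(235,206),(324,207)],.022)); print('bottom floor',P([(106,483),(313,489)],.008)); print('left floor short',P([(103,412),(106,483)],.008)); print('right',P([(324,208)],.022),P([(313,489)],.008))
print('foam bottom outer',P([(33,530),(775,558)],.022))
# held piece
"
```

```text
cam [ 0.6261 -0.2085  0.3077]
top edge rim [[ 0.6376 -0.1896]
 [ 0.6207 -0.1894]]
bottom floor [[ 0.6657 -0.1312]
 [ 0.6224 -0.1299]]
left floor short [[ 0.6658 -0.1464]
 [ 0.6657 -0.1312]]
right [[ 0.6207 -0.1892]] [[ 0.6224 -0.1299]]
foam bottom outer [[ 0.6791 -0.1251]
 [ 0.526  -0.1194]]
```

```bash
python3 -c "
from h import *
go(.6298,-.1702,.05,178.15)"
```

```text
t33.30 tcp [ 0.6266 -0.1293  0.1652] jaw -179.9 j [-0.2   0.35  0.1   1.32 -0.   -1.78] F [-0.2  0.8 -0.6] w0.145
 turn(units) [ 0.     -0.0003  0.0213]  deg -1.9  shift if turned first: [ 0.0815 -0.0091  0.2305]
 turn(units) [ 4.0000e-04  1.0000e-04 -1.9787e+00]  deg 178.1  shift if turned first: [-0.0815  0.0091  0.2305]
 shift now [ 0.0816 -0.0064  0.2305]  world remaining mm [   3.2  -40.9 -115.2]
```

```bash
python3 -m crank '[[[0,0,0.021,0.04,-0.003,0.02,1],[0,0,0,0.035,-0.003,0.04,1],[0,0,0,0.006,0,0.05,1],[0,0,0,0,0,0.05,1],[0,0,0,0,0,0.04,1],[0,0,0,0,0,0.02,1],[0,0,0,0,0,0,1],[0,0,0,0,0,0,1],[0,0,0,0,0,0,1],[0,0,0,0,0,0,1]]]' 40;  python3 -c "
from h import *
go(.6298,-.1702,.044,178.15)"
```

```text
clock: 34.55
tool_pos: [0.6296, -0.179, 0.0505]
tcp_rot: [2.172, -2.269, 0.005]
wrist_force: [0.5, 0.2, -1.0]
grip_width: 0.145
t34.55 tcp [ 0.6296 -0.179   0.0505] jaw 177.5 j [-0.28  0.42 -0.06  1.09 -0.   -1.8 ] F [ 0.5  0.2 -1. ] w0.145
 turn(units) [-0.0011 -0.002  -0.0072]  deg 0.7  shift if turned first: [-0.0177  0.0002  0.013 ]
 turn(units) [-3.2000e-03  1.7000e-03  1.9927e+00]  deg -179.3  shift if turned first: [ 0.0177 -0.0002  0.013 ]
 shift now [-0.0177  0.0004  0.013 ]  world remaining mm [ 0.2  8.8 -6.5]
```

```bash
python3 -m crank '[[[-0.001,-0.002,-0.007,-0.0177,0.0002,0,1],[0,0,0,0,0,0,1],[0,0,0,0,0,0,1],[0,0,0,0,0,0.008,1],[0,0,0,0,0,0.004,1],[0,0,0,0,0,0,1],[0,0,0,0,0,0,1],[0,0,0,0,0,0,1],[0,0,0,0,0,0,1],[0,0,0,0,0,0,1]]]' 40;  python3 -c "
from h import *
go(.6298,-.1702,.044,178.15)
m,im=cam('wrist');save(im,'w10z.png',4,(225,150,425,300))
"
```

```text
clock: 35.8
tool_pos: [0.6303, -0.1694, 0.0448]
tcp_rot: [-2.186, 2.256, -0.001]
wrist_force: [-0.5, -0.0, 0.4]
grip_width: 0.147
t35.80 tcp [ 0.6303 -0.1694  0.0448] jaw 178.2 j [-0.26  0.42 -0.07  1.08  0.   -1.8 ] F [-0.5 -0.   0.4] w0.147
 turn(units) [-0.0007 -0.      0.0005]  deg -0.0  shift if turned first: [0.0017 0.0009 0.0015]
 turn(units) [ 0.0000e+00 -1.1000e-03 -1.9995e+00]  deg 180.0  shift if turned first: [-0.0017 -0.0009  0.0015]
 shift now [0.0017 0.0009 0.0015]  world remaining mm [-0.5 -0.8 -0.8]
```

View pics/w10z.png

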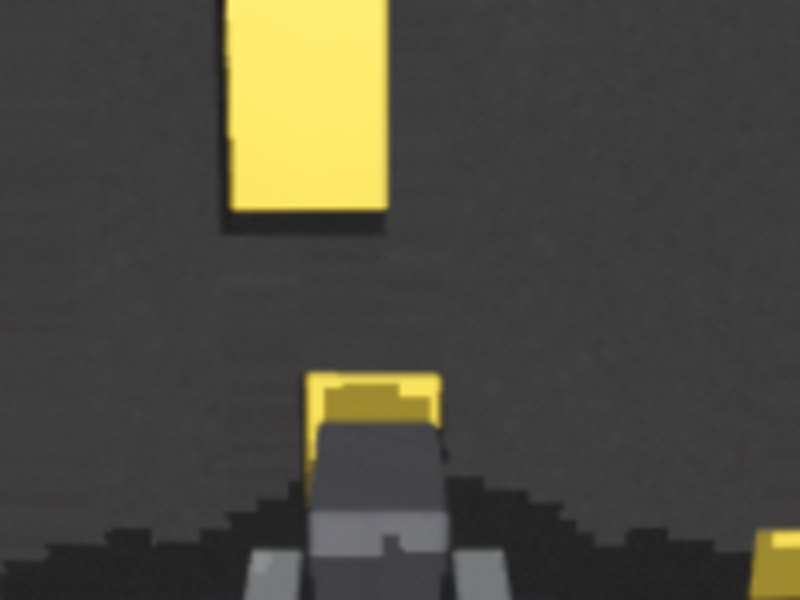

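```bash
python3 -c "
from h import *
m=dict(imaging.camera_model('wrist'));m['fish']=True; q=lambda z:zoomq(z,(225,150),4)
print(plane(m,q([(316,424),(443,427)]),.0288).round(4), plane(m,q([(306,373),(441,373)]),.022).round(4))
"
```

```text
[[ 0.636  -0.1865  0.0288]
 [ 0.6214 -0.1857  0.0288]] [[ 0.6372 -0.1903  0.022 ]
 [ 0.6213 -0.1898  0.022 ]]
```

```bash
python3 -m crank '[[[-0.0007,0,0,0.0036,0,0,1],[0,0,0,0,0,0,1],[0,0,0,0,0,0,1],[0,0,0,0,0,0.006,1],[0,0,0,0,0,0.006,1],[0,0,0,0,0,0.006,1],[0,0,0,0,0,0.004,1],[0,0,0,0,0,0.002,1],[0,0,0,0,0,0,1],[0,0,0,0,0,0,1]]]' 40;  python3 -c "
from h import *
go(.6298,-.1702,.025,178.15)
m,im=cam('wrist');save(im,'w11z.png',4,(225,150,425,300))
"
```

```text
clock: 37.1
tool_pos: [0.63, -0.1713, 0.0316]
tcp_rot: [2.186, -2.256, -0.001]
wrist_force: [-0.1, -0.8, -0.1]
grip_width: 0.147
t37.10 tcp [ 0.63   -0.1713  0.0316] jaw 178.2 j [-0.27  0.43 -0.08  1.06 -0.   -1.8 ] F [-0.1 -0.8 -0.1] w0.147
 turn(units) [0.0003 0.     0.0005]  deg -0.0  shift if turned first: [-0.0021  0.0006  0.0133]
 turn(units) [-0.0000e+00  5.0000e-04 -1.9995e+00]  deg 180.0  shift if turned first: [ 0.0021 -0.0006  0.0133]
 shift now [-0.0021  0.0006  0.0133]  world remaining mm [-0.2  1.1 -6.6]
```

View pics/w11z.png

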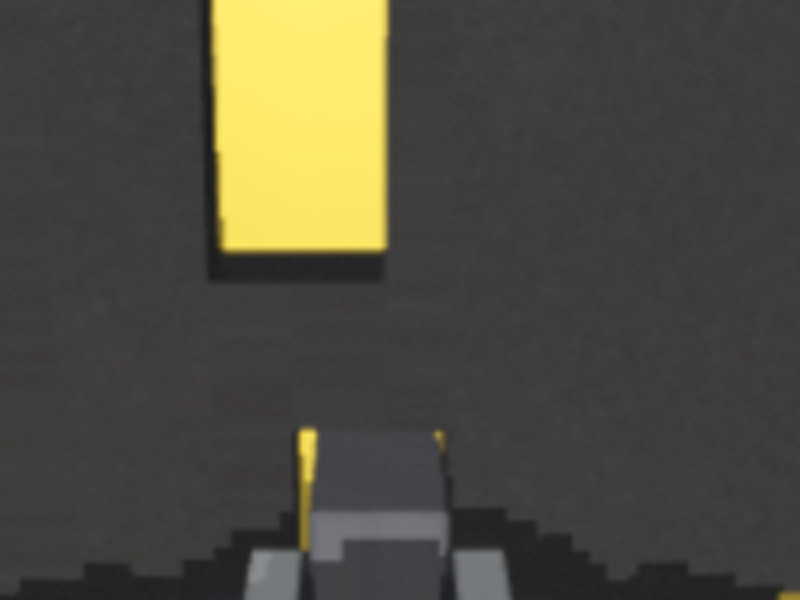

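```bash
python3 -m crank '[[[0,0,0,0,-0.001,0.003,1],[0,0,0,0,0,0.004,1],[0,0,0,0,0,0.003,1],[0,0,0,0,0,0.002,1],[0,0,0,0,0,0.002,1],[0,0,0,0,0,0.001,1],[0,0,0,0,0,0,1],[0,0,0,0,0,0,1],[0,0,0,0,0,0,1],[0,0,0,0,0,0,1]]]' 40;  python3 -c "
from h import *
go(.6298,-.1702,.024,178.15)
"
```

```text
clock: 38.4
tool_pos: [0.6309, -0.1714, 0.0245]
tcp_rot: [-2.186, 2.256, -0.001]
wrist_force: [-0.4, 0.0, 0.3]
grip_width: 0.148
t38.40 tcp [ 0.6309 -0.1714  0.0245] jaw 178.2 j [-0.27  0.43 -0.09  1.04 -0.   -1.8 ] F [-0.4  0.   0.3] w0.148
 turn(units) [-0.0003 -0.0001  0.0005]  deg -0.0  shift if turned first: [-0.0023  0.0022  0.0009]
 turn(units) [ 2.0000e-04 -5.0000e-04 -1.9995e+00]  deg 180.0  shift if turned first: [ 0.0023 -0.0022  0.0009]
 shift now [-0.0023  0.0022  0.0009]  world remaining mm [-1.1  1.2 -0.5]
```

```bash
python3 -m crank '[[[0,0,0,0,0,0,0.75],[0,0,0,0,0,0,0.6],[0,0,0,0,0,0,0.6],[0,0,0,0,0,-0.02,0.6],[0,0,0,0,0,-0.025,0.8],[0,0,0,0,0,0,1],[0,0,0,0,0,0,1],[0,0,0,0,0,0,1],[0,0,0,0,0,0,1],[0,0,0,0,0,0,1]]]' 40;  python3 -c "
from h import *
go(.6309,-.1714,.036,178.15)
m,im=cam('wrist');save(im,'w12z.png',4,(225,150,425,300))
"
```

```text
clock: 39.65
tool_pos: [0.6311, -0.1714, 0.0486]
tcp_rot: [-2.186, 2.256, -0.002]
wrist_force: [-0.1, 0.6, 0.7]
grip_width: -0.001
t39.65 tcp [ 0.6311 -0.1714  0.0486] jaw 178.2 j [-0.27  0.42 -0.06  1.09 -0.   -1.8 ] F [-0.1  0.6  0.7] w-0.001
 turn(units) [-0.0007 -0.0002  0.0005]  deg -0.0  shift if turned first: [-0.      0.0005  0.0253]
 turn(units) [ 3.0000e-04 -1.1000e-03 -1.9995e+00]  deg 180.0  shift if turned first: [ 0.     -0.0005  0.0253]
 shift now [-0.      0.0005  0.0253]  world remaining mm [ -0.2   0.  -12.6]
```

View pics/w12z.png

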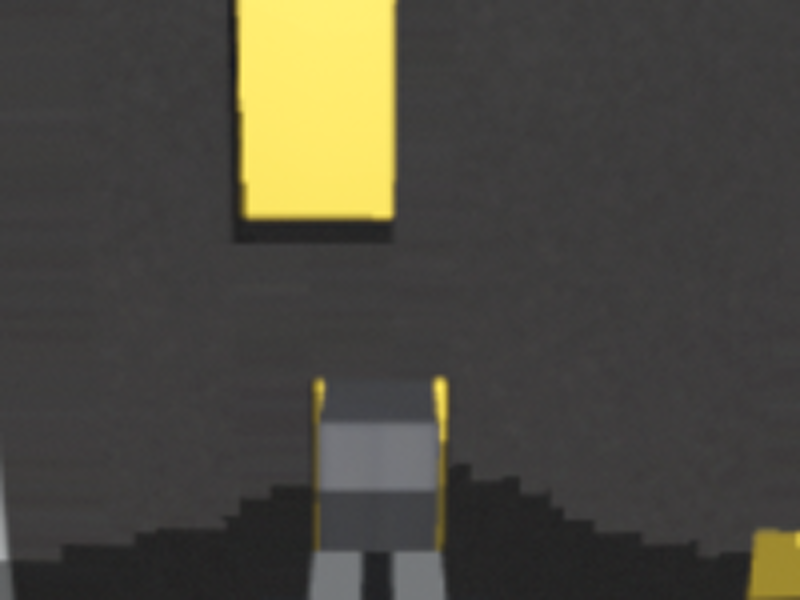

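```bash
python3 -m crank '[[[0,0,0,-0.016,0,0.01,1],[0,0,0,0,0,0.008,1],[0,0,0,0,0,0.006,1],[0,0,0,0,0,0.004,1],[0,0,0,0,0,0.004,1],[0,0,0,0,0,0.004,1],[0,0,0,0,0,0.005,1],[0,0,0,0,0,0.005,1],[0,0,0,0,0,0.005,1],[0,0,0,0,0,0.005,1]]]' 40;  python3 -c "
from h import *
go(.6311,-.164,.034,178.15)
"
```

```text
clock: 40.95
tool_pos: [0.6313, -0.1625, 0.0341]
tcp_rot: [-2.182, 2.252, -0.012]
wrist_force: [-6.6, 2.7, 14.7]
grip_width: 0.002
t40.95 tcp [ 0.6313 -0.1625  0.0341] jaw 178.2 j [-0.25  0.42 -0.09  1.05  0.   -1.79] F [-6.6  2.7 14.7] w0.002
 turn(units) [-0.006  -0.0008  0.0006]  deg -0.1  shift if turned first: [0.0029 0.0003 0.0001]
 turn(units) [ 1.2000e-03 -9.4000e-03 -1.9994e+00]  deg 179.9  shift if turned first: [-0.0029 -0.0003  0.0001]
 shift now [0.0029 0.0003 0.0001]  world remaining mm [-0.2 -1.5 -0.1]
```

```bash
python3 -c "
from h import *
go(.406,-.145,.14,40)"
```

```text
t40.95 tcp [ 0.6313 -0.1625  0.0341] jaw 178.2 j [-0.25  0.42 -0.09  1.05  0.   -1.79] F [-6.6  2.7 14.7] w0.002
 turn(units) [-0.0054 -0.0029 -0.4644]  deg 41.8  shift if turned first: [-0.3165  0.3227 -0.2119]
 turn(units) [-0.0037  0.0069  1.5355]  deg -138.2  shift if turned first: [ 0.3165 -0.3227 -0.2119]
 shift now [-0.0207  0.4495 -0.2161]  world remaining mm [-225.3   17.5  105.9]
```

```bash
python3 -m crank '[[[-0.005,0,0,0,0,-0.05,1],[0,0,-0.11,0,0,-0.06,0.5],[0,0,-0.11,0,0,-0.05,0],[0,0,-0.11,0,0,-0.05,0],[0,0,-0.11,-0.05,0.055,0,0],[0,0,0,-0.065,0.066,0,0],[0,0,0,-0.07,0.07,0,0],[0,0,0,-0.07,0.07,0,0],[0,0,0,-0.05,0.05,0,0],[0,0,0,0,0,0,0]]]' 40;  python3 -c "
from h import *
go(.406,-.145,.14,40)
"
```

```text
clock: 42.2
tool_pos: [0.4093, -0.1354, 0.1417]
tcp_rot: [2.836, -1.35, 0.008]
wrist_force: [0.8, 0.8, 0.6]
grip_width: 1.002
t42.20 tcp [ 0.4093 -0.1354  0.1417] jaw -140.9 j [-0.32 -0.04 -0.41  1.2  -0.   -2.57] F [0.8 0.8 0.6] w1.002
 turn(units) [-0.0011 -0.0031 -0.01  ]  deg 0.9  shift if turned first: [0.0103 0.0174 0.0033]
 turn(units) [-4.8000e-03  1.7000e-03  1.9899e+00]  deg -179.1  shift if turned first: [-0.0103 -0.0174  0.0033]
 shift now [0.0106 0.0172 0.0034]  world remaining mm [-3.3 -9.6 -1.7]
```

```bash
python3 -m crank '[[[-0.001,-0.003,0,0.01,0.017,0.003,0],[0,0,0,0,0,0,0],[0,0,0,0,0,0,0],[0,0,0,0,0,0,0],[0,0,0,0,0,0,0],[0,0,0,0,0,0,0],[0,0,0,0,0,0,0],[0,0,0,0,0,0,0],[0,0,0,0,0,0,0],[0,0,0,0,0,0,0]]]' 40;  python3 -c "
from h import *
go(.406,-.145,.14,40)
m,im=cam('wrist');save(im,'w13.png'); save(im,'w13z.png',6,(270,180,370,275))
np.savez('w13.npz',im=im,**{k:m[k] for k in ('intrinsics','R','t')})"
```

```text
clock: 43.45
tool_pos: [0.4088, -0.146, 0.1399]
tcp_rot: [-2.837, 1.349, -0.001]
wrist_force: [-0.2, -0.1, 0.0]
grip_width: 1.0
t43.45 tcp [ 0.4088 -0.146   0.1399] jaw -140.9 j [-0.34 -0.03 -0.4   1.2   0.   -2.6 ] F [-0.2 -0.1  0. ] w1.000
 turn(units) [-0.0004 -0.0003 -0.0097]  deg 0.9  shift if turned first: [-0.0052  0.003  -0.0003]
 turn(units) [-4.0000e-04  6.0000e-04  1.9903e+00]  deg -179.1  shift if turned first: [ 0.0052 -0.003  -0.0003]
 shift now [-0.0051  0.0031 -0.0003]  world remaining mm [-2.8  1.   0.1]
```

View pics/w13.png

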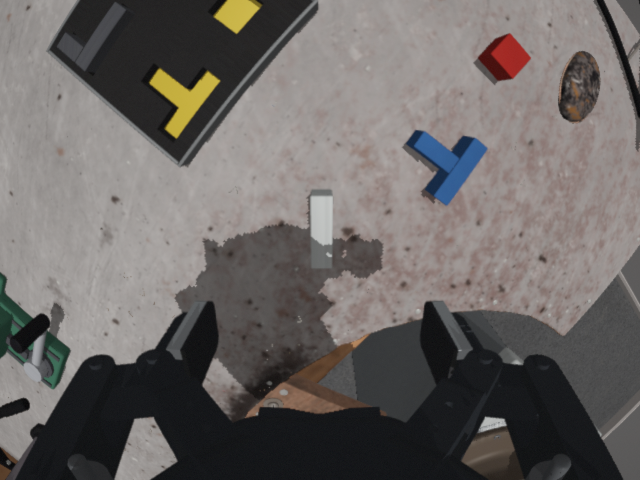

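View pics/w13z.png

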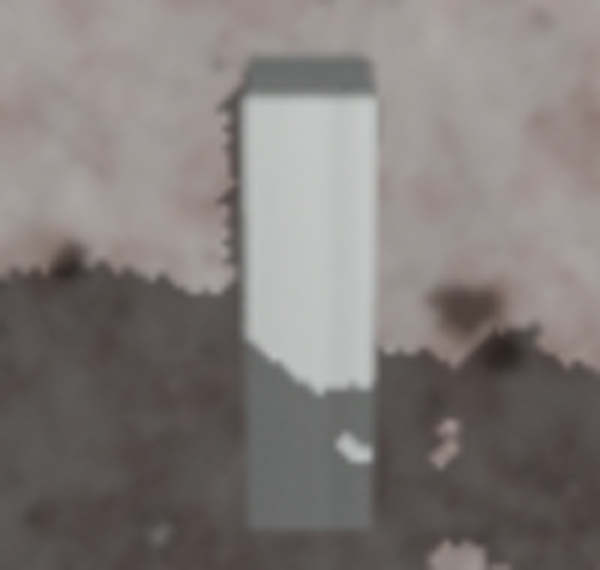

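```bash
python3 -c "
from h import *
m=load('w13.npz')
o,a=fit(m,zoomq([(241,95),(378,95),(373,530),(245,530)],(270,180),6),[(-8,28),(8,28),(8,-28),(-8,-28)],.026)
go(o[0],o[1],.016,a)"
```

```text
origin [ 0.4048 -0.1439] ang -140.81 scale 0.990 res mm [[-0.2, 0.3], [-0.2, 0.2], [0.2, -0.2], [0.2, -0.2]]
t43.50 tcp [ 0.4088 -0.146   0.1399] jaw -140.9 j [-0.34 -0.03 -0.4   1.2   0.   -2.6 ] F [1.1 0.8 0.1] w1.000
 turn(units) [-0.0004 -0.0003 -0.0006]  deg 0.1  shift if turned first: [-0.0083  0.0037  0.2477]
 turn(units) [-5.0000e-04  6.0000e-04  1.9994e+00]  deg -179.9  shift if turned first: [ 0.0083 -0.0037  0.2477]
 shift now [-0.0084  0.0038  0.2477]  world remaining mm [  -4.     2.1 -123.9]
```

```bash
python3 -m crank '[[[0,0,0,-0.008,0.004,0.04,0],[0,0,0,0,0,0.06,0],[0,0,0,0,0,0.06,0],[0,0,0,0,0,0.05,0],[0,0,0,0,0,0.02,0],[0,0,0,0,0,0.005,0],[0,0,0,0,0,0,0],[0,0,0,0,0,0,0],[0,0,0,0,0,0,0],[0,0,0,0,0,0,0]]]' 40; python3 -c "
from h import *
go(.4048,-.1439,.016,39.2)"
```

```text
clock: 44.75
tool_pos: [0.408, -0.1453, 0.0231]
tcp_rot: [-2.836, 1.349, -0.013]
wrist_force: [1.2, -0.5, 0.8]
grip_width: 0.999
t44.75 tcp [ 0.408  -0.1453  0.0231] jaw -140.9 j [-0.34  0.04 -0.61  0.92  0.   -2.6 ] F [ 1.2 -0.5  0.8] w0.999
 turn(units) [-0.003  -0.0046 -0.0008]  deg 0.1  shift if turned first: [-0.0062  0.0031  0.0142]
 turn(units) [-0.0072  0.0047  1.9992]  deg -179.9  shift if turned first: [ 0.0062 -0.0031  0.0142]
 shift now [-0.0063  0.0032  0.0142]  world remaining mm [-3.2  1.4 -7.1]
```

```bash
python3 -m crank '[[[-0.003,-0.0046,0,-0.0062,0.003,0.014,0],[0,0,0,0,0,0,0],[0,0,0,0,0,0,0.5],[0,0,0,0,0,0,0.9],[0,0,0,0,0,0,1],[0,0,0,0,0,0,1],[0,0,0,0,0,0,1],[0,0,0,0,0,0,1],[0,0,0,0,0,0,1],[0,0,0,0,0,0,1]]]' 40; python3 -c "
from h import *
go(.4048,-.1439,.016,39.2); go(.6325,-.20,.16,178.1)"
```

```text
clock: 46.0
tool_pos: [0.4048, -0.1438, 0.0158]
tcp_rot: [-2.837, 1.349, 0.001]
wrist_force: [0.4, -0.2, 0.5]
grip_width: 0.174
t46.00 tcp [ 0.4048 -0.1438  0.0158] jaw -140.9 j [-0.34  0.05 -0.62  0.91  0.   -2.6 ] F [ 0.4 -0.2  0.5] w0.174
 turn(units) [ 0.0001  0.0002 -0.0009]  deg 0.1  shift if turned first: [ 0.0001  0.0001 -0.0004]
 turn(units) [ 4.0000e-04 -1.0000e-04  1.9991e+00]  deg -179.9  shift if turned first: [-0.0001 -0.0001 -0.0004]
 shift now [ 0.0001  0.0001 -0.0004]  world remaining mm [-0.  -0.1  0.2]
t46.00 tcp [ 0.4048 -0.1438  0.0158] jaw -140.9 j [-0.34  0.05 -0.62  0.91  0.   -2.6 ] F [ 0.4 -0.2  0.5] w0.174
 turn(units) [2.000e-04 2.000e-04 4.558e-01]  deg -41.0  shift if turned first: [ 0.0972 -0.4589 -0.2884]
 turn(units) [-2.0000e-04  2.0000e-04 -1.5442e+00]  deg 139.0  shift if turned first: [-0.0972  0.4589 -0.2884]
 shift now [ 0.3744 -0.2823 -0.2886]  world remaining mm [227.7 -56.2 144.2]
```

```bash
python3 -m crank '[[[0,0,0,0,0,-0.03,1],[0,0,0,0,0,-0.08,1],[0,0,0.11,0,0,-0.08,1],[0,0,0.115,0,0,-0.05,1],[0,0,0.115,0,0,-0.03,1],[0,0,0.115,0,0,-0.01,1],[0,0,0,0.02,-0.09,0,1],[0,0,0,0.022,-0.105,0,1],[0,0,0,0.022,-0.105,0,1],[0,0,0,0.02,-0.09,0,1]]]' 40; python3 -c "
from h import *
d=np.load('w9.npz'); save(d['im'],'w9b.png',6,(285,35,435,130))
go(.6325,-.20,.16,178.1)"
```

```text
clock: 47.25
tool_pos: [0.5999, -0.1975, 0.1727]
tcp_rot: [-2.155, 2.281, -0.011]
wrist_force: [0.3, 0.6, -0.9]
grip_width: 0.17
t47.25 tcp [ 0.5999 -0.1975  0.1727] jaw 176.8 j [-0.32  0.33  0.09  1.32 -0.   -1.83] F [ 0.3  0.6 -0.9] w0.170
 turn(units) [-0.0048 -0.0015 -0.015 ]  deg 1.3  shift if turned first: [ 0.0029 -0.0654  0.0253]
 turn(units) [-0.0023  0.0074  1.985 ]  deg -178.7  shift if turned first: [-0.0029  0.0654  0.0253]
 shift now [ 0.0013 -0.0652  0.0258]  world remaining mm [ 32.6  -2.5 -12.7]
```

View pics/w9b.png

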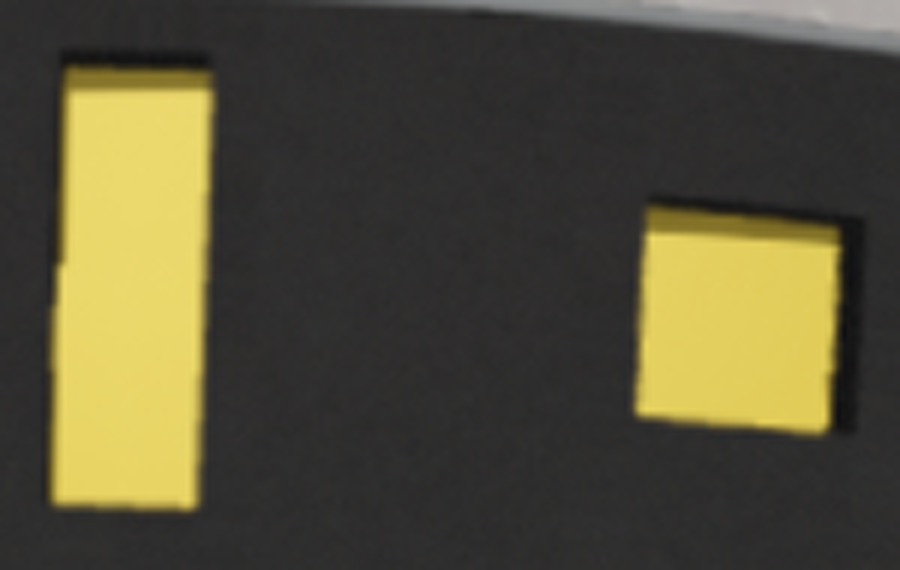

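```bash
python3 -m crank '[[[-0.005,-0.0015,-0.015,0.002,-0.065,0.013,1],[0,0,0,0,0,0.01,1],[0,0,0,0,0,0,1],[0,0,0,0,0,0,1],[0,0,0,0,0,0,1],[0,0,0,0,0,0,1],[0,0,0,0,0,0,1],[0,0,0,0,0,0,1],[0,0,0,0,0,0,1],[0,0,0,0,0,0,1]]]' 40; python3 -c "
from h import *
m=load('w9.npz'); q=lambda z:zoomq(z,(285,35),6)
print('bar',plane(m,q([(64,66),(213,70)]),.008).round(4),plane(m,q([(51,505),(199,511)]),.022).round(4))
print('sq bottom-left rim',plane(m,q([(637,415),(647,205)]),.022).round(4),'right floor',plane(m,q([(830,433),(840,222)]),.008).round(4))
go(.6325,-.20,.16,178.1)
m,im=cam('wrist');save(im,'w14.png'); save(im,'w14z.png',5,(280,130,440,250))
np.savez('w14.npz',im=im,**{k:m[k] for k in ('intrinsics','R','t')})"
```

```text
clock: 48.5
tool_pos: [0.633, -0.2009, 0.1648]
tcp_rot: [-2.184, 2.258, -0.003]
wrist_force: [-0.4, 0.3, -0.4]
grip_width: 0.173
bar [[ 0.6445 -0.2666  0.008 ]
 [ 0.625  -0.2659  0.008 ]] [[ 0.6454 -0.2069  0.022 ]
 [ 0.6267 -0.206   0.022 ]]
sq bottom-left rim [[ 0.571  -0.2196  0.022 ]
 [ 0.57   -0.2472  0.022 ]] right floor [[ 0.5414 -0.2192  0.008 ]
 [ 0.5405 -0.2486  0.008 ]]
t48.50 tcp [ 0.633  -0.2009  0.1648] jaw 178.1 j [-0.31  0.4   0.17  1.34 -0.   -1.84] F [-0.4  0.3 -0.4] w0.173
 turn(units) [-0.001  -0.0005 -0.0002]  deg 0.0  shift if turned first: [-0.0018  0.0011  0.0095]
 turn(units) [-8.0000e-04  1.5000e-03  1.9998e+00]  deg -180.0  shift if turned first: [ 0.0018 -0.0011  0.0095]
 shift now [-0.0018  0.0012  0.0095]  world remaining mm [-0.5  0.9 -4.8]
```

View pics/w14.png

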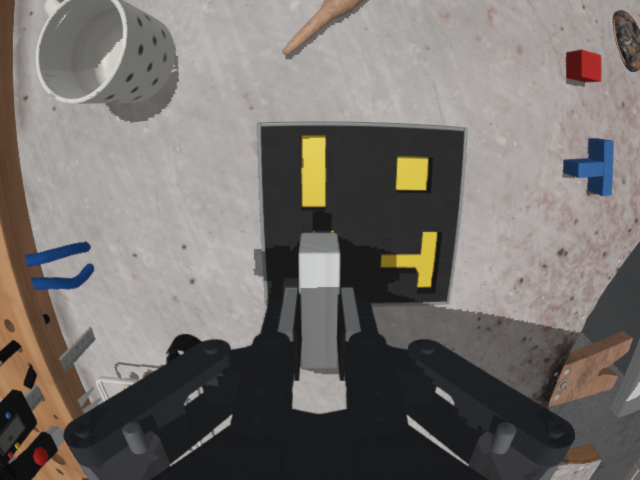

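View pics/w14z.png

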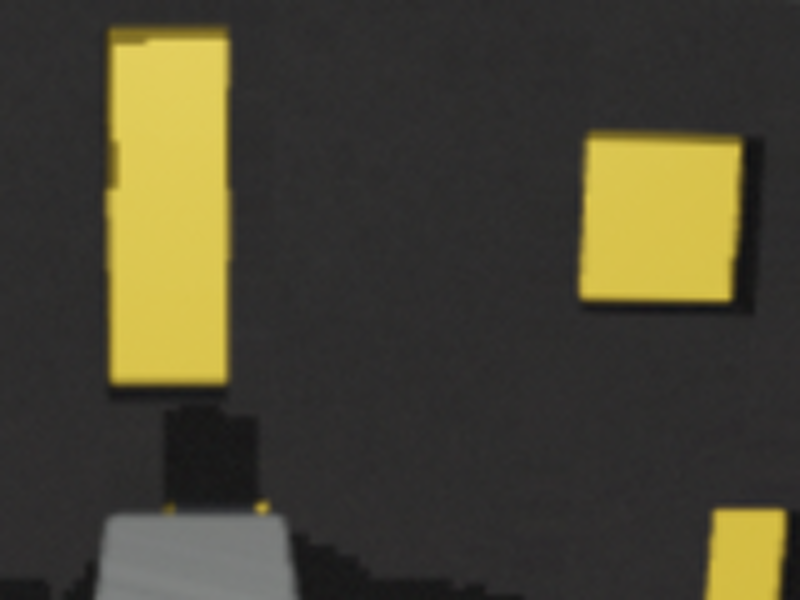

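```bash
python3 -c "
from h import *
m=load('w14.npz'); q=lambda z:zoomq(z,(280,130),5)
a=plane(m,q([(107,28),(230,28)]),.015)[:,:2];b=plane(m,q([(109,385),(229,385)]),.008)[:,:2]
print(a.round(4),b.round(4),(a.mean(0)+b.mean(0))/2); v=b.mean(0)-a.mean(0); print(np.hypot(*v),np.degrees(np.arctan2(-v[0],v[1])))
# square: left-floor? bottom floor edge & right floor edge, left & top rim
print('sq',plane(m,q([(579,300),(733,301)]),.008).round(4),plane(m,q([(586,133),(743,137)]),.022).round(4),plane(m,q([(743,137)]),.008).round(4))
go(.635,-.2362,.05,178.1)
"
```

```text
[[ 0.6442 -0.2659]
 [ 0.625  -0.2652]] [[ 0.6467 -0.2066]
 [ 0.6268 -0.2059]] [ 0.63566488 -0.23592102]
0.05931326588595753 -2.097367688618497
sq [[ 0.5682 -0.2189  0.008 ]
 [ 0.5414 -0.2184  0.008 ]] [[ 0.5702 -0.2484  0.022 ]
 [ 0.5446 -0.2478  0.022 ]] [[ 0.5404 -0.2462  0.008 ]]
t48.55 tcp [ 0.633  -0.2009  0.1648] jaw 178.1 j [-0.31  0.4   0.17  1.34 -0.   -1.84] F [ 0.5 -0.3 -0.6] w0.174
 turn(units) [-0.0009 -0.0005 -0.0002]  deg 0.0  shift if turned first: [ 0.0704 -0.0063  0.2295]
 turn(units) [-8.0000e-04  1.5000e-03  1.9998e+00]  deg -180.0  shift if turned first: [-0.0704  0.0063  0.2295]
 shift now [ 0.0703 -0.006   0.2296]  world remaining mm [   2.   -35.3 -114.8]
```

```bash
python3 -m crank '[[[-0.001,0,0,0.03,-0.004,0,1],[0,0,0,0.03,-0.002,0.02,1],[0,0,0,0,0,0.05,1],[0,0,0,0,0,0.06,1],[0,0,0,0,0,0.06,1],[0,0,0,0,0,0.03,1],[0,0,0,0,0,0,1],[0,0,0,0,0,0,1],[0,0,0,0,0,0,1],[0,0,0,0,0,0,1]]]' 40; python3 -c "
from h import *
go(.636,-.2367,.0445,178)"
```

```text
clock: 49.8
tool_pos: [0.6363, -0.2399, 0.0513]
tcp_rot: [2.179, -2.263, 0.007]
wrist_force: [-0.1, 0.4, -0.8]
grip_width: 0.172
t49.80 tcp [ 0.6363 -0.2399  0.0513] jaw 177.8 j [-0.36  0.46  0.01  1.12 -0.   -1.89] F [-0.1  0.4 -0.8] w0.172
 turn(units) [-0.0018 -0.002  -0.0019]  deg 0.2  shift if turned first: [-0.0065  0.0007  0.0137]
 turn(units) [-0.0032  0.0028  1.9981]  deg -179.8  shift if turned first: [ 0.0065 -0.0007  0.0137]
 shift now [-0.0065  0.0008  0.0137]  world remaining mm [-0.3  3.2 -6.8]
```

```bash
python3 -m crank '[[[-0.002,-0.002,-0.002,-0.0065,0.001,0.01,1],[0,0,0,0,0,0.003,1],[0,0,0,0,0,0,1],[0,0,0,0,0,0,1],[0,0,0,0,0,0,1],[0,0,0,0,0,0,1],[0,0,0,0,0,0,1],[0,0,0,0,0,0,1],[0,0,0,0,0,0,1],[0,0,0,0,0,0,1]]]' 40; python3 -c "
from h import *
go(.636,-.2367,.0445,178)
m,im=cam('wrist');save(im,'w15z.png',4,(225,150,425,300))"
```

```text
clock: 51.05
tool_pos: [0.6364, -0.2363, 0.0455]
tcp_rot: [-2.183, 2.258, -0.001]
wrist_force: [0.8, -0.2, -0.3]
grip_width: 0.172
t51.05 tcp [ 0.6364 -0.2363  0.0455] jaw 178.1 j [-0.36  0.47  0.01  1.11  0.   -1.89] F [ 0.8 -0.2 -0.3] w0.172
 turn(units) [-0.0007 -0.0002  0.0006]  deg -0.1  shift if turned first: [0.0008 0.0008 0.0019]
 turn(units) [ 2.0000e-04 -1.0000e-03 -1.9994e+00]  deg 179.9  shift if turned first: [-0.0008 -0.0008  0.0019]
 shift now [0.0008 0.0008 0.0019]  world remaining mm [-0.4 -0.4 -1. ]
```

View pics/w15z.png

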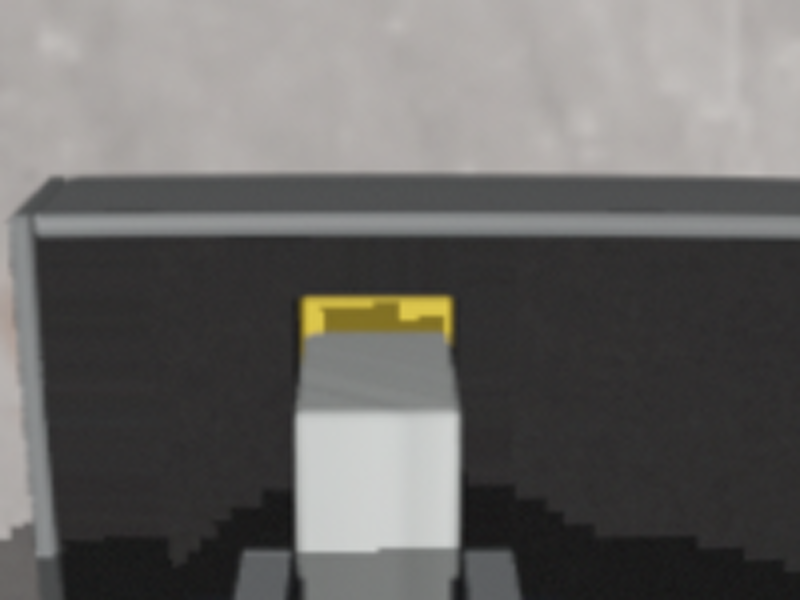

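```bash
python3 -c "
from h import *
m=dict(imaging.camera_model('wrist'));m['fish']=True; q=lambda z:zoomq(z,(225,150),4)
A=plane(m,q([(305,334),(450,337)]),.0297);B=plane(m,q([(302,296),(453,296)]),.022); print(A.round(4),B.round(4),((B.mean(0)-A.mean(0))*1000).round(1))
"
```

```text
[[ 0.6428 -0.2644  0.0297]
 [ 0.6265 -0.2635  0.0297]] [[ 0.6434 -0.2666  0.022 ]
 [ 0.6258 -0.266   0.022 ]] [-0.1 -2.3 -7.7]
```

```bash
python3 -m crank '[[[-0.0007,0,0,0.0013,0,0,1],[0,0,0,0,0,0.006,1],[0,0,0,0,0,0.007,1],[0,0,0,0,0,0.007,1],[0,0,0,0,0,0.006,1],[0,0,0,0,0,0.005,1],[0,0,0,0,0,0.003,1],[0,0,0,0,0,0,1],[0,0,0,0,0,0,1],[0,0,0,0,0,0,1]]]' 40; python3 -c "
from h import *
go(.636,-.2367,.024,178)
m,im=cam('wrist');save(im,'w16z.png',4,(225,150,425,300))"
```

```text
clock: 52.35
tool_pos: [0.6363, -0.237, 0.027]
tcp_rot: [2.183, -2.259, -0.0]
wrist_force: [-0.2, -0.0, -1.2]
grip_width: 0.169
t52.35 tcp [ 0.6363 -0.237   0.027 ] jaw 178.1 j [-0.36  0.48 -0.02  1.08 -0.   -1.89] F [-0.2 -0.  -1.2] w0.169
 turn(units) [ 0.0003 -0.0001  0.0006]  deg -0.1  shift if turned first: [-0.0006  0.0005  0.006 ]
 turn(units) [ 2.0000e-04  5.0000e-04 -1.9994e+00]  deg 179.9  shift if turned first: [ 0.0006 -0.0005  0.006 ]
 shift now [-0.0006  0.0005  0.006 ]  world remaining mm [-0.3  0.3 -3. ]
```

View pics/w16z.png

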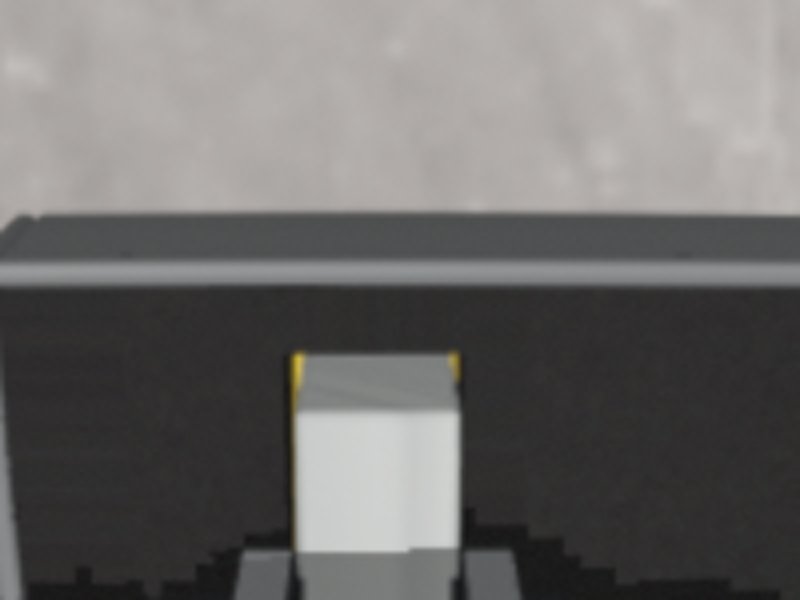

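In and free; go the last bit, release, rise, close, then press.

```bash
python3 -m crank '[[[0,0,0,0,0,0.003,1],[0,0,0,0,0,0.002,1],[0,0,0,0,0,0,1],[0,0,0,0,0,0,0.7],[0,0,0,0,0,0,0.6],[0,0,0,0,0,0,0.6],[0,0,0,0,0,-0.02,0.6],[0,0,0,0,0,-0.02,0.8],[0,0,0,0,0,0,1],[0,0,0,0,0,0,1]]]' 40; python3 -c "
from h import *
go(.636,-.2367,.034,178)"; python3 -m crank '[[[0,0,0,0,0,0,1],[0,0,0,0,0,0.006,1],[0,0,0,0,0,0.006,1],[0,0,0,0,0,0.005,1],[0,0,0,0,0,0.004,1],[0,0,0,0,0,0.004,1],[0,0,0,0,0,0.005,1],[0,0,0,0,0,0.005,1],[0,0,0,0,0,0.005,1],[0,0,0,0,0,0.005,1]]]' 40; python3 -c "
from h import *
go(.636,-.2367,.034,178)"
```

```text
clock: 53.65
tool_pos: [0.6371, -0.2373, 0.0473]
tcp_rot: [-2.183, 2.258, -0.003]
wrist_force: [-0.8, -1.3, 0.5]
grip_width: 0.002
t53.65 tcp [ 0.6371 -0.2373  0.0473] jaw 178.1 j [-0.36  0.47  0.01  1.11 -0.   -1.89] F [-0.8 -1.3  0.5] w0.002
 turn(units) [-0.0012 -0.0006  0.0006]  deg -0.1  shift if turned first: [-0.0012  0.0023  0.0266]
 turn(units) [ 1.0000e-03 -1.9000e-03 -1.9994e+00]  deg 179.9  shift if turned first: [ 0.0012 -0.0023  0.0266]
 shift now [-0.0012  0.0023  0.0266]  world remaining mm [ -1.1   0.6 -13.3]
clock: 54.9
tool_pos: [0.6374, -0.2372, 0.0343]
tcp_rot: [-2.181, 2.256, -0.012]
wrist_force: [-5.1, 2.1, 13.9]
grip_width: -0.003
t54.90 tcp [ 0.6374 -0.2372  0.0343] jaw 178.1 j [-0.36  0.47 -0.02  1.08  0.   -1.89] F [-5.1  2.1 13.9] w-0.003
 turn(units) [-0.0053 -0.0017  0.0006]  deg -0.1  shift if turned first: [-0.0009  0.0029  0.0005]
 turn(units) [ 0.0027 -0.0083 -1.9994]  deg 179.9  shift if turned first: [ 0.0009 -0.0029  0.0005]
 shift now [-0.0009  0.0029  0.0005]  world remaining mm [-1.4  0.5 -0.3]
```

```bash
python3 -c "
from h import *
m,im=cam('top'); save(im,'t17.png',3,(170,160,430,350)); save(im,'t17b.png',3,(320,280,460,360))
go(.383,-.244,.14,96)"
```

```text
t54.95 tcp [ 0.6375 -0.2372  0.0343] jaw 178.1 j [-0.36  0.47 -0.02  1.08  0.   -1.89] F [-5.5  2.4 13.7] w-0.002
 turn(units) [-0.0057  0.0024  0.9117]  deg -82.1  shift if turned first: [ 0.5075  0.0397 -0.2114]
 turn(units) [-0.0025 -0.0059 -1.0883]  deg 97.9  shift if turned first: [-0.5075 -0.0397 -0.2114]
 shift now [ 0.0314  0.5064 -0.2156]  world remaining mm [-254.5   -6.8  105.7]
```

View pics/t17b.png

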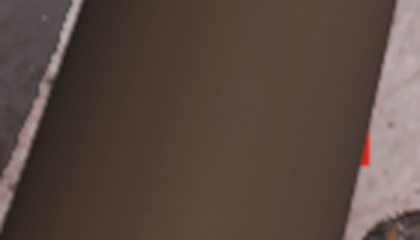

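```bash
python3 -m crank '[[[-0.005,0,0,0,0,-0.05,1],[0,0,0.1,0,0,-0.06,1],[0,0,0.115,0,0,-0.06,0.5],[0,0,0.115,0,0,-0.05,0],[0,0,0.115,0,0,0,0],[0,0,0.115,0,0,0,0],[0,0,0.115,0,0,0,0],[0,0,0.115,0,0,0,0],[0,0,0.115,0,0,0,0],[0,0,0,0,0,0,0]]]' 40; python3 -c "
from h import *
go(.383,-.244,.14,96)"
```

```text
clock: 56.2
tool_pos: [0.6373, -0.2369, 0.1487]
tcp_rot: [-0.11, 3.138, -0.005]
wrist_force: [-1.0, 0.3, -0.5]
grip_width: 1.003
t56.20 tcp [ 0.6373 -0.2369  0.1487] jaw 94.0 j [-0.35  0.43  0.18  1.32 -0.   -0.43] F [-1.   0.3 -0.5] w1.003
 turn(units) [-0.0022  0.0011 -0.022 ]  deg 2.0  shift if turned first: [0.5073 0.0391 0.0174]
 turn(units) [1.700e-03 3.500e-03 1.978e+00]  deg -178.0  shift if turned first: [-0.5073 -0.0391  0.0174]
 shift now [0.5084 0.0216 0.0164]  world remaining mm [-254.3   -7.1   -8.7]
```

```bash
python3 -m crank '[[[0,0,-0.022,0.05,0,0,0],[0,0,0,0.1,0.008,0,0],[0,0,0,0.11,0.008,0,0],[0,0,0,0.11,0.008,0,0],[0,0,0,0.09,0.008,0,0],[0,0,0,0.04,0.004,0.01,0],[0,0,0,0,0,0,0],[0,0,0,0,0,0,0],[0,0,0,0,0,0,0],[0,0,0,0,0,0,0]]]' 40; python3 -c "
from h import *
go(.383,-.244,.14,96)
m,im=cam('wrist');save(im,'w18.png')
np.savez('w18.npz',im=im,**{k:m[k] for k in ('intrinsics','R','t')})"
```

```text
clock: 57.45
tool_pos: [0.3825, -0.2472, 0.1424]
tcp_rot: [-0.216, 3.129, -0.009]
wrist_force: [0.2, -0.0, 0.2]
grip_width: 1.001
t57.45 tcp [ 0.3825 -0.2472  0.1424] jaw 97.9 j [-0.57  0.   -0.37  1.19 -0.   -0.71] F [ 0.2 -0.   0.2] w1.001
 turn(units) [-0.0039  0.0029  0.0209]  deg -1.9  shift if turned first: [-0.0017  0.0063  0.0048]
 turn(units) [-0.0045 -0.006  -1.979 ]  deg 178.1  shift if turned first: [ 0.0017 -0.0063  0.0048]
 shift now [-0.0019  0.0062  0.0048]  world remaining mm [ 0.5  3.2 -2.4]
```

View pics/w18.png

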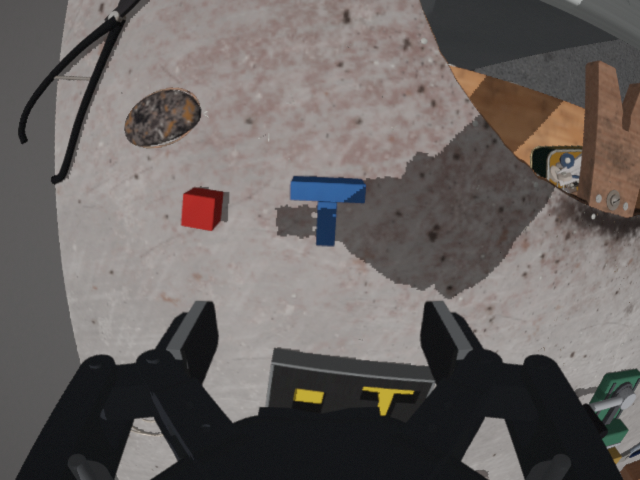

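```bash
python3 -c "
from h import *
d=np.load('w18.npz'); save(cv2.convertScaleAbs(d['im'],alpha=1.7),'w18z.png',8,(285,170,375,252))"
```

```text
(no output)
```

View pics/w18z.png

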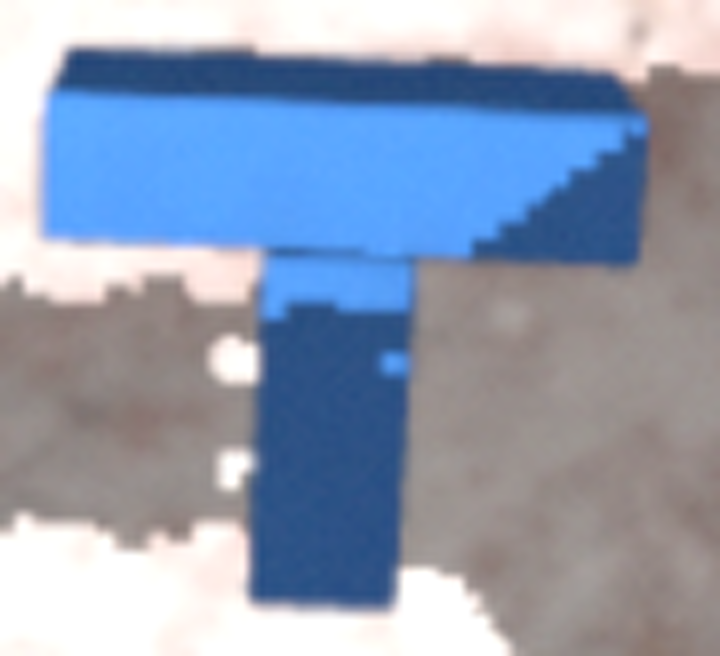

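```bash
python3 -c "
from h import *
m=load('w18.npz')
o,a=fit(m,zoomq([(48,90),(648,116),(638,265),(43,239),(248,605),(395,610)],(285,170),8),[(-34,-27),(-34,27),(-20,27),(-20,-27),(14,-7),(14,7)],.026)
go(o[0],o[1],.016,a+90)"
```

```text
origin [ 0.3817 -0.2422] ang 5.40 scale 0.987 res mm [[0.4, 0.5], [0.3, -0.4], [-0.1, -0.3], [-0.1, 0.4], [-0.2, 0.1], [-0.3, -0.3]]
t57.50 tcp [ 0.3824 -0.2472  0.1424] jaw 97.9 j [-0.57  0.   -0.37  1.19 -0.   -0.71] F [ 0.5 -0.7  0.5] w0.999
 turn(units) [-0.0038  0.0028  0.0276]  deg -2.5  shift if turned first: [0.0005 0.0101 0.2527]
 turn(units) [-0.0044 -0.006  -1.9724]  deg 177.5  shift if turned first: [-0.0005 -0.0101  0.2527]
 shift now [0.0012 0.0117 0.2527]  world remaining mm [  -0.7    5.  -126.4]
```

```bash
python3 -m crank '[[[-0.004,0.003,0.0276,0,0,0.03,0],[0,0,0,0,0.01,0.06,0],[0,0,0,0,0,0.06,0],[0,0,0,0,0,0.06,0],[0,0,0,0,0,0.025,0],[0,0,0,0,0,0.005,0],[0,0,0,0,0,0,0],[0,0,0,0,0,0,0],[0,0,0,0,0,0,0],[0,0,0,0,0,0,0]]]' 40; python3 -c "
from h import *
go(.3817,-.2422,.016,95.4)"
```

```text
clock: 58.75
tool_pos: [0.3873, -0.2438, 0.0226]
tcp_rot: [-0.151, 3.133, -0.005]
wrist_force: [0.1, -0.7, 0.5]
grip_width: 0.999
t58.75 tcp [ 0.3873 -0.2438  0.0226] jaw 95.5 j [-0.56  0.09 -0.56  0.92  0.   -0.66] F [ 0.1 -0.7  0.5] w0.999
 turn(units) [-0.0022  0.0031  0.0015]  deg -0.1  shift if turned first: [0.0109 0.0043 0.0131]
 turn(units) [-0.0049 -0.0035 -1.9985]  deg 179.9  shift if turned first: [-0.0109 -0.0043  0.0131]
 shift now [0.011  0.0044 0.013 ]  world remaining mm [-5.6  1.6 -6.6]
```

```bash
python3 -m crank '[[[-0.002,0.003,0.0015,0.011,0.0043,0.013,0],[0,0,0,0,0,0,0],[0,0,0,0,0,0,0.5],[0,0,0,0,0,0,0.9],[0,0,0,0,0,0,1],[0,0,0,0,0,0,1],[0,0,0,0,0,0,1],[0,0,0,0,0,0,1],[0,0,0,0,0,0,1],[0,0,0,0,0,0,1]]]' 40; python3 -c "
from h import *
go(.3817,-.2422,.016,95.4)
m=load('w9.npz'); q=lambda z:zoomq(z,(245,90),4)
P=lambda l,z:plane(m,q(l),z)[:,:2].round(4).tolist()
print('tee: crossbar right floor',P([(763,240),(738,500)],.008),'bottom floor',P([(674,498),(738,500)],.008),'top rim',P([(697,235),(763,240)],.022),'stem left rim/floor',P([(521,325),(517,398)],.022),'stem bottom floor',P([(517,398),(670,405)],.008),'stem top rim',P([(521,325),(690,330)],.022))
"
```

```text
clock: 60.0
tool_pos: [0.3814, -0.2423, 0.0159]
tcp_rot: [-0.148, 3.138, -0.001]
wrist_force: [-0.3, -0.0, 0.2]
grip_width: 0.146
t60.00 tcp [ 0.3814 -0.2423  0.0159] jaw 95.4 j [-0.57  0.09 -0.57  0.91 -0.   -0.66] F [-0.3 -0.   0.2] w0.146
 turn(units) [-0.0003  0.0002 -0.0002]  deg 0.0  shift if turned first: [-0.0006  0.0001 -0.0002]
 turn(units) [2.0000e-04 5.0000e-04 1.9998e+00]  deg -180.0  shift if turned first: [ 0.0006 -0.0001 -0.0002]
 shift now [-0.0006  0.0001 -0.0002]  world remaining mm [0.3 0.1 0.1]
tee: crossbar right floor [[0.5292, -0.1842], [0.5309, -0.1281]] bottom floor [[0.5453, -0.1284], [0.5309, -0.1281]] top rim [[0.5475, -0.1857], [0.5337, -0.1853]] stem left rim/floor [[0.5821, -0.1668], [0.5824, -0.1523]] stem bottom floor [[0.5803, -0.1495], [0.5476, -0.1486]] stem top rim [[0.5821, -0.1668], [0.548, -0.1667]]
```

```bash
python3 -c "
from h import *
go(.63,-.158,.16,88)"; python3 -m crank '[[[0,0,0,0,0,-0.03,1],[0,0,0,0,0,-0.08,1],[0,0,0,0,0,-0.09,1],[0,0,0.04,0,0,-0.06,1],[0,0,0.04,0,0,-0.02,1],[0,0,0,0,0,0,1],[0,0,0,0,0,0,1],[0,0,0,0,0,0,1],[0,0,0,0,0,0,1],[0,0,0,0,0,0,1]]]' 40; python3 -c "
from h import *
go(.63,-.158,.16,88)"
```

```text
t60.00 tcp [ 0.3814 -0.2423  0.0159] jaw 95.4 j [-0.57  0.09 -0.57  0.91 -0.   -0.66] F [-0.3 -0.   0.2] w0.146
 turn(units) [-0.0003  0.0002  0.0821]  deg -7.4  shift if turned first: [-0.491   0.1858 -0.2882]
 turn(units) [-3.0000e-04 -5.0000e-04 -1.9179e+00]  deg 172.6  shift if turned first: [ 0.491  -0.1858 -0.2882]
 shift now [-0.5109  0.121  -0.2881]  world remaining mm [248.6  84.3 144.1]
clock: 61.25
tool_pos: [0.3798, -0.2411, 0.1631]
tcp_rot: [-0.051, -3.14, -0.001]
wrist_force: [-0.5, 0.0, -0.9]
grip_width: 0.153
t61.25 tcp [ 0.3798 -0.2411  0.1631] jaw 88.1 j [-0.57 -0.01 -0.33  1.25 -0.   -0.53] F [-0.5  0.  -0.9] w0.153
 turn(units) [ 0.0004 -0.0009  0.0016]  deg -0.1  shift if turned first: [-0.4944  0.1836  0.0061]
 turn(units) [ 1.4000e-03  7.0000e-04 -1.9984e+00]  deg 179.9  shift if turned first: [ 0.4944 -0.1836  0.0061]
 shift now [-0.4948  0.1824  0.0056]  world remaining mm [250.2  83.1  -3.1]
```

```bash
python3 -m crank '[[[0,0,0,-0.05,0.018,0,1],[0,0,0,-0.09,0.034,0,1],[0,0,0,-0.11,0.04,0,1],[0,0,0,-0.11,0.04,0,1],[0,0,0,-0.09,0.034,0,1],[0,0,0,-0.04,0.015,0,1],[0,0,0,0,0,0,1],[0,0,0,0,0,0,1],[0,0,0,0,0,0,1],[0,0,0,0,0,0,1]]]' 40; python3 -c "
from h import *
go(.63,-.158,.16,88)
m,im=cam('wrist');save(im,'w19.png')
np.savez('w19.npz',im=im,**{k:m[k] for k in ('intrinsics','R','t')})"
```

```text
clock: 62.5
tool_pos: [0.6322, -0.1572, 0.1591]
tcp_rot: [-0.055, -3.135, -0.001]
wrist_force: [-0.1, -0.4, -1.4]
grip_width: 0.146
t62.50 tcp [ 0.6322 -0.1572  0.1591] jaw 88.0 j [-0.24  0.38  0.13  1.33 -0.   -0.21] F [-0.1 -0.4 -1.4] w0.146
 turn(units) [ 0.0003 -0.0042 -0.0003]  deg 0.0  shift if turned first: [ 0.0044 -0.0018 -0.0018]
 turn(units) [-6.6000e-03 -4.0000e-04  1.9997e+00]  deg -180.0  shift if turned first: [-0.0044  0.0018 -0.0018]
 shift now [ 0.0044 -0.0018 -0.0018]  world remaining mm [-2.2 -0.8  0.9]
```

View pics/w19.png

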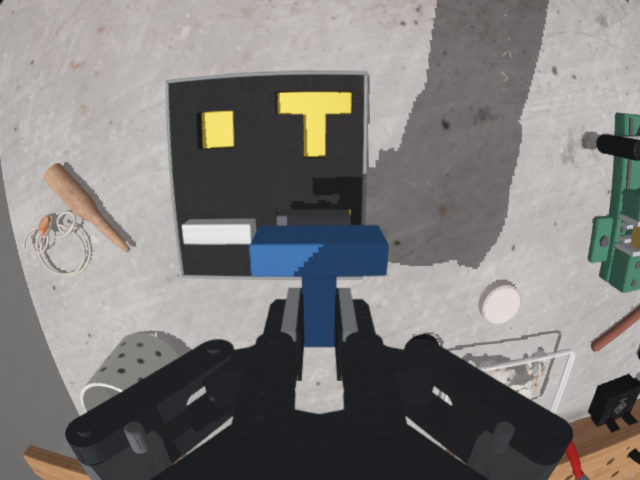

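```bash
python3 -c "
from h import *
d=np.load('w19.npz'); save(d['im'],'w19z.png',8,(270,85,360,162))"
```

```text
(no output)
```

View pics/w19z.png

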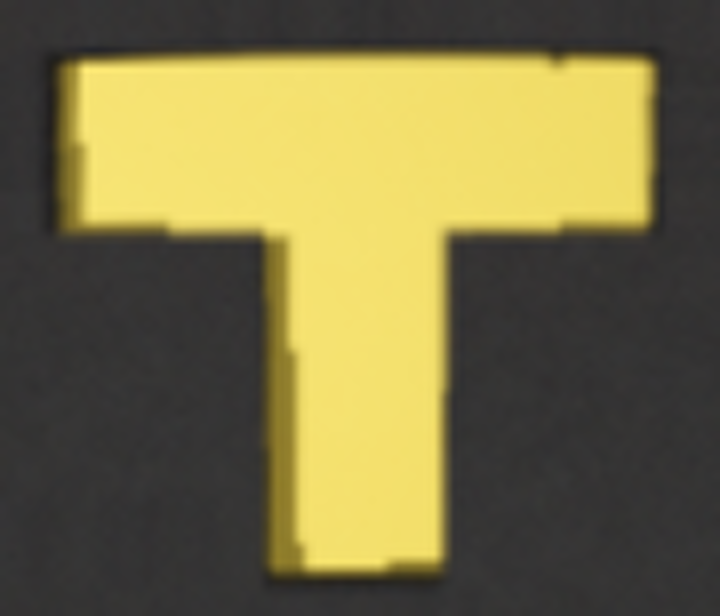

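```bash
python3 -c "
from h import *
m=load('w19.npz')
for z in (.008,.015):
  o,a=fit(m,zoomq([(58,58),(656,58),(652,230),(57,233),(268,576),(445,574)],(270,85),8),[(-35.5,-28.5),(-35.5,28.5),(-18.5,28.5),(-18.5,-28.5),(15.5,-8.5),(15.5,8.5)],z)
go(o[0],o[1],.05,a+90)"
```

```text
origin [ 0.5664 -0.1579] ang -2.03 scale 1.016 res mm [[-0.4, -0.4], [-0.2, 0.7], [-0.1, 0.4], [0.0, -0.7], [0.4, -0.2], [0.3, 0.3]]
origin [ 0.5664 -0.1579] ang -2.03 scale 0.992 res mm [[0.2, 0.3], [0.3, -0.1], [0.0, -0.3], [0.2, 0.0], [-0.3, 0.0], [-0.4, 0.1]]
t62.55 tcp [ 0.6323 -0.1572  0.1592] jaw 88.0 j [-0.24  0.38  0.13  1.33 -0.   -0.21] F [-0.7 -0.4 -0.5] w0.148
 turn(units) [ 0.0002 -0.0041  0.    ]  deg -0.0  shift if turned first: [ 0.1317 -0.006   0.2184]
 turn(units) [ 6.4e-03  3.0e-04 -2.0e+00]  deg 180.0  shift if turned first: [-0.1317  0.006   0.2184]
 shift now [ 0.1303 -0.006   0.2192]  world remaining mm [ -65.9   -0.6 -109.2]
```

```bash
python3 -m crank '[[[0,-0.004,0,0.04,-0.003,0,1],[0,0,0,0.06,-0.003,0,1],[0,0,0,0.03,0,0.02,1],[0,0,0,0,0,0.05,1],[0,0,0,0,0,0.06,1],[0,0,0,0,0,0.05,1],[0,0,0,0,0,0.02,1],[0,0,0,0,0,0,1],[0,0,0,0,0,0,1],[0,0,0,0,0,0,1]]]' 40; python3 -c "
from h import *
go(.566,-.158,.045,88)"
```

```text
clock: 63.8
tool_pos: [0.565, -0.1608, 0.0632]
tcp_rot: [0.062, 3.131, -0.004]
wrist_force: [-0.6, -0.1, -0.4]
grip_width: 0.155
t63.80 tcp [ 0.565  -0.1608  0.0632] jaw 87.7 j [-0.28  0.28 -0.22  1.06  0.   -0.24] F [-0.6 -0.1 -0.4] w0.155
 turn(units) [-0.0015  0.0065 -0.003 ]  deg 0.3  shift if turned first: [-0.0019  0.0056  0.0365]
 turn(units) [0.0101 0.0024 1.997 ]  deg -179.7  shift if turned first: [ 0.0019 -0.0056  0.0365]
 shift now [-0.0015  0.0057  0.0365]  world remaining mm [  1.    2.8 -18.2]
```

```bash
python3 -m crank '[[[-0.0015,0.0065,-0.003,-0.002,0.0056,0.015,1],[0,0,0,0,0,0.015,1],[0,0,0,0,0,0.007,1],[0,0,0,0,0,0,1],[0,0,0,0,0,0,1],[0,0,0,0,0,0,1],[0,0,0,0,0,0,1],[0,0,0,0,0,0,1],[0,0,0,0,0,0,1],[0,0,0,0,0,0,1]]]' 40; python3 -c "
from h import *
go(.566,-.158,.045,88)
m,im=cam('wrist');save(im,'w20z.png',4,(225,150,425,300))"
```

```text
clock: 65.05
tool_pos: [0.5671, -0.158, 0.0446]
tcp_rot: [0.054, 3.14, -0.0]
wrist_force: [0.2, -0.6, -1.3]
grip_width: 0.15
t65.05 tcp [ 0.5671 -0.158   0.0446] jaw 88.0 j [-0.27  0.3  -0.23  1.03 -0.   -0.24] F [ 0.2 -0.6 -1.3] w0.150
 turn(units) [-0.0002  0.0007  0.0003]  deg -0.0  shift if turned first: [ 0.0022 -0.0001 -0.0008]
 turn(units) [-1.2000e-03 -3.0000e-04 -1.9997e+00]  deg 180.0  shift if turned first: [-0.0022  0.0001 -0.0008]
 shift now [ 0.0022 -0.0001 -0.0008]  world remaining mm [-1.1 -0.   0.4]
```

View pics/w20z.png

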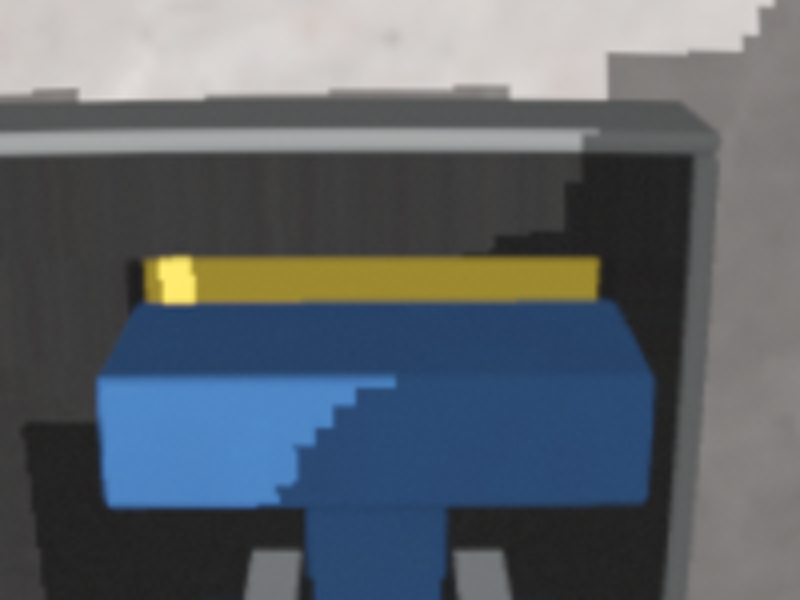

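```bash
python3 -c "
from h import *
m=dict(imaging.camera_model('wrist'));m['fish']=True; q=lambda z:zoomq(z,(225,150),4)
A=plane(m,q([(137,304),(614,302)]),.0287);B=plane(m,q([(128,257)]),.022);C=plane(m,q([(145,258),(600,258)]),.008); print(A.round(4),B.round(4),C.round(4))
"
```

```text
[[ 0.5336 -0.1832  0.0287]
 [ 0.5352 -0.1297  0.0287]] [[ 0.5299 -0.185   0.022 ]] [[ 0.5337 -0.1854  0.008 ]
 [ 0.5357 -0.1283  0.008 ]]
```

```bash
python3 -m crank '[[[0,0.0007,0,0.0036,-0.0006,0,1],[0,0,0,0,0,0.005,1],[0,0,0,0,0,0.006,1],[0,0,0,0,0,0.006,1],[0,0,0,0,0,0.005,1],[0,0,0,0,0,0.003,1],[0,0,0,0,0,0,1],[0,0,0,0,0,0,1],[0,0,0,0,0,0,1],[0,0,0,0,0,0,1]]]' 40; python3 -c "
from h import *
go(.566,-.158,.024,88)
m,im=cam('wrist');save(im,'w21z.png',4,(225,150,425,300))"
```

```text
clock: 66.35
tool_pos: [0.5651, -0.1582, 0.0311]
tcp_rot: [-0.054, -3.141, 0.0]
wrist_force: [0.3, -0.3, -1.5]
grip_width: 0.15
t66.35 tcp [ 0.5651 -0.1582  0.0311] jaw 88.0 j [-0.27  0.31 -0.25  1.01 -0.   -0.24] F [ 0.3 -0.3 -1.5] w0.150
 turn(units) [-0.0002 -0.0001  0.0003]  deg -0.0  shift if turned first: [-0.0018  0.0006  0.0142]
 turn(units) [ 2.0000e-04 -3.0000e-04 -1.9997e+00]  deg 180.0  shift if turned first: [ 0.0018 -0.0006  0.0142]
 shift now [-0.0018  0.0006  0.0142]  world remaining mm [ 0.9  0.2 -7.1]
```

View pics/w21z.png

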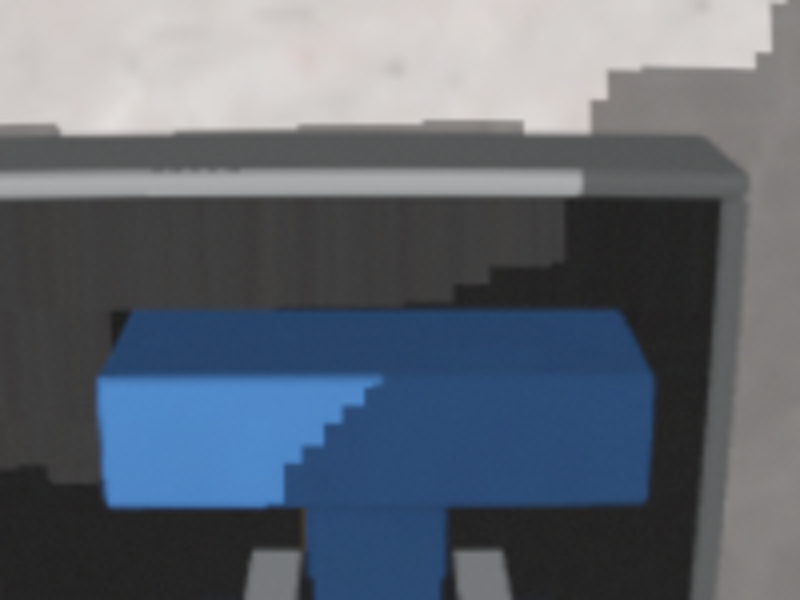

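Inside the rim (bottom at 15 mm), no force. Continue down, release, press.

```bash
python3 -m crank '[[[0,0,0,0,0,0.004,1],[0,0,0,0,0,0.005,1],[0,0,0,0,0,0.003,1],[0,0,0,0,0,0.002,1],[0,0,0,0,0,0.001,1],[0,0,0,0,0,0,1],[0,0,0,0,0,0,1],[0,0,0,0,0,0,1],[0,0,0,0,0,0,1],[0,0,0,0,0,0,1]]]' 40; python3 -c "
from h import *
go(.566,-.158,.024,88)"
```

```text
clock: 67.65
tool_pos: [0.5652, -0.1583, 0.0239]
tcp_rot: [0.054, 3.141, -0.001]
wrist_force: [-0.8, 0.4, 0.4]
grip_width: 0.149
t67.65 tcp [ 0.5652 -0.1583  0.0239] jaw 88.0 j [-0.27  0.32 -0.26  0.99 -0.   -0.24] F [-0.8  0.4  0.4] w0.149
 turn(units) [-0.0003  0.0003  0.0003]  deg -0.0  shift if turned first: [-0.0015  0.0006 -0.0002]
 turn(units) [-4.0000e-04 -4.0000e-04 -1.9997e+00]  deg 180.0  shift if turned first: [ 0.0015 -0.0006 -0.0002]
 shift now [-0.0015  0.0006 -0.0002]  world remaining mm [0.8 0.3 0.1]
```

```bash
python3 -m crank '[[[0,0,0,0,0,0,0.7],[0,0,0,0,0,0,0.6],[0,0,0,0,0,0,0.6],[0,0,0,0,0,-0.02,0.6],[0,0,0,0,0,-0.02,0.8],[0,0,0,0.02,0,0,1],[0,0,0,0,0,0,1],[0,0,0,0,0,0,1],[0,0,0,0,0,0.006,1],[0,0,0,0,0,0.006,1]]]' 40; python3 -c "
from h import *
go(.556,-.158,.034,88)"; python3 -m crank '[[[0,0,0,0,0,0.004,1],[0,0,0,0,0,0.004,1],[0,0,0,0,0,0.004,1],[0,0,0,0,0,0.004,1],[0,0,0,0,0,0.004,1],[0,0,0,0,0,0.004,1],[0,0,0,0,0,0.005,1],[0,0,0,0,0,0.005,1],[0,0,0,0,0,0.005,1],[0,0,0,0,0,0.005,1]]]' 40; python3 -c "
from h import *
go(.556,-.158,.034,88)"
```

```text
clock: 68.9
tool_pos: [0.5548, -0.158, 0.0394]
tcp_rot: [0.054, 3.14, -0.001]
wrist_force: [-0.6, -0.3, -0.3]
grip_width: -0.003
t68.90 tcp [ 0.5548 -0.158   0.0394] jaw 88.0 j [-0.28  0.29 -0.27  1.01 -0.   -0.24] F [-0.6 -0.3 -0.3] w-0.003
 turn(units) [-0.0004  0.001   0.0002]  deg -0.0  shift if turned first: [-0.0024  0.0001  0.0107]
 turn(units) [-1.6000e-03 -7.0000e-04 -1.9998e+00]  deg 180.0  shift if turned first: [ 0.0024 -0.0001  0.0107]
 shift now [-0.0024  0.0001  0.0107]  world remaining mm [ 1.2  0.  -5.4]
clock: 70.15
tool_pos: [0.5547, -0.158, 0.034]
tcp_rot: [0.054, 3.131, -0.005]
wrist_force: [-7.4, 2.6, 18.4]
grip_width: -0.003
t70.15 tcp [ 0.5547 -0.158   0.034 ] jaw 88.0 j [-0.28  0.28 -0.28  0.99 -0.   -0.24] F [-7.4  2.6 18.4] w-0.003
 turn(units) [-0.0019  0.0065  0.0003]  deg -0.0  shift if turned first: [-0.0027  0.     -0.    ]
 turn(units) [-0.0102 -0.003  -1.9996]  deg 180.0  shift if turned first: [ 0.0027 -0.     -0.    ]
 shift now [-0.0027  0.      0.    ]  world remaining mm [ 1.3 -0.   0. ]
```

```bash
python3 -m crank '[[[0,0.006,0,0,0,-0.05,1],[0,0,0,0,0,-0.07,0.6],[0,0,0,0.02,-0.02,-0.06,0],[0,0,0,0.06,-0.065,-0.02,0],[0,0,0,0.075,-0.08,0,0],[0,0,0,0.075,-0.08,0,0],[0,0,0,0.065,-0.07,0,0],[0,0,0,0.03,-0.03,0,0],[0,0,0,0,0,0,0],[0,0,0,0,0,0,0]]]' 40; python3 -c "
from h import *
go(.385,-.34,.14,90)
m,im=cam('wrist');save(im,'w22.png')
np.savez('w22.npz',im=im,**{k:m[k] for k in ('intrinsics','R','t')})"
```

```text
clock: 71.4
tool_pos: [0.3828, -0.3293, 0.1384]
tcp_rot: [0.051, 3.138, -0.009]
wrist_force: [0.9, -0.2, -0.3]
grip_width: 1.001
t71.40 tcp [ 0.3828 -0.3293  0.1384] jaw 88.1 j [-0.71  0.1  -0.27  1.19 -0.   -0.68] F [ 0.9 -0.2 -0.3] w1.001
 turn(units) [-0.0035  0.0023 -0.0206]  deg 1.9  shift if turned first: [-0.0044 -0.0213 -0.0032]
 turn(units) [0.0036 0.0055 1.9793]  deg -178.1  shift if turned first: [ 0.0044  0.0213 -0.0032]
 shift now [-0.0051 -0.0212 -0.003 ]  world remaining mm [  2.2 -10.7   1.6]
```

View pics/w22.png

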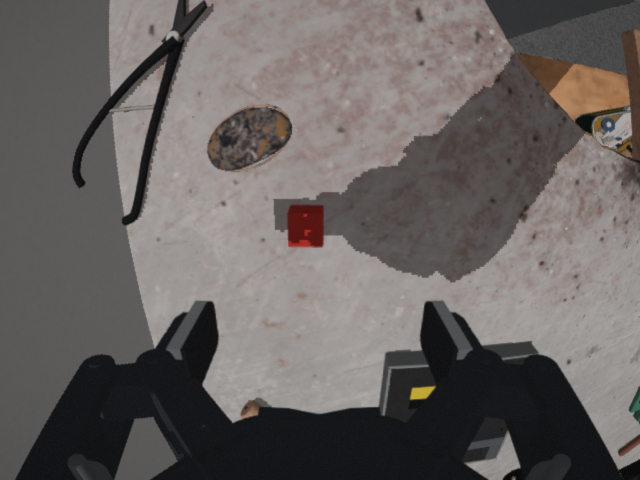

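```bash
python3 -c "
from h import *
d=np.load('w22.npz'); save(cv2.convertScaleAbs(d['im'],alpha=2),'w22z.png',10,(278,195,333,255))"
```

```text
(no output)
```

View pics/w22z.png

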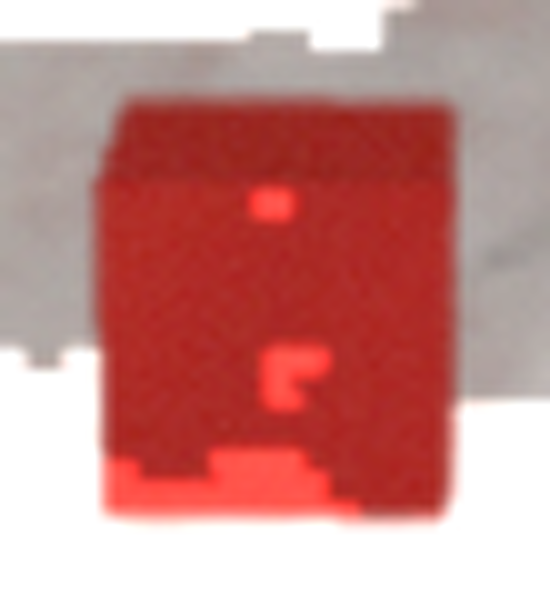

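```bash
python3 -c "
from h import *
m=load('w22.npz')
o,a=fit(m,zoomq([(97,177),(457,180),(449,520),(104,518)],(278,195),10),[(-13,13),(13,13),(13,-13),(-13,-13)],.026)
go(o[0],o[1],.016,a)"
```

```text
origin [ 0.3824 -0.3391] ang 87.62 scale 0.983 res mm [[0.2, 0.3], [0.1, -0.2], [-0.2, -0.4], [-0.1, 0.3]]
t71.45 tcp [ 0.3829 -0.3292  0.1384] jaw 88.2 j [-0.71  0.1  -0.27  1.19 -0.   -0.68] F [ 0.4  1.1 -0.2] w1.002
 turn(units) [-0.0035  0.0023  0.0062]  deg -0.6  shift if turned first: [ 2.000e-04 -1.990e-02  2.448e-01]
 turn(units) [-0.0036 -0.0055 -1.9938]  deg 179.4  shift if turned first: [-2.000e-04  1.990e-02  2.448e-01]
 shift now [ 0.0013 -0.0186  0.2449]  world remaining mm [  -0.5  -10.  -122.4]
```

```bash
python3 -m crank '[[[-0.0035,0.0023,0.006,0,-0.019,0.03,0],[0,0,0,0,0,0.06,0],[0,0,0,0,0,0.06,0],[0,0,0,0,0,0.055,0],[0,0,0,0,0,0.025,0],[0,0,0,0,0,0.005,0],[0,0,0,0,0,0,0],[0,0,0,0,0,0,0],[0,0,0,0,0,0,0],[0,0,0,0,0,0,0]]]' 40; python3 -c "
from h import *
go(.3824,-.3391,.016,87.6)"
```

```text
clock: 72.7
tool_pos: [0.3873, -0.3393, 0.0158]
tcp_rot: [0.057, 3.139, -0.001]
wrist_force: [0.8, 0.1, 0.5]
grip_width: 1.0
t72.70 tcp [ 0.3873 -0.3393  0.0158] jaw 87.9 j [-0.72  0.2  -0.44  0.93  0.   -0.68] F [0.8 0.1 0.5] w1.000
 turn(units) [-0.0006  0.001   0.0036]  deg -0.3  shift if turned first: [ 0.0098 -0.0001 -0.0005]
 turn(units) [-1.6000e-03 -9.0000e-04 -1.9964e+00]  deg 179.7  shift if turned first: [-0.0098  0.0001 -0.0005]
 shift now [ 0.0098 -0.     -0.0005]  world remaining mm [-4.9  0.2  0.2]
```

```bash
python3 -m crank '[[[0,0.001,0.0036,0.0098,0,0,0],[0,0,0,0,0,0,0],[0,0,0,0,0,0,0.5],[0,0,0,0,0,0,0.9],[0,0,0,0,0,0,1],[0,0,0,0,0,0,1],[0,0,0,0,0,0,1],[0,0,0,0,0,0,1],[0,0,0,0,0,0,1],[0,0,0,0,0,0,1]]]' 40; python3 -c "
from h import *
go(.3824,-.3391,.016,87.6);go(.6,-.24,.16,88)"
```

```text
clock: 73.95
tool_pos: [0.3822, -0.3393, 0.0164]
tcp_rot: [0.067, 3.14, -0.003]
wrist_force: [-0.7, 0.2, 0.6]
grip_width: 0.292
t73.95 tcp [ 0.3822 -0.3393  0.0164] jaw 87.6 j [-0.73  0.19 -0.45  0.93 -0.   -0.68] F [-0.7  0.2  0.6] w0.292
 turn(units) [-0.0011  0.0004 -0.0003]  deg 0.0  shift if turned first: [-0.0003  0.0005  0.0008]
 turn(units) [7.0000e-04 1.7000e-03 1.9997e+00]  deg -180.0  shift if turned first: [ 0.0003 -0.0005  0.0008]
 shift now [-0.0003  0.0005  0.0008]  world remaining mm [ 0.2  0.2 -0.4]
t73.95 tcp [ 0.3822 -0.3393  0.0164] jaw 87.6 j [-0.73  0.19 -0.45  0.93 -0.   -0.68] F [-0.7  0.2  0.6] w0.292
 turn(units) [-0.0011  0.0004 -0.0048]  deg 0.4  shift if turned first: [-0.4283  0.2138 -0.2872]
 turn(units) [7.0000e-04 1.7000e-03 1.9952e+00]  deg -179.6  shift if turned first: [ 0.4283 -0.2138 -0.2872]
 shift now [-0.4269  0.2165 -0.2872]  world remaining mm [217.8  99.3 143.6]
```

```bash
python3 -m crank '[[[0,0,-0.004,0,0,-0.03,1],[0,0,0,0,0,-0.08,1],[0,0,0,0,0,-0.09,1],[0,0,0,-0.03,0.015,-0.06,1],[0,0,0,-0.08,0.04,-0.02,1],[0,0,0,-0.1,0.05,0,1],[0,0,0,-0.1,0.05,0,1],[0,0,0,-0.08,0.04,0,1],[0,0,0,-0.03,0.015,0,1],[0,0,0,0,0,0,1]]]' 40; python3 -m crank '[[[0,0,0,0,0,0,1],[0,0,0,0,0,0,1],[0,0,0,0,0,0,1],[0,0,0,0,0,0,1],[0,0,0,0,0,0,1],[0,0,0,0,0,0,1],[0,0,0,0,0,0,1],[0,0,0,0,0,0,1],[0,0,0,0,0,0,1],[0,0,0,0,0,0,1]]]' 40; python3 -c "
from h import *
go(.6,-.235,.16,88)
m,im=cam('wrist');save(im,'w23.png')
np.savez('w23.npz',im=im,**{k:m[k] for k in ('intrinsics','R','t')})"
```

```text
clock: 75.2
tool_pos: [0.6013, -0.239, 0.1694]
tcp_rot: [0.057, 3.136, -0.006]
wrist_force: [-0.7, -0.4, -1.7]
grip_width: 0.289
clock: 76.45
tool_pos: [0.5975, -0.2416, 0.1707]
tcp_rot: [0.064, 3.137, -0.007]
wrist_force: [-0.1, 0.7, -0.6]
grip_width: 0.286
t76.45 tcp [ 0.5975 -0.2416  0.1707] jaw 87.6 j [-0.38  0.35  0.12  1.33 -0.   -0.34] F [-0.1  0.7 -0.6] w0.286
 turn(units) [-0.003   0.0029 -0.0039]  deg 0.4  shift if turned first: [-0.0046  0.0133  0.0214]
 turn(units) [0.0045 0.0046 1.9961]  deg -179.6  shift if turned first: [ 0.0046 -0.0133  0.0214]
 shift now [-0.0044  0.0135  0.0213]  world remaining mm [  2.5   6.6 -10.7]
```

View pics/w23.png

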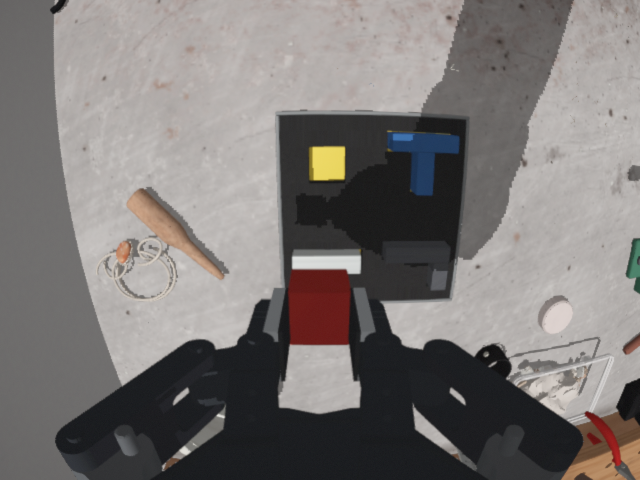

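```bash
python3 -c "
from h import *
d=np.load('w23.npz'); save(d['im'],'w23z.png',10,(300,138,355,190))"
```

```text
(no output)
```

View pics/w23z.png

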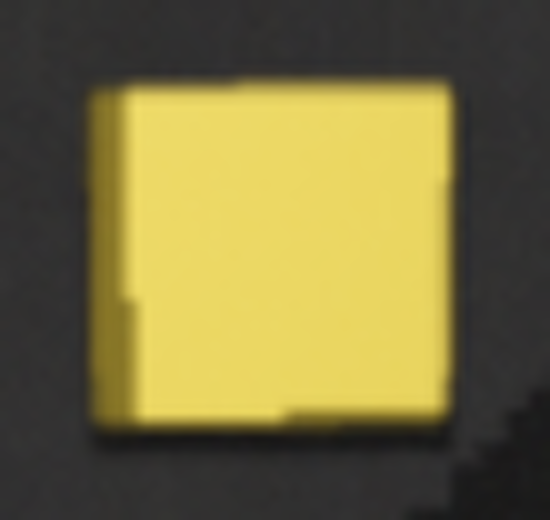

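```bash
python3 -c "
from h import *
m=load('w23.npz'); q=lambda z:zoomq(z,(300,138),10)
a=plane(m,q([(90,82),(454,82)]),.022)[:,:2]; a2=plane(m,q([(90,82),(454,82)]),.008)[:,:2]; b=plane(m,q([(93,428),(451,428)]),.008)[:,:2]
print(a.round(4),a2.round(4),b.round(4))
v=b[1]-b[0]; print(np.degrees(np.arctan2(v[1],v[0])),np.hypot(*v))
c=(b.mean(0)+np.array([a.mean(0)[0],a2.mean(0)[1]]))/2; print('c',c)
go(c[0]-.0005,c[1],.05,88)"
```

```text
[[ 0.5402 -0.2473]
 [ 0.5412 -0.219 ]] [[ 0.5413 -0.2478]
 [ 0.5424 -0.2181]] [[ 0.5702 -0.2489]
 [ 0.5713 -0.2192]]
87.82746968758663 0.02974340480450367
c [ 0.55572581 -0.23349618]
t76.50 tcp [ 0.5975 -0.2416  0.1707] jaw 87.7 j [-0.38  0.35  0.12  1.33 -0.   -0.34] F [ 0.4  0.  -0.4] w0.292
 turn(units) [-0.003   0.0029 -0.0039]  deg 0.3  shift if turned first: [0.085  0.0132 0.2414]
 turn(units) [0.0045 0.0047 1.9961]  deg -179.7  shift if turned first: [-0.085  -0.0132  0.2414]
 shift now [0.0862 0.0138 0.2409]  world remaining mm [ -42.2    8.1 -120.7]
```

```bash
python3 -m crank '[[[-0.003,0.003,-0.004,0.03,0.006,0,1],[0,0,0,0.04,0.007,0.02,1],[0,0,0,0.01,0,0.06,1],[0,0,0,0,0,0.06,1],[0,0,0,0,0,0.06,1],[0,0,0,0,0,0.03,1],[0,0,0,0,0,0.005,1],[0,0,0,0,0,0,1],[0,0,0,0,0,0,1],[0,0,0,0,0,0,1]]]' 40; python3 -c "
from h import *
go(.555,-.2335,.045,88)"
```

```text
clock: 77.75
tool_pos: [0.5534, -0.233, 0.0549]
tcp_rot: [0.053, 3.137, -0.002]
wrist_force: [0.8, 0.3, -1.1]
grip_width: 0.288
t77.75 tcp [ 0.5534 -0.233   0.0549] jaw 88.1 j [-0.4   0.32 -0.19  1.06  0.   -0.37] F [ 0.8  0.3 -1.1] w0.288
 turn(units) [-0.0007  0.0025  0.0009]  deg -0.1  shift if turned first: [-0.0033 -0.0009  0.0197]
 turn(units) [-3.9000e-03 -1.1000e-03 -1.9991e+00]  deg 179.9  shift if turned first: [0.0033 0.0009 0.0197]
 shift now [-0.0032 -0.0009  0.0198]  world remaining mm [ 1.6 -0.5 -9.9]
```

```bash
python3 -m crank '[[[-0.0007,0.0025,0.001,-0.0033,-0.001,0.01,1],[0,0,0,0,0,0.01,1],[0,0,0,0,0,0,1],[0,0,0,0,0,0,1],[0,0,0,0,0,0,1],[0,0,0,0,0,0,1],[0,0,0,0,0,0,1],[0,0,0,0,0,0,1],[0,0,0,0,0,0,1],[0,0,0,0,0,0,1]]]' 40; python3 -c "
from h import *
go(.555,-.2335,.045,88)
m,im=cam('wrist');save(im,'w24z.png',4,(225,150,425,300))"
```

```text
clock: 79.0
tool_pos: [0.5557, -0.2337, 0.0449]
tcp_rot: [0.055, 3.14, -0.0]
wrist_force: [1.2, 0.7, -1.1]
grip_width: 0.285
t79.00 tcp [ 0.5557 -0.2337  0.0449] jaw 88.0 j [-0.4   0.33 -0.2   1.04 -0.   -0.36] F [ 1.2  0.7 -1.1] w0.285
 turn(units) [-0.0002  0.0005 -0.0001]  deg 0.0  shift if turned first: [ 0.0013  0.0004 -0.0002]
 turn(units) [8.0000e-04 3.0000e-04 1.9999e+00]  deg -180.0  shift if turned first: [-0.0013 -0.0004 -0.0002]
 shift now [ 0.0013  0.0004 -0.0002]  world remaining mm [-0.7  0.2  0.1]
```

View pics/w24z.png

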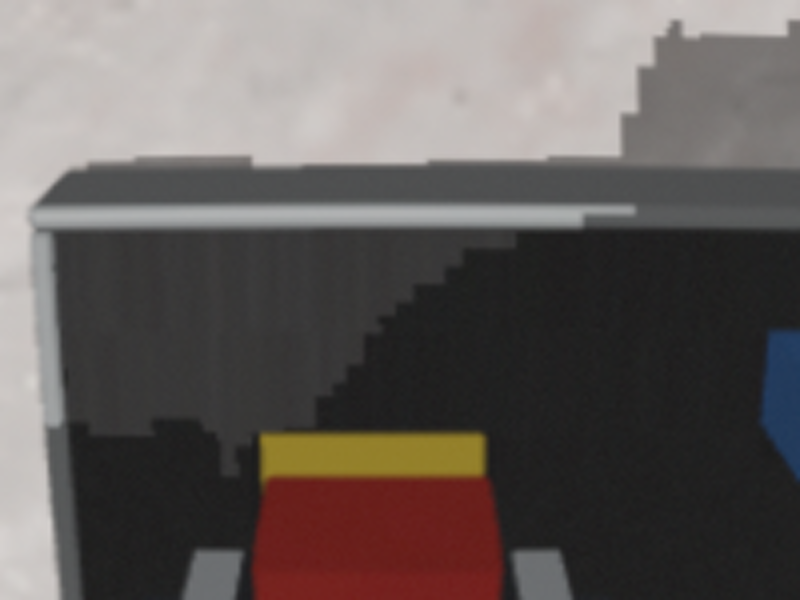

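```bash
python3 -c "
from h import *
m=dict(imaging.camera_model('wrist'));m['fish']=True; q=lambda z:zoomq(z,(225,150),4)
A=plane(m,q([(264,479),(491,477)]),.0285);B=plane(m,q([(260,434),(486,433)]),.022);C=plane(m,q([(260,434),(486,433)]),.008); print(A.round(4),B.round(4),C.round(4))
"
```

```text
[[ 0.5441 -0.246   0.0285]
 [ 0.5447 -0.2195  0.0285]] [[ 0.541  -0.2467  0.022 ]
 [ 0.5418 -0.2196  0.022 ]] [[ 0.5465 -0.2481  0.008 ]
 [ 0.5474 -0.2187  0.008 ]]
```

```bash
python3 -m crank '[[[0,0.0005,0,0.0026,-0.0006,0,1],[0,0,0,0,0,0.005,1],[0,0,0,0,0,0.006,1],[0,0,0,0,0,0.006,1],[0,0,0,0,0,0.005,1],[0,0,0,0,0,0.003,1],[0,0,0,0,0,0,1],[0,0,0,0,0,0,1],[0,0,0,0,0,0,1],[0,0,0,0,0,0,1]]]' 40; python3 -c "
from h import *
go(.555,-.2335,.024,88)"
```

```text
clock: 80.3
tool_pos: [0.5542, -0.234, 0.0314]
tcp_rot: [-0.055, -3.141, 0.0]
wrist_force: [-0.1, -0.1, -0.5]
grip_width: 0.289
t80.30 tcp [ 0.5542 -0.234   0.0314] jaw 88.0 j [-0.4   0.34 -0.22  1.02 -0.   -0.36] F [-0.1 -0.1 -0.5] w0.289
 turn(units) [-0.0001 -0.0001 -0.0001]  deg 0.0  shift if turned first: [-0.0015  0.001   0.0148]
 turn(units) [-2.0000e-04  2.0000e-04  1.9999e+00]  deg -180.0  shift if turned first: [ 0.0015 -0.001   0.0148]
 shift now [-0.0015  0.001   0.0148]  world remaining mm [ 0.8  0.5 -7.4]
```

```bash
python3 -m crank '[[[0,0,0,0,0,0.004,1],[0,0,0,0,0,0.005,1],[0,0,0,0,0,0.003,1],[0,0,0,0,0,0.002,1],[0,0,0,0,0,0,1],[0,0,0,0,0,0,1],[0,0,0,0,0,0,0.6],[0,0,0,0,0,0,0.5],[0,0,0,0,0,0,0.5],[0,0,0,0,0,0,0.5]]]' 40; python3 -c "
from h import *
go(.555,-.2335,.024,88)"; python3 -m crank '[[[0,0,0,0,0,-0.02,0.5],[0,0,0,0,0,-0.025,0.7],[0,0,0,0,0,0,1],[0,0,0,0,0,0,1],[0,0,0,0,0,0,1],[0,0,0,0,0,0.006,1],[0,0,0,0,0,0.006,1],[0,0,0,0,0,0.004,1],[0,0,0,0,0,0.004,1],[0,0,0,0,0,0,1]]]' 40; python3 -c "
from h import *
go(.555,-.2335,.034,88)"
```

```text
clock: 81.55
tool_pos: [0.5545, -0.2341, 0.0245]
tcp_rot: [0.055, 3.141, -0.001]
wrist_force: [-0.2, 0.6, -0.2]
grip_width: 0.5
t81.55 tcp [ 0.5545 -0.2341  0.0245] jaw 88.0 j [-0.4   0.34 -0.23  1.   -0.   -0.36] F [-0.2  0.6 -0.2] w0.500
 turn(units) [-0.0004  0.0004 -0.0001]  deg 0.0  shift if turned first: [-0.001   0.0013  0.001 ]
 turn(units) [6.0000e-04 6.0000e-04 1.9999e+00]  deg -180.0  shift if turned first: [ 0.001  -0.0013  0.001 ]
 shift now [-0.001   0.0013  0.001 ]  world remaining mm [ 0.5  0.6 -0.5]
clock: 82.8
tool_pos: [0.5543, -0.234, 0.0376]
tcp_rot: [0.055, 3.141, -0.001]
wrist_force: [0.2, -0.9, -0.8]
grip_width: -0.001
t82.80 tcp [ 0.5543 -0.234   0.0376] jaw 88.0 j [-0.4   0.33 -0.21  1.03 -0.   -0.36] F [ 0.2 -0.9 -0.8] w-0.001
 turn(units) [-0.0002  0.     -0.0001]  deg 0.0  shift if turned first: [-0.0014  0.0011  0.0071]
 turn(units) [1.0000e-04 3.0000e-04 1.9999e+00]  deg -180.0  shift if turned first: [ 0.0014 -0.0011  0.0071]
 shift now [-0.0014  0.0011  0.0071]  world remaining mm [ 0.7  0.5 -3.6]
```

```bash
python3 -m crank '[[[0,0,0,0,0,0.003,1],[0,0,0,0,0,0.003,1],[0,0,0,0,0,0.004,1],[0,0,0,0,0,0.004,1],[0,0,0,0,0,0.004,1],[0,0,0,0,0,0.005,1],[0,0,0,0,0,0.005,1],[0,0,0,0,0,0.005,1],[0,0,0,0,0,0.005,1],[0,0,0,0,0,0.005,1]]]' 40; python3 -c "
from h import *
go(.555,-.2335,.034,88)";  python3 -m crank '[[[0,0,0,0,0,-0.03,1],[0,0,0,0,0,-0.09,1],[0,0,0,0,0,-0.1,1],[0,0,0,0,0,-0.1,1],[0,0,0,0,0.02,-0.06,1],[0,0,0,0.02,0.02,0,1],[0,0,0,0,0,0,1],[0,0,0,0,0,0,1],[0,0,0,0,0,0,1],[0,0,0,0,0,0,1]]]' 40; python3 -c "
from h import *
go(.59,-.2,.2,88)
m,im=cam('wrist');save(im,'w25.png')
m,im=cam('side');save(im,'s25.png',4,(150,170,350,320));save(im,'s25b.png',4,(300,160,460,280))
np.savez('w25.npz',im=im,**{k:m[k] for k in ('intrinsics','R','t')})"
```

```text
clock: 84.05
tool_pos: [0.5546, -0.2342, 0.034]
tcp_rot: [0.055, 3.13, -0.007]
wrist_force: [-6.1, 2.8, 16.5]
grip_width: 0.006
t84.05 tcp [ 0.5546 -0.2342  0.034 ] jaw 88.0 j [-0.4   0.33 -0.23  1.01 -0.   -0.36] F [-6.1  2.8 16.5] w0.006
 turn(units) [-0.0029  0.0069 -0.    ]  deg 0.0  shift if turned first: [-0.0008  0.0014  0.    ]
 turn(units) [0.0109 0.0045 1.9999]  deg -180.0  shift if turned first: [ 0.0008 -0.0014  0.    ]
 shift now [-0.0008  0.0014  0.    ]  world remaining mm [ 0.4  0.7 -0. ]
clock: 85.3
tool_pos: [0.5418, -0.2124, 0.2295]
tcp_rot: [0.056, 3.132, -0.007]
wrist_force: [0.1, -0.2, -0.5]
grip_width: 0.002
t85.30 tcp [ 0.5418 -0.2124  0.2295] jaw 88.0 j [-0.37  0.23  0.08  1.41 -0.   -0.34] F [ 0.1 -0.2 -0.5] w0.002
 turn(units) [-0.0026  0.0058 -0.0005]  deg 0.0  shift if turned first: [-0.0956  0.0282  0.0589]
 turn(units) [0.009  0.0041 1.9995]  deg -180.0  shift if turned first: [ 0.0956 -0.0282  0.0589]
 shift now [-0.095   0.0286  0.0596]  world remaining mm [ 48.2  12.4 -29.5]
```

View pics/w25.png

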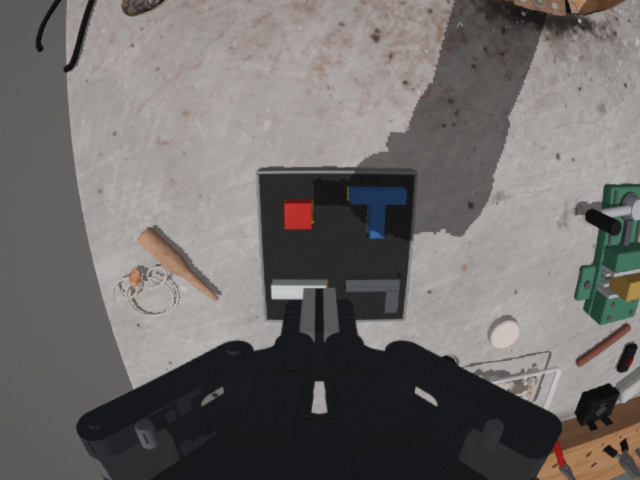

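View pics/s25.png

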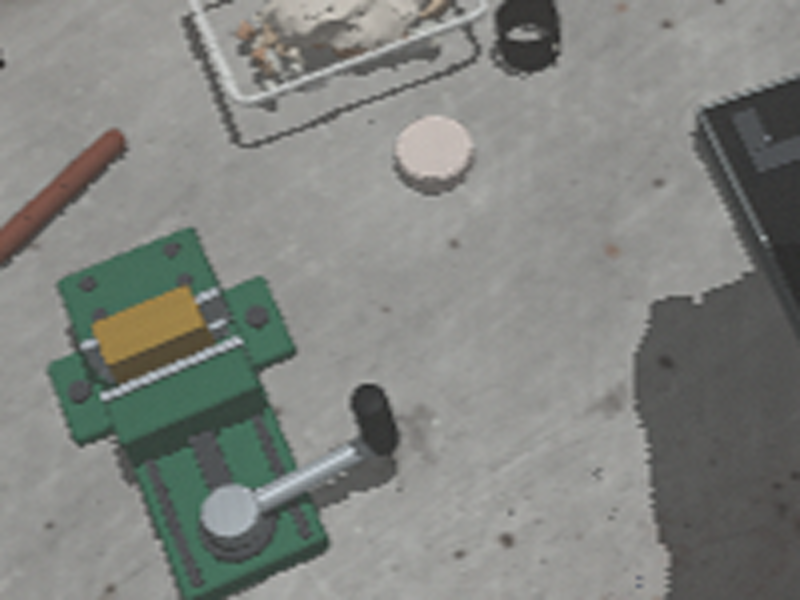

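View pics/s25b.png

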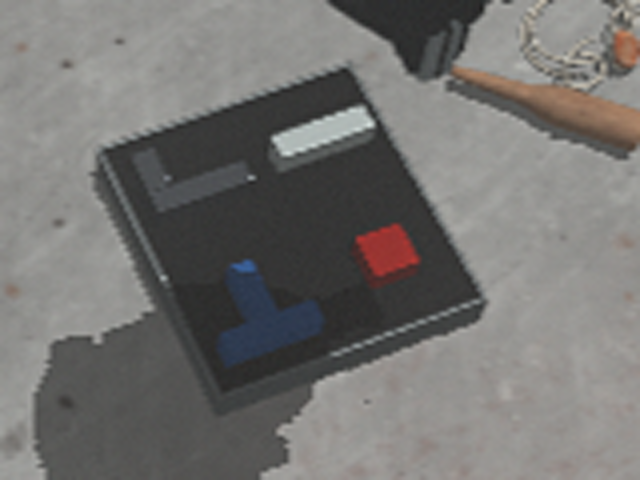

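```bash
python3 -c "
from h import *
m=dict(imaging.camera_model('side'));k=plane(m,zoomq([(370,392)],(150,170),4),.079)[0];print(k)
d=k[:2]-[.5534,.1816];print('lever',np.arctan2(d[1],d[0])+np.radians(162.5),np.hypot(*d))
# block top corners z=.07
print(plane(m,zoomq([(93,327),(190,287),(210,328),(115,367)],(150,170),4),.07).round(4))
print(ctrl.observe()['joint_velocities'].round(3)); job.finish_job()"
```

```text
[0.56582546 0.09888623 0.079     ]
lever 1.4144711942977657 0.08364185801066865
[[0.6583 0.2101 0.07  ]
 [0.6602 0.1606 0.07  ]
 [0.6345 0.1583 0.07  ]
 [0.633  0.2063 0.07  ]]
[ 0.002 -0.003  0.005  0.002  0.     0.002]
the job is handed in; nothing more can be done
```

I handed the job in at about 85 s, with the brass block clamped in the vice and all four setting pieces pressed down in their cutouts.

- **Block:** I set it on the parallels and pushed it against the fixed jaw with the vice open, to about 9 N. Before clamping, the wrist camera put it about 0.5 mm off centre along the jaws. I then swung the lever until it stalled at about 1.395 rad, and pushed on to about 22 N, well over the 12 N needed.
- **Setting pieces:** The angle piece had been knocked aside during the run, so I measured it again before picking it up. Each piece ended with its top at 34 mm above the bench, pressed with about 14 to 18 N.
- **Final check:** The last wrist and side pictures show all four pieces in place, the block in the vice and the lever still closed. The tablet and wooden handle look untouched; the strap I only saw in the side picture.
- **Disagreements:** The last side view read the lever at 1.41 rad, against 1.395 from the arm, and the knob 84 mm from the pivot instead of 80. It also put the block's centre about 2 mm off the wrist camera's figure. The camera calibration (about 2 mm) explains this, so I did not act on it.

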